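# Set a stamp on a test block through the marking guide

## Robot

A 6-joint arm with a two-finger parallel gripper is mounted at the origin on a cart in front of the work surface, level with it; the furniture and walls round the work are solid. World frame = base frame: x ahead of the robot, y to its left, z up, the work surface at z = 0. Lengths are in m, angles in degrees, forces in N, time in s.
With the tool pointing down it reaches from about 0.375 to 0.9 m from the base axis. Payload 3.1 kg.
Tool frame: the origin (TCP) lies midway between the tips of the shut fingers; the grasp point (between the pads) lies 19 mm behind it; z points along the fingers, y is the direction in which the jaws open and shut (so a half turn about z gives the same grasp; the last joint's range is limited). The gripper opens to 87 mm and grips with 3 to 60 N. Pads are 19 mm wide; open, the fingers measure 117 mm over their backs; the gripper's body (75 mm by 190 mm) begins 51 mm behind the grasp point.
Start: joints at [54.116, 30.224, 82.088, -0, 67.689, -10.227], TCP at [0.271, 0.563, 0.223] pointing down, gripper open.
Joint ranges: [-176.69, 176.69], [-43.24, 126.21], [12.49, 139.97], [-82, 262], [0, 151.66], [-163.58, 163.58]. Speed limits (degrees/s): [159.86, 159.86, 180, 180, 180, 180].

## Interface

Orientations are given as a 3x3 rotation matrix whose columns are the frame's x, y, z axes.
In Python, from rig import bot gives the robot as it stands.
- The arm moves only by the tool carry_out, never from a script. Its arguments are lists of equal length, an entry for each row: "grip": the gripper's target within -1 to 1 (fully open at 1, half-way at 0, shut at -1); "slide": the shift along the tool's x, y, z in mm, a list of three; "twist": the turn, a rotation vector about the tool's x, y, z in rad, a list of three. In form: {"grip": [grip, ...], "slide": [[dx, dy, dz], ...], "twist": [[wx, wy, wz], ...]}. A call has 1 to 12 rows; each row shifts and turns the pose as measured when the row begins, along the tool's axes as they then stand; what a row does not reach is not made up. A row lasts 1/10 s, in which the tool goes at most 50 mm and 8.59 degrees, less where a joint would pass 70% of its speed; a pose out of reach is approached as far as the arm can. A call is refused whole if a number of a shift passes 50 or a number of a turn 0.15, either way. A call with a gripper value outside its range is refused whole. The fingers move at their own pace and stop on an object; the grip force is fixed at half the most. Time passes only in rows, so rows that do not move let the fingers close. It gives the time, the measured TCP pose, the force and the opening at its end, in the units of the state.
- bot.read_state(): the state, without advancing time (a new reading comes with each control period).
- bot.capture(name): name is "scene" or "top"; returns a dict with "color" (400x640x3 uint8, red, green, blue), "depth" (400x640 float32, m along the optical axis (not along the pixel's ray), 0 where there is no reading), "fx", "fy", "cx", "cy" (pixels), "position" and "rotation" of the camera in the world. Camera axes: x right, y up, looking along -z (the intrinsics and any distortion apply to the point x, -y, -z); pixel columns grow to the right and rows downward; lengths in m; the calibration is good to about 2 mm. A picture is of the moment at which its call begins.
- bot.hand_in(): hands the job in, once; it reports no verdict.
The state is a dict: "time_s": time; "joint_positions": joint angles; "qvel": joint speeds; "tau": joint torques, N m; "position": TCP position; "tcp_rot": TCP orientation; "force": force on the tool from outside, world axes, zero at the start; "moment": the same for the moment, N m; "opening": opening from 0.0 (shut) to 1.0 (fully open).
Only numpy, scipy, OpenCV 4.12 (cv2) and the standard library are available. Lean on these libraries where they do the work, as an engineer would, in place of code of your own. Each camera call takes 0.05 s, during which the arm holds its last target.

## Task

Slide the loose round steel test block along the mat, without lifting it, into the open mouth of the marking guide until it rests against both stop pins under the slot. Then take the flat rectangular stamp from the wooden rack, pass it upright down through the slot in the guide's bridge, and finish holding it in the gripper and pressing it lightly down on the block (5 newtons or so is plenty); do not let go. Leave the round punch in the rack and the other tools where they are.

Things in the scene. Friction and masses are not known exactly. Their poses are not given: they have to be found in the camera images.
- guide: Marking guide fixed on the 3 mm green mat: steel bridge (x -17 to 17 mm, underside 48, top 60 mm high) on two grey cheeks (x -15 to 46) that leave 104 mm between them (y +-52); 8 mm high feet reach y +-83. Origin: on the mat right below the slot centre, where the seated block's centre belongs. +x: direction in which the block is slid in; the open mouth looks to -x.
- guide_slot (a point): Centre of the slot's upper mouth, 60 mm above the guide's origin, same axes. The slot goes straight down through the 12 mm bridge, 14 mm along x and 26 mm along y (2 mm more than the stamp), with a bevelled lead-in at the top, 4 mm wide and deep.
- block: Round ground-steel hardness test block lying flat and alone on the green mat to the robot's right of the guide, in front of its mouth: 64 mm diameter, 12 mm thick, 0.3 kg, loose; origin at the centre of its underside.
- rack: Wooden rack fixed to the bench, on the robot's left: 60 x 124 x 45 mm high (x, y, z of its own frame), origin at the centre of its underside. Two equal rectangular pockets at y -28 and +28 mm, 16 mm along x and 28 mm along y, floor 10 mm above the bench.
- stamp: Flat steel stamp upright and loose in either pocket of the rack: straight bar, 12 mm along its x, 24 mm along its y, 110 mm high, bevelled foot, about 0.2 kg. Origin: centre of its foot (lower end), z up along it. Grip across the 12 mm, 75 to 95 mm above the foot, to keep the fingers above the bridge when the foot is on the block (12 mm above the mat).
- punch: Round dark steel punch, 13 mm diameter, 100 mm high, upright in the other pocket; to be left there. Origin at its foot.
- ring_a: Bystander: bearing ring, 80 mm diameter, 16 mm high, origin at the centre of its underside.
- micrometer_a: Bystander: micrometer lying flat, 48 x 130 x 12 mm, between the robot and the block's lane; origin under its centre.
- screwdriver_a: Bystander: screwdriver, 24 x 192 x 24 mm, lying across at the right edge of the bench; origin under its centre.
- caliper_a: Bystander: vernier caliper, 72 x 272 x 8 mm, beyond the guide; origin under its centre.
- guide_stop (a point): Point on the mat 24 mm behind (+x of) the guide's origin, midway between two vertical stop pins, 12 mm diameter and 20 mm high, at y +-29 mm. A 64 mm round block against both pins has its centre at the guide's origin. A low rail closes the back, x 34 to 46 mm from the origin.

How it is judged (in metres and radians):
On the way, in this order (a step that is already met when the one before it is completed fails the run):
1. the block rests in the seat under the slot (horizontal distance between block and guide below 0.005 m and z of block in the frame of guide below 0.004 m), for 0.2 s.
2. the stamp's foot has passed down through the slot (horizontal distance between stamp and guide below 0.008 m and z of stamp in the frame of guide below 0.045 m), for 0.1 s.
At the end, for the whole second after the job is handed in: The block lies flat within 6 mm of the point below the slot; the stamp stands in the slot, foot on the block (within 8 mm of its centre point and tilted less than 0.14 rad), held by the fingers (over 2 N) and pressed on the block with over 3 N, at rest (horizontal distance between block and guide below 0.006 m and z of block in the frame of guide below 0.004 m and angle between block's own z axis and vertical below 0.08 rad and horizontal distance between stamp and guide below 0.008 m and z of stamp in the frame of guide between 0.008 and 0.016 m and angle between stamp's own z axis and vertical below 0.14 rad and contact force between stamp and block above 3 N and contact force between the fingers and stamp above 2 N and linear speed of stamp below 0.02 m/s); the arm keeps its last pose, push and grip.
It fails at once if the test block is lifted or tipped instead of slid (height (world z) of block above 0.018 m or angle between block's own z axis and vertical above 0.35 rad).
It fails at once if the punch is taken out of the rack or a bystander is shoved away (distance of punch from where it was at the start of the episode above 0.025 m or distance of any of ring_a, micrometer_a, screwdriver_a, caliper_a from where it was at the start of the episode above 0.03 m).
It also fails if it takes over 67 s, if anything falls off the work surface, if the arm or the gripper's body presses on something with over 40 N, if the wrist force passes 120 N, or if a joint passes its speed limit or range.

## Working session

There is one attempt and no reset: what is moved stays moved. The work goes in short steps, Python scripts to look and compute and a tool call to move; the robot and the scene stay as the last step left them, time stands still between calls to the robot, and variables do not carry over. Pictures are saved under pics/ and viewed, and the job is handed in when it is done.

Besides the shell and the picture viewer there is one more tool, called after ">>>" by a JSON object that holds its "method" and its "body", one argument or row to a line. carry_out: Moves the arm, as the interface text tells. Its arguments: {"type":"object","properties":{"grip":{"type":"array"},"slide":{"type":"array"},"twist":{"type":"array"}},"required":["grip","slide","twist"]}

```bash
ls; mkdir -p pics; python3 - <<'E'
from rig import bot
import cv2,numpy as np,pickle
s=bot.read_state();print(s)
for n in("scene","top"):
    c=bot.capture(n);pickle.dump(c,open(n+"0.pkl","wb"))
    cv2.imwrite(f"pics/{n}0.png",c["color"][:,:,::-1])
    print(n,c["fx"],c["fy"],c["cx"],c["cy"],c["position"],c["rotation"],[k for k in c])
E
```

```text
pics
{'time_s': 0.0, 'joint_positions': array([ 5.41173827e+01,  3.02776881e+01,  8.21567328e+01, -9.36196551e-04,
        6.76881645e+01, -1.02286541e+01]), 'qvel': array([-0.05700449,  0.02156872, -0.00270158, -0.05753078, -0.04106208,
       -0.03325322]), 'tau': array([ 1.55240377e-04, -4.40031481e+01, -1.76594567e+01,  6.33471622e-02,
        5.80430555e-02, -1.31845413e-04]), 'position': array([0.27014008, 0.56279335, 0.22158341]), 'tcp_rot': array([[-9.01427639e-01,  4.32928020e-01, -1.24178134e-03],
       [ 4.32929647e-01,  9.01426029e-01, -1.74234010e-03],
       [ 3.65066172e-04, -2.10819748e-03, -9.99997711e-01]]), 'force': array([ 0.50109453,  0.07213226, -0.34279382]), 'moment': array([-0.01828532, -0.00860222, -0.02142709]), 'opening': 1.0025175243271802}
scene 488.5561672250205 488.5561672250205 321.04061947185403 199.20746552266604 [ 0.15060916 -0.67196293  0.94795215] [[ 0.82475493  0.42785644 -0.36975419]
 [-0.56540636  0.6126599  -0.552235  ]
 [-0.00974374  0.66451992  0.74720703]] ['color', 'depth', 'fx', 'fy', 'cx', 'cy', 'position', 'rotation']
top 420.3458418013759 420.3458418013759 323.58274603251084 196.67380226033794 [ 0.4770528  -0.03171098  0.99723548] [[-0.02384454  0.98961037 -0.1417842 ]
 [-0.99950012 -0.02065339  0.02393646]
 [ 0.02075945  0.14228408  0.98960815]] ['color', 'depth', 'fx', 'fy', 'cx', 'cy', 'position', 'rotation']
```

View pics/scene0.png

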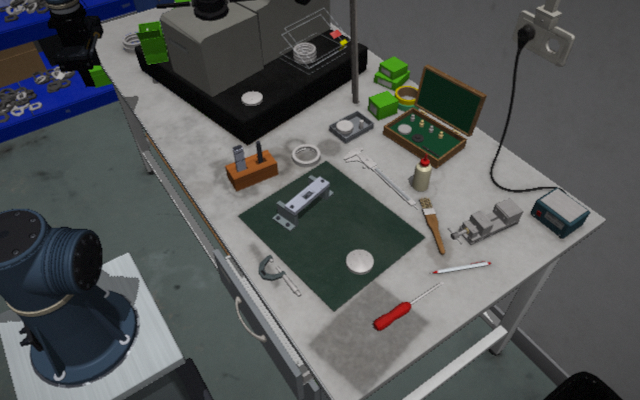

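View pics/top0.png

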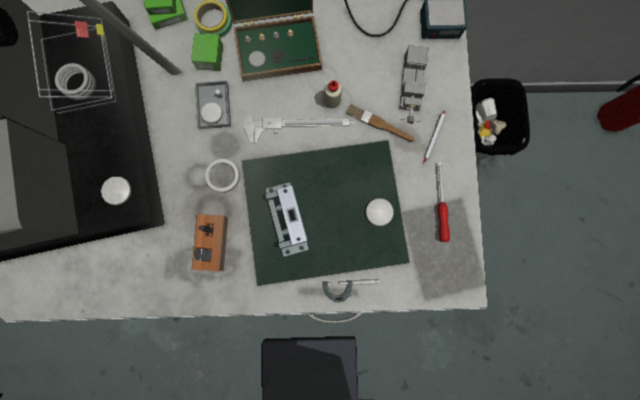

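The scene view shows the guide near (303,198), block (359,262), and rack (252,168) with the grey flat stamp at (239,155) and the punch at (260,150). The top view shows the guide at (287,218), block (379,212) and rack (209,243). I'll enlarge both next.

```bash
cat > h.py <<'E'
import numpy as np,cv2,pickle
def load(n): return pickle.load(open(n+".pkl","rb"))
def ray(c,u,v):
    u=np.asarray(u,float);v=np.asarray(v,float)
    d=np.stack([(u-c["cx"])/c["fx"],-(v-c["cy"])/c["fy"],-np.ones_like(u)],-1)
    return d@np.asarray(c["rotation"]).T
def plane(c,u,v,z):
    d=ray(c,u,v);p=np.asarray(c["position"]);t=(z-p[2])/d[...,2]
    return p+d*t[...,None]
def proj(c,P):
    q=(np.asarray(P,float)-c["position"])@np.asarray(c["rotation"])
    return np.stack([c["cx"]-c["fx"]*q[...,0]/q[...,2],c["cy"]+c["fy"]*q[...,1]/q[...,2]],-1)
def crop(n,x0,y0,x1,y1,k,out):
    c=load(n);im=c["color"][y0:y1,x0:x1,::-1]
    cv2.imwrite("pics/"+out,cv2.resize(im,None,fx=k,fy=k,interpolation=cv2.INTER_CUBIC))
E
python3 - <<'E'
from h import *
crop("top0",180,165,320,285,5,"t_a.png")
crop("scene0",215,130,345,240,6,"s_a.png")
E
```

```text
(no output)
```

View pics/t_a.png

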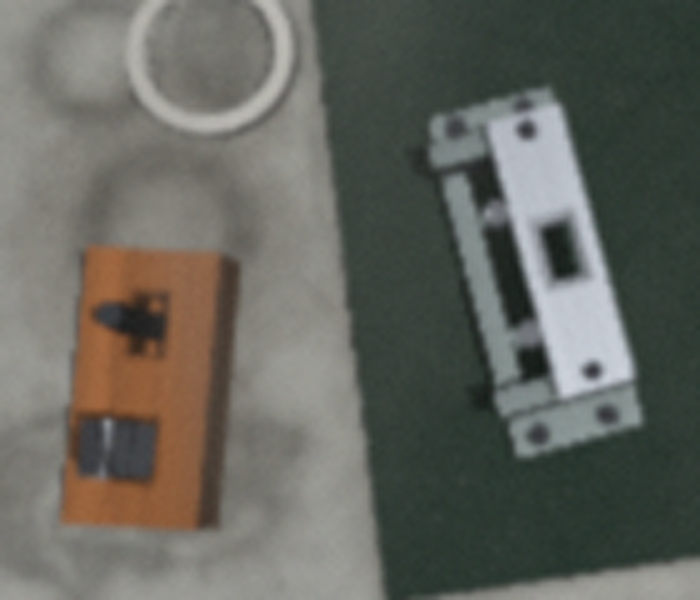

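View pics/s_a.png

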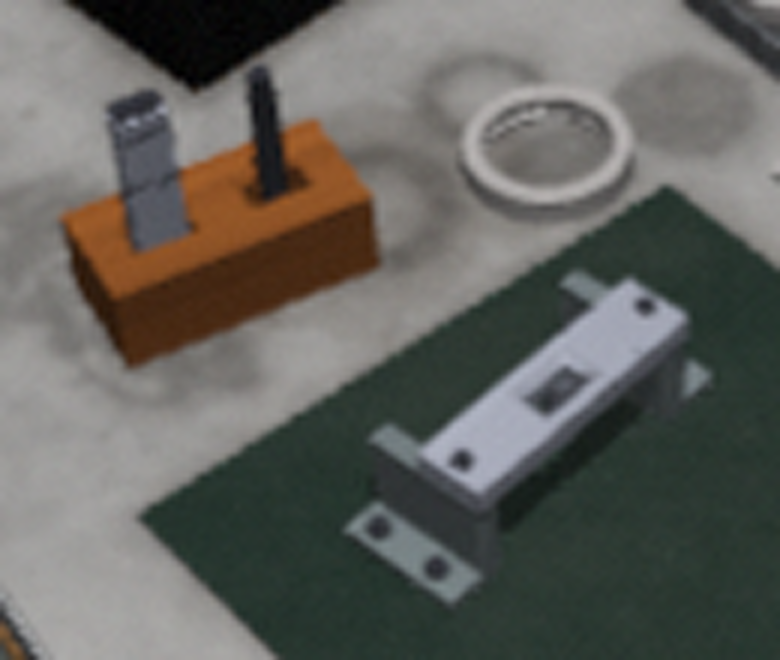

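```bash
cat > m.py <<'E'
from h import *
def comp(mask,seed=None):
    n,l,st,ce=cv2.connectedComponentsWithStats(mask.astype(np.uint8))
    return l,st,ce
def rect(P):
    r=cv2.minAreaRect(np.asarray(P,np.float32)[:,None,:]);b=cv2.boxPoints(r);return r,b
E
python3 - <<'E'
from m import *
roi={"top0":dict(bridge=(255,175,315,262),rack=(185,205,240,280),block=(355,190,405,235)),
"scene0":dict(bridge=(275,170,335,220),rack=(220,145,285,195),block=(335,240,385,285))}
for n in roi:
    c=load(n);im=c["color"].astype(int);hsv=cv2.cvtColor(c["color"],cv2.COLOR_RGB2HSV).astype(int)
    for k,(x0,y0,x1,y1) in roi[n].items():
        h=hsv[y0:y1,x0:x1];r=im[y0:y1,x0:x1]
        if k=="bridge": m=(h[...,2]>165)&(r[...,2]>=r[...,1]+3); z=.063
        elif k=="rack": m=(h[...,0]<15)&(h[...,1]>120)&(h[...,2]>(120 )); z=.045
        else: m=(h[...,2]>(140))&(h[...,1]<60);z=.015
        l,st,ce=comp(m);i=1+np.argmax(st[1:,4]);m=(l==i)
        cs,_=cv2.findContours(m.astype(np.uint8),cv2.RETR_EXTERNAL,cv2.CHAIN_APPROX_NONE)
        ct=max(cs,key=len)[:,0,:]+[x0,y0]
        P=plane(c,ct[:,0],ct[:,1],z)*1000
        rr,b=rect(P[:,:2])
        print(n,k,st[i],np.round(rr[0],1),np.round(rr[1],1),round(rr[2],2))
        if k=="block": print(cv2.fitEllipse(P[:,:2].astype(np.float32)[:,None]))
        o=np.zeros((y1-y0,x1-x0),np.uint8);o[m]=255
        cv2.imwrite(f"pics/m_{n}_{k}.png",cv2.resize(o,None,fx=4,fy=4))
E
cd pics; python3 -c "
import cv2,numpy as np
L=[]
for n in ('top0','scene0'):
  for k in ('bridge','rack','block'):
    i=cv2.imread(f'm_{n}_{k}.png');o=np.full((300,265,3),90,np.uint8);i=cv2.resize(i,None,fx=.75,fy=.75);o[:i.shape[0],:i.shape[1]]=i[:300,:265];L.append(o)
cv2.imwrite('mm.png',np.vstack([np.hstack(L[:3]),np.hstack(L[3:])]))"
```

```text
top0 bridge [ 23  11  28  58 679] [572.3  18.2] [127.4  32.9] 14.53
top0 rack [  8  10  30  55 965] [516.5 208. ] [ 58.2 120.8] 86.72
top0 block [ 12   9  26  26 549] [ 579.9 -186.4] [59.4 59.2] 88.73
((579.8536987304688, -186.407470703125), (60.2216796875, 60.68775939941406), 121.9850845336914)
scene0 bridge [ 11   7  42  35 379] [571.1  17.5] [124.3  31.6] 14.57
scene0 rack [  5   5  52  29 497] [515.3 205.9] [ 58.  123.3] 85.65
scene0 block [ 12  10  26  23 479] [ 577.9 -189.1] [61.1 57.7] 53.55
((578.3245239257812, -188.5193634033203), (59.357540130615234, 60.5414924621582), 131.18153381347656)
```

View pics/mm.png

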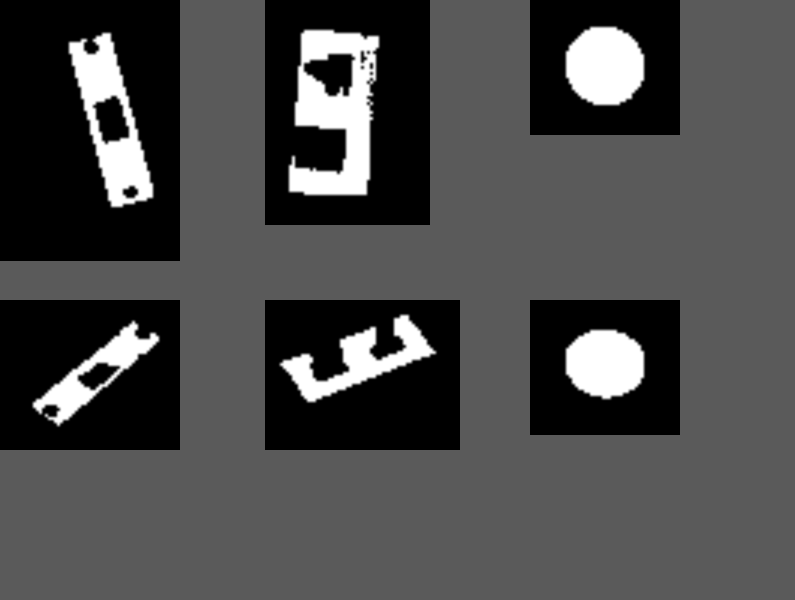

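```bash
cat > plan.py <<'E'
import sys,numpy as np
from rig import bot
from scipy.spatial.transform import Rotation as R
def show(tgt,yaw,step=45,wst=.14):
    """tgt mm, yaw = angle of tool y in world (deg); tool pointing down"""
    s=bot.read_state();p=s["position"]*1000;M=s["tcp_rot"].copy()
    a=np.radians(yaw);G=np.array([[-np.sin(a),np.cos(a),0],[np.cos(a),np.sin(a),0],[0,0,-1.]]).T
    print("t",round(s["time_s"],2),"p",np.round(p,1),"f",np.round(s["force"],1),"op",round(s["opening"],3),"yaw",round(np.degrees(np.arctan2(M[1,1],M[0,1])),2),"z",np.round(M[:,2],4))
    S=[];T=[]
    for i in range(60):
        d=np.asarray(tgt)-p;w=R.from_matrix(M.T@G).as_rotvec()
        if np.linalg.norm(d)<.3 and np.linalg.norm(w)<.002:break
        n=np.linalg.norm(d);d=d*min(1,step/max(n,1e-9));nw=np.linalg.norm(w);w=w*min(1,wst/max(nw,1e-9))
        S.append([round(float(x),1) for x in M.T@d]);T.append([round(float(x),3) for x in w])
        p=p+d;M=M@R.from_rotvec(w).as_matrix()
    for i in range(0,len(S),12):
        print("slide",S[i:i+12]);print("twist",T[i:i+12])
if __name__=="__main__":
    a=list(map(float,sys.argv[1:]));show(a[:3],a[3],*(a[4:]))
E
python3 plan.py 593 -243 120 14.5
```

```text
t 0.1 p [270.2 562.9 221.7] f [ 0.  -0.  -0.8] op 1.003 yaw 64.34 z [-0.0011 -0.0016 -1.    ]
slide [[-32.9, -30.2, 5.3], [-36.8, -25.3, 5.3], [-40.0, -19.9, 5.3], [-42.4, -14.1, 5.3], [-44.0, -8.1, 5.2], [-44.7, -1.9, 5.2], [-44.5, 4.4, 5.2], [-44.3, 5.7, 5.2], [-44.3, 5.7, 5.2], [-44.3, 5.7, 5.2], [-44.3, 5.7, 5.2], [-44.3, 5.7, 5.2]]
twist [[-0.0, 0.0, 0.14], [-0.0, 0.0, 0.14], [-0.0, 0.0, 0.14], [-0.0, 0.0, 0.14], [-0.0, 0.0, 0.14], [-0.0, 0.0, 0.14], [-0.0, 0.0, 0.03], [-0.0, -0.0, 0.0], [-0.0, -0.0, -0.0], [0.0, 0.0, -0.0], [0.0, 0.0, -0.0], [0.0, 0.0, -0.0]]
slide [[-44.3, 5.7, 5.2], [-44.3, 5.7, 5.2], [-44.3, 5.7, 5.2], [-44.3, 5.7, 5.2], [-44.3, 5.7, 5.2], [-44.3, 5.7, 5.2], [-44.3, 5.7, 5.2], [-18.8, 2.4, 2.2]]
twist [[0.0, 0.0, -0.0], [0.0, 0.0, -0.0], [0.0, 0.0, -0.0], [0.0, 0.0, -0.0], [0.0, 0.0, -0.0], [0.0, 0.0, -0.0], [0.0, 0.0, -0.0], [0.0, 0.0, -0.0]]
```

>>> {"method": "carry_out", "body": {
  "grip": [-0.26,-0.26,-0.26,-0.26,-0.26,-0.26,-0.26,-0.26,-0.26,-0.26,-0.26,-0.26],
  "slide": [
    [-33,-30,0],
    [-37,-25,0],
    [-40,-20,0],
    [-42,-14,0],
    [-44,-8,0],
    [-45,-2,0],
    [-44.5,4.5,0],
    [-44.5,5.5,0],
    [-44.5,5.5,0],
    [-44.5,5.5,0],
    [-44.5,5.5,0],
    [-44.5,5.5,0]
  ],
  "twist": [
    [0,0,0.14],
    [0,0,0.14],
    [0,0,0.14],
    [0,0,0.14],
    [0,0,0.14],
    [0,0,0.14],
    [0,0,0.03],
    [0,0,0],
    [0,0,0],
    [0,0,0],
    [0,0,0],
    [0,0,0]
  ]
}}

```text
time_s: 1.3
position: [0.4615, 0.0471, 0.2179]
tcp_rot: [[-0.226, 0.974, -0.004], [0.974, 0.226, -0.0], [0.0, -0.004, -1.0]]
force: [0.7, 0.8, -0.6]
opening: 0.369
```

```bash
python3 plan.py 593 -246 110 14.5
```

```text
t 1.3 p [461.5  47.1 217.9] f [ 0.7  0.8 -0.6] op 0.369 yaw 13.06 z [-3.6e-03 -3.0e-04 -1.0e+00]
slide [[-41.9, 8.3, 14.3], [-42.1, 7.2, 14.3], [-42.1, 7.2, 14.3], [-42.1, 7.2, 14.3], [-42.1, 7.2, 14.3], [-42.1, 7.2, 14.3], [-42.1, 7.2, 14.3], [-22.3, 3.8, 7.6]]
twist [[-0.004, -0.001, -0.025], [-0.0, 0.0, -0.0], [0.0, 0.0, -0.0], [0.0, 0.0, -0.0], [0.0, 0.0, -0.0], [0.0, 0.0, -0.0], [0.0, 0.0, -0.0], [0.0, 0.0, -0.0]]
```

>>> {"method": "carry_out", "body": {
  "grip": [-0.26,-0.26,-0.26,-0.26,-0.26,-0.26,-0.26,-0.26,-0.26,-0.26],
  "slide": [
    [-42,8,0],
    [-42,7,0],
    [-42,7,10],
    [-42,7,18],
    [-42,7,18],
    [-42,7,18],
    [-42,7,18],
    [-22,4,18],
    [0,0,0],
    [0,0,0]
  ],
  "twist": [
    [-0.004,0,-0.025],
    [0,0,0],
    [0,0,0],
    [0,0,0],
    [0,0,0],
    [0,0,0],
    [0,0,0],
    [0,0,0],
    [0,0,0],
    [0,0,0]
  ]
}}

```text
time_s: 2.3
position: [0.5953, -0.2659, 0.1109]
tcp_rot: [[-0.241, 0.97, 0.001], [0.97, 0.241, 0.001], [0.001, 0.001, -1.0]]
force: [0.1, 0.5, 0.2]
opening: 0.369
```

```bash
python3 plan.py 593 -246 7 14.5 18;python3 - <<'E'
from rig import bot
from h import *
for n in ("scene","top"):
    c=bot.capture(n);pickle.dump(c,open(n+"1.pkl","wb"));cv2.imwrite(f"pics/{n}1.png",c["color"][:,:,::-1])
E
```

```text
t 2.3 p [ 595.3 -265.9  110.9] f [0.1 0.5 0.2] op 0.369 yaw 13.96 z [ 0.0011  0.0014 -1.    ]
slide [[3.4, 0.4, 17.7], [3.4, 0.5, 17.7], [3.4, 0.5, 17.7], [3.4, 0.5, 17.7], [3.4, 0.5, 17.7], [3.0, 0.4, 15.5]]
twist [[0.001, -0.001, -0.009], [-0.0, 0.0, 0.0], [-0.0, 0.0, 0.0], [0.0, -0.0, 0.0], [0.0, 0.0, 0.0], [0.0, 0.0, 0.0]]
```

View pics/scene1.png

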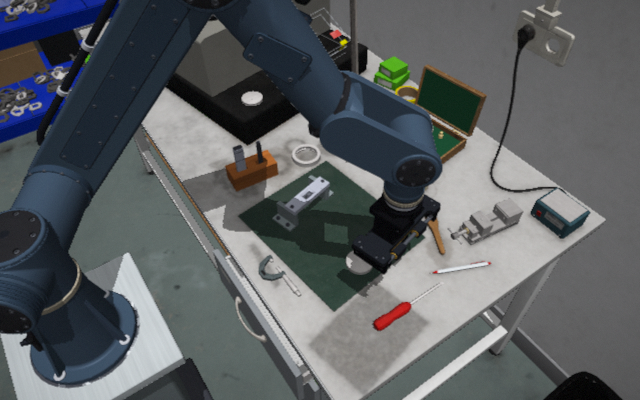

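View pics/top1.png

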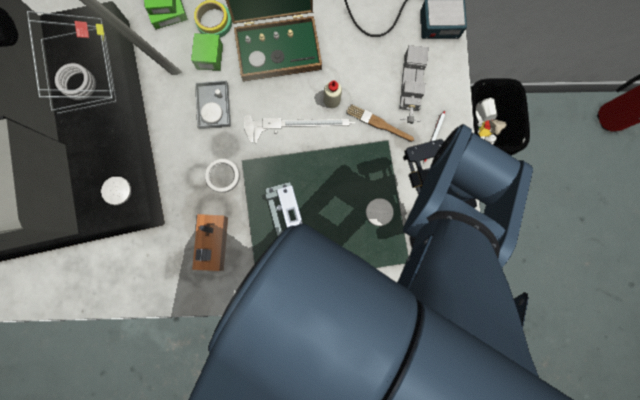

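The gripper is at scene (395,235), behind the block at (358,262), and clear of the screwdriver. Next I'll lower it.

>>> {"method": "carry_out", "body": {
  "grip": [-0.26,-0.26,-0.26,-0.26,-0.26,-0.26,-0.26,-0.26],
  "slide": [
    [3,0,18],
    [3,0,18],
    [3,0,18],
    [3,0,18],
    [3,0,18],
    [2,0,10],
    [0,0,2],
    [0,0,0]
  ],
  "twist": [
    [0.001,-0.001,-0.009],
    [0,0,0],
    [0,0,0],
    [0,0,0],
    [0,0,0],
    [0,0,0],
    [0,0,0],
    [0,0,0]
  ]
}}

```text
time_s: 3.2
position: [0.5936, -0.238, 0.0183]
tcp_rot: [[-0.264, 0.965, 0.01], [0.965, 0.264, -0.005], [-0.007, 0.009, -1.0]]
force: [0.3, 0.1, -0.8]
opening: 0.369
```

```bash
python3 plan.py 587 -218 7 14.5 8
```

```text
t 3.2 p [ 593.6 -238.    18.3] f [ 0.3  0.1 -0.8] op 0.369 yaw 15.28 z [ 0.0102 -0.0049 -0.9999]
slide [[7.1, -0.4, 3.7], [7.0, -0.5, 3.8], [6.9, -0.5, 3.7]]
twist [[0.009, 0.007, 0.014], [-0.0, 0.0, 0.0], [0.0, 0.0, 0.0]]
```

>>> {"method": "carry_out", "body": {
  "grip": [-0.26,-0.26,-0.26,-0.26,-0.26,-0.26],
  "slide": [
    [0,0,5],
    [0,0,4],
    [2,0,1],
    [3,0,0],
    [3,0,0],
    [0,0,0]
  ],
  "twist": [
    [0.009,0.007,0.014],
    [0,0,0],
    [0,0,0],
    [0,0,0],
    [0,0,0],
    [0,0,0]
  ]
}}

```text
time_s: 3.8
position: [0.5935, -0.231, 0.0107]
tcp_rot: [[-0.249, 0.969, 0.004], [0.969, 0.249, -0.003], [-0.004, 0.003, -1.0]]
force: [0.1, 0.0, 0.2]
opening: 0.371
```

```bash
python3 plan.py 580.5 -16 7 14.5 12; python3 - <<'E'
from rig import bot
from h import *
c=bot.capture("scene");pickle.dump(c,open("scene2.pkl","wb"));crop("scene2",310,170,470,300,5,"s2.png")
E
```

```text
t 3.8 p [ 593.5 -231.    10.7] f [0.1 0.  0.2] op 0.371 yaw 14.39 z [ 0.0037 -0.003  -1.    ]
slide [[11.8, 2.3, 0.2], [11.8, 2.3, 0.2], [11.8, 2.3, 0.2], [11.8, 2.3, 0.2], [11.8, 2.3, 0.2], [11.8, 2.3, 0.2], [11.8, 2.3, 0.2], [11.8, 2.3, 0.2], [11.8, 2.3, 0.2], [11.8, 2.3, 0.2], [11.8, 2.3, 0.2], [11.8, 2.3, 0.2]]
twist [[0.003, 0.004, -0.002], [-0.0, -0.0, -0.0], [0.0, 0.0, -0.0], [0.0, 0.0, -0.0], [0.0, 0.0, -0.0], [0.0, 0.0, -0.0], [0.0, 0.0, -0.0], [0.0, 0.0, -0.0], [0.0, 0.0, -0.0], [0.0, 0.0, -0.0], [0.0, 0.0, -0.0], [0.0, 0.0, -0.0]]
slide [[11.8, 2.3, 0.2], [11.8, 2.3, 0.2], [11.8, 2.3, 0.2], [11.8, 2.3, 0.2], [11.8, 2.3, 0.2], [11.2, 2.2, 0.2]]
twist [[0.0, 0.0, -0.0], [0.0, 0.0, -0.0], [0.0, 0.0, -0.0], [0.0, 0.0, -0.0], [0.0, 0.0, -0.0], [0.0, 0.0, -0.0]]
```

View pics/s2.png

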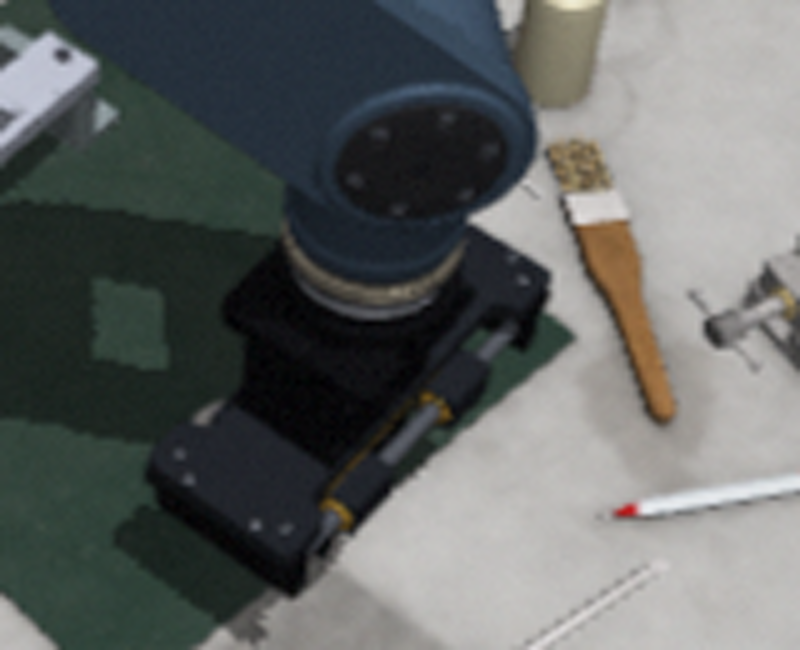

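>>> {"method": "carry_out", "body": {
  "grip": [-0.26,-0.26,-0.26,-0.26,-0.26,-0.26,-0.26,-0.26,-0.26,-0.26,-0.26,-0.26],
  "slide": [
    [0,-1.5,2],
    [0,-1.5,1],
    [4,0,0],
    [5,0,0],
    [6,1,0],
    [8,1.8,0],
    [8,1.8,0],
    [8,1.8,0],
    [8,1.8,0],
    [8,1.8,0],
    [8,1.8,0],
    [8,1.8,0]
  ],
  "twist": [
    [0.003,0.004,-0.002],
    [0,0,0],
    [0,0,0],
    [0,0,0],
    [0,0,0],
    [0,0,0],
    [0,0,0],
    [0,0,0],
    [0,0,0],
    [0,0,0],
    [0,0,0],
    [0,0,0]
  ]
}}

```text
time_s: 5.05
position: [0.5864, -0.1558, 0.0076]
tcp_rot: [[-0.251, 0.968, 0.002], [0.968, 0.251, -0.003], [-0.004, 0.001, -1.0]]
force: [-0.3, -0.8, 0.4]
opening: 0.37
```

```bash
python3 plan.py 581 -18 7.5 14.5 9; python3 - <<'E'
from rig import bot
from h import *
for n in("scene","top"):
    c=bot.capture(n);pickle.dump(c,open(n+"3.pkl","wb"))
crop("scene3",260,140,420,270,5,"s3.png")
E
```

```text
t 5.05 p [ 586.4 -155.8    7.6] f [-0.3 -0.8  0.4] op 0.37 yaw 14.54 z [ 0.0023 -0.0032 -1.    ]
slide [[8.8, 1.9, -0.0], [8.8, 1.9, 0.0], [8.8, 1.9, 0.0], [8.8, 1.9, 0.0], [8.8, 1.9, 0.0], [8.8, 1.9, 0.0], [8.8, 1.9, 0.0], [8.8, 1.9, 0.0], [8.8, 1.9, 0.0], [8.8, 1.9, 0.0], [8.8, 1.9, 0.0], [8.8, 1.9, 0.0]]
twist [[0.001, 0.004, 0.001], [-0.0, -0.0, 0.0], [0.0, 0.0, 0.0], [0.0, 0.0, 0.0], [0.0, 0.0, 0.0], [0.0, 0.0, 0.0], [0.0, 0.0, 0.0], [0.0, 0.0, 0.0], [0.0, 0.0, 0.0], [0.0, 0.0, 0.0], [0.0, 0.0, 0.0], [0.0, 0.0, 0.0]]
slide [[8.8, 1.9, 0.0], [8.8, 1.9, 0.0], [8.8, 1.9, 0.0], [2.8, 0.6, 0.0]]
twist [[0.0, 0.0, 0.0], [0.0, 0.0, 0.0], [0.0, 0.0, 0.0], [0.0, 0.0, 0.0]]
```

View pics/s3.png

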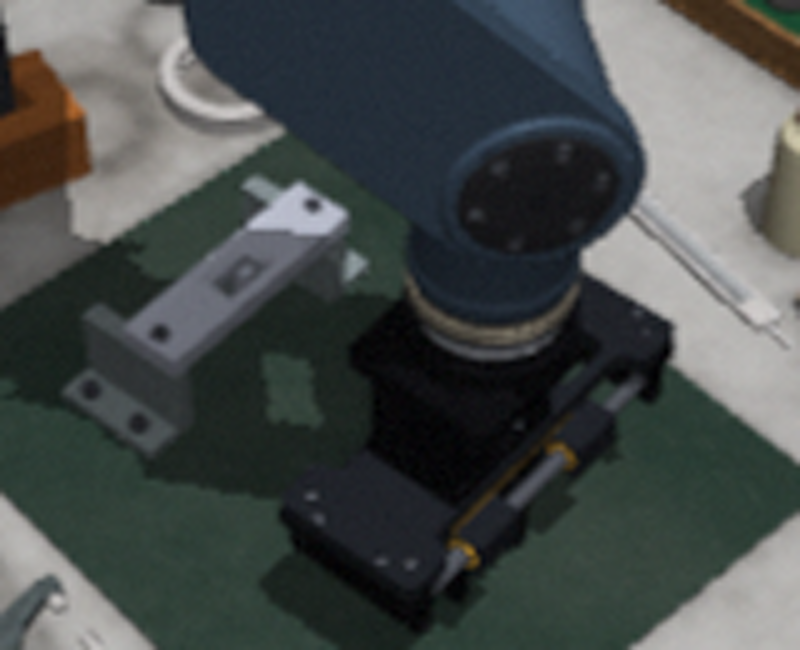

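>>> {"method": "carry_out", "body": {
  "grip": [-0.26,-0.26,-0.26,-0.26,-0.26,-0.26,-0.26,-0.26,-0.26,-0.26,-0.26],
  "slide": [
    [8,1.8,0],
    [8,1.8,0],
    [8,1.8,0],
    [8,1.8,0],
    [8,1.8,0],
    [8,1.8,0],
    [8,1.8,0],
    [8,1.8,0],
    [8,1.8,0],
    [8,1.8,0],
    [0,0,0]
  ],
  "twist": [
    [0.001,0.003,0],
    [0,0,0],
    [0,0,0],
    [0,0,0],
    [0,0,0],
    [0,0,0],
    [0,0,0],
    [0,0,0],
    [0,0,0],
    [0,0,0],
    [0,0,0]
  ]
}}

```text
time_s: 6.25
position: [0.5831, -0.0657, 0.0077]
tcp_rot: [[-0.252, 0.968, -0.0], [0.968, 0.252, 0.0], [0.0, -0.0, -1.0]]
force: [0.7, 0.2, -0.0]
opening: 0.371
```

```bash
python3 plan.py 581 -18 7.5 14.5 5; python3 - <<'E'
from rig import bot
from h import *
for n in("scene","top"):
    c=bot.capture(n);pickle.dump(c,open(n+"4.pkl","wb"))
crop("scene4",260,140,420,270,5,"s4.png")
crop("top4",220,140,380,270,5,"t4.png")
E
```

```text
t 6.25 p [583.1 -65.7   7.7] f [ 0.7  0.2 -0. ] op 0.371 yaw 14.6 z [-2.e-04  4.e-04 -1.e+00]
slide [[4.9, 1.0, 0.0], [4.9, 1.0, 0.0], [4.9, 1.0, 0.0], [4.9, 1.0, 0.0], [4.9, 1.0, 0.0], [4.9, 1.0, 0.0], [4.9, 1.0, 0.0], [4.9, 1.0, 0.0], [4.9, 1.0, 0.0], [2.7, 0.6, 0.0]]
twist [[-0.0, -0.0, 0.002], [0.0, -0.0, 0.0], [0.0, 0.0, 0.0], [0.0, 0.0, 0.0], [0.0, 0.0, 0.0], [0.0, 0.0, 0.0], [0.0, 0.0, 0.0], [0.0, 0.0, 0.0], [0.0, 0.0, 0.0], [0.0, 0.0, 0.0]]
```

View pics/s4.png

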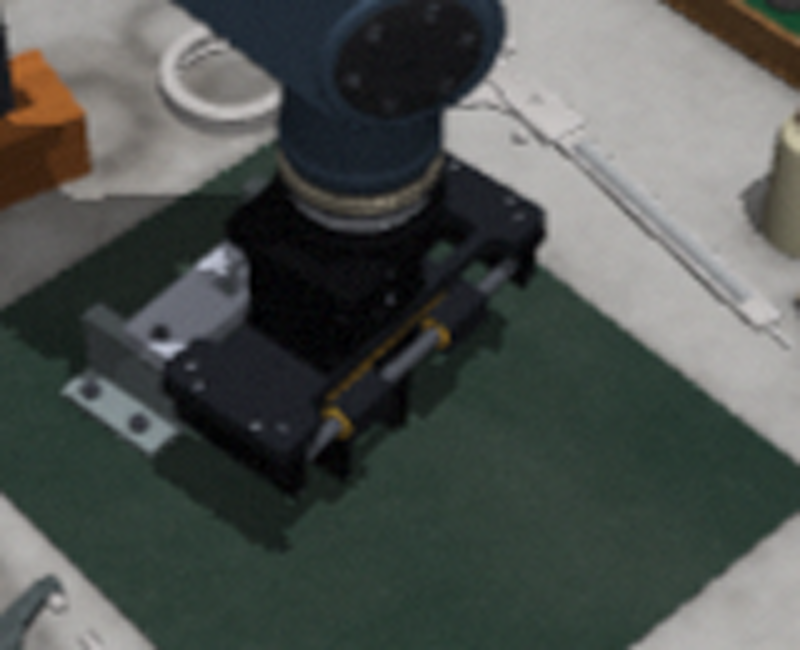

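View pics/t4.png

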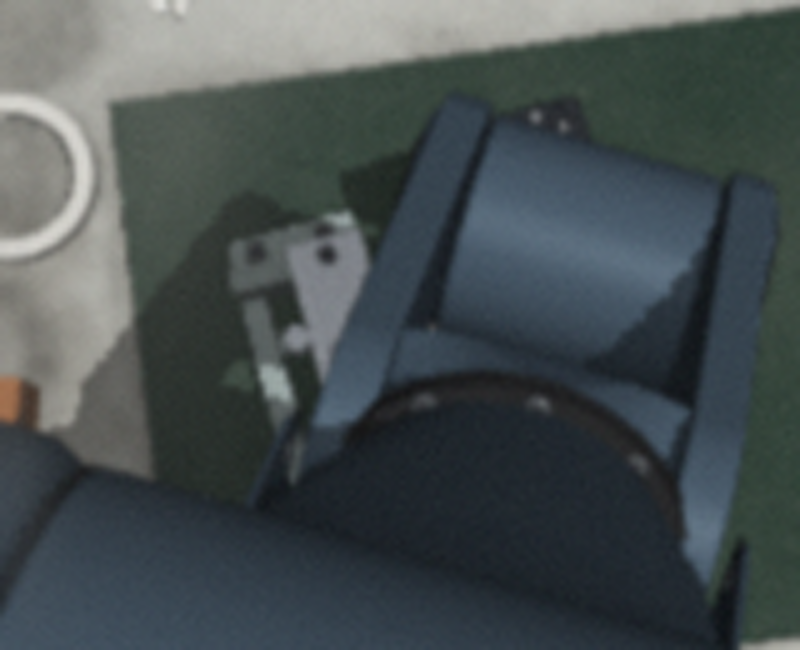

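>>> {"method": "carry_out", "body": {
  "grip": [-0.26,-0.26,-0.26,-0.26,-0.26,-0.26,-0.26],
  "slide": [
    [5,1,0],
    [5,1,0],
    [5,1,0],
    [5,1,0],
    [5,1,0],
    [5,1,0],
    [0,0,0]
  ],
  "twist": [
    [0,0,0],
    [0,0,0],
    [0,0,0],
    [0,0,0],
    [0,0,0],
    [0,0,0],
    [0,0,0]
  ]
}}

```text
time_s: 7.05
position: [0.5818, -0.0351, 0.0077]
tcp_rot: [[-0.25, 0.968, 0.001], [0.968, 0.25, -0.001], [-0.001, 0.001, -1.0]]
force: [0.2, -1.4, -0.6]
opening: 0.372
```

```bash
python3 plan.py 581 -18 7.5 14.5 3
```

```text
t 7.05 p [581.8 -35.1   7.7] f [ 0.2 -1.4 -0.6] op 0.372 yaw 14.5 z [ 8.0e-04 -1.1e-03 -1.0e+00]
slide [[2.9, 0.6, 0.0], [2.9, 0.6, 0.0], [2.9, 0.6, 0.0], [2.9, 0.6, 0.0], [2.9, 0.6, 0.0], [2.1, 0.4, 0.0]]
twist [[0.001, 0.001, 0.0], [-0.0, -0.0, -0.0], [0.0, 0.0, -0.0], [0.0, -0.0, -0.0], [0.0, 0.0, -0.0], [0.0, -0.0, -0.0]]
```

>>> {"method": "carry_out", "body": {
  "grip": [-0.26,-0.26,-0.26,-0.26,-0.26],
  "slide": [
    [3,0.6,0],
    [3,0.6,0],
    [3,0.6,0],
    [2,0.4,0],
    [0,0,0]
  ],
  "twist": [
    [0,0,0],
    [0,0,0],
    [0,0,0],
    [0,0,0],
    [0,0,0]
  ]
}}

```text
time_s: 7.55
position: [0.5812, -0.0231, 0.0077]
tcp_rot: [[-0.251, 0.968, 0.001], [0.968, 0.251, -0.001], [-0.002, 0.0, -1.0]]
force: [-0.5, -0.9, 0.2]
opening: 0.37
```

```bash
python3 plan.py 581 -18 7.5 14.5 3
```

```text
t 7.55 p [581.2 -23.1   7.7] f [-0.5 -0.9  0.2] op 0.37 yaw 14.52 z [ 9.0e-04 -1.4e-03 -1.0e+00]
slide [[2.9, 0.7, 0.1], [2.1, 0.5, 0.1]]
twist [[0.0, 0.002, 0.0], [-0.0, 0.0, -0.0]]
```

>>> {"method": "carry_out", "body": {
  "grip": [-0.26,-0.26,-0.26,-0.26],
  "slide": [
    [1.5,0.3,0],
    [1.5,0.3,0],
    [1,0.2,0],
    [0,0,0]
  ],
  "twist": [
    [0,0,0],
    [0,0,0],
    [0,0,0],
    [0,0,0]
  ]
}}

```text
time_s: 7.95
position: [0.581, -0.0189, 0.0077]
tcp_rot: [[-0.25, 0.968, 0.001], [0.968, 0.25, -0.002], [-0.002, 0.001, -1.0]]
force: [0.4, -0.9, -1.6]
opening: 0.369
```

>>> {"method": "carry_out", "body": {
  "grip": [-0.26,-0.26,-0.26],
  "slide": [
    [1,0.2,0],
    [1,0.2,0],
    [0,0,0]
  ],
  "twist": [
    [0,0,0],
    [0,0,0],
    [0,0,0]
  ]
}}

```text
time_s: 8.25
position: [0.5809, -0.0168, 0.0077]
tcp_rot: [[-0.25, 0.968, 0.001], [0.968, 0.25, -0.002], [-0.002, 0.001, -1.0]]
force: [-0.0, -1.8, -0.5]
opening: 0.373
```

>>> {"method": "carry_out", "body": {
  "grip": [-0.26,-0.26,-0.26],
  "slide": [
    [1,0,0],
    [1,0,0],
    [0,0,0]
  ],
  "twist": [
    [0,0,0],
    [0,0,0],
    [0,0,0]
  ]
}}

```text
time_s: 8.55
position: [0.5806, -0.0161, 0.0078]
tcp_rot: [[-0.251, 0.968, 0.001], [0.968, 0.251, -0.004], [-0.004, 0.0, -1.0]]
force: [-0.8, -1.6, -1.0]
opening: 0.371
```

>>> {"method": "carry_out", "body": {
  "grip": [-0.26,-0.26,-0.26],
  "slide": [
    [0.7,0,0],
    [0.7,0,0],
    [0,0,0]
  ],
  "twist": [
    [0,0,0],
    [0,0,0],
    [0,0,0]
  ]
}}

```text
time_s: 8.85
position: [0.5805, -0.016, 0.0078]
tcp_rot: [[-0.252, 0.968, 0.002], [0.968, 0.252, -0.005], [-0.006, 0.001, -1.0]]
force: [-0.1, -3.9, -0.3]
opening: 0.366
```

>>> {"method": "carry_out", "body": {
  "grip": [-0.26,-0.26,-0.26],
  "slide": [
    [1.5,0,0],
    [1.5,0,0],
    [0,0,0]
  ],
  "twist": [
    [0,0,0],
    [0,0,0],
    [0,0,0]
  ]
}}

```text
time_s: 9.15
position: [0.5806, -0.016, 0.0079]
tcp_rot: [[-0.254, 0.967, 0.004], [0.967, 0.254, -0.01], [-0.01, 0.001, -1.0]]
force: [0.1, -3.0, -0.2]
opening: 0.376
```

>>> {"method": "carry_out", "body": {
  "grip": [-0.26,-0.26,-0.26,-0.26,-0.26,-0.26,-0.26,-0.26,-0.26,-0.26,-0.26,-0.26],
  "slide": [
    [-3,0,0],
    [-10,0,0],
    [-20,0,0],
    [-35,0,0],
    [-35,0,-10],
    [-20,0,-40],
    [0,0,-48],
    [0,0,-48],
    [0,0,-35],
    [0,-48,0],
    [0,-48,0],
    [0,-10,0]
  ],
  "twist": [
    [0.001,0.01,0.004],
    [0,0,0],
    [0,0,0],
    [0,0,0],
    [0,0,0],
    [0,0,0],
    [0,0,0],
    [0,0,0],
    [0,0,0],
    [0,0,0],
    [0,0,0],
    [0,0,0]
  ]
}}

```text
time_s: 10.35
position: [0.5107, -0.1661, 0.195]
tcp_rot: [[-0.247, 0.969, 0.002], [0.969, 0.247, 0.013], [0.012, 0.005, -1.0]]
force: [-0.8, 0.5, -0.9]
opening: 0.372
```

```bash
python3 plan.py 488 209 250 85; python3 - <<'E'
from rig import bot
from h import *
for n in("scene","top"):
    c=bot.capture(n);pickle.dump(c,open(n+"5.pkl","wb"))
    cv2.imwrite(f"pics/{n}5.png",c["color"][:,:,::-1])
crop("scene5",210,130,370,260,5,"s5.png")
crop("top5",180,165,340,285,5,"t5.png")
E
```

```text
t 10.35 p [ 510.7 -166.1  195. ] f [-0.8  0.5 -0.9] op 0.372 yaw 14.32 z [ 0.0019  0.0126 -0.9999]
slide [[43.8, 8.4, -6.0], [42.2, 14.4, -6.0], [39.8, 20.2, -6.1], [36.6, 25.5, -6.1], [32.6, 30.4, -6.2], [28.1, 34.6, -6.3], [23.0, 38.2, -6.3], [17.4, 41.0, -6.4], [5.1, 18.9, -2.8]]
twist [[0.001, -0.001, -0.14], [0.001, -0.001, -0.14], [0.001, -0.001, -0.14], [0.001, -0.001, -0.14], [0.001, -0.001, -0.14], [0.001, -0.001, -0.14], [0.001, -0.001, -0.14], [0.001, -0.001, -0.14], [0.001, -0.001, -0.114]]
```

View pics/s5.png

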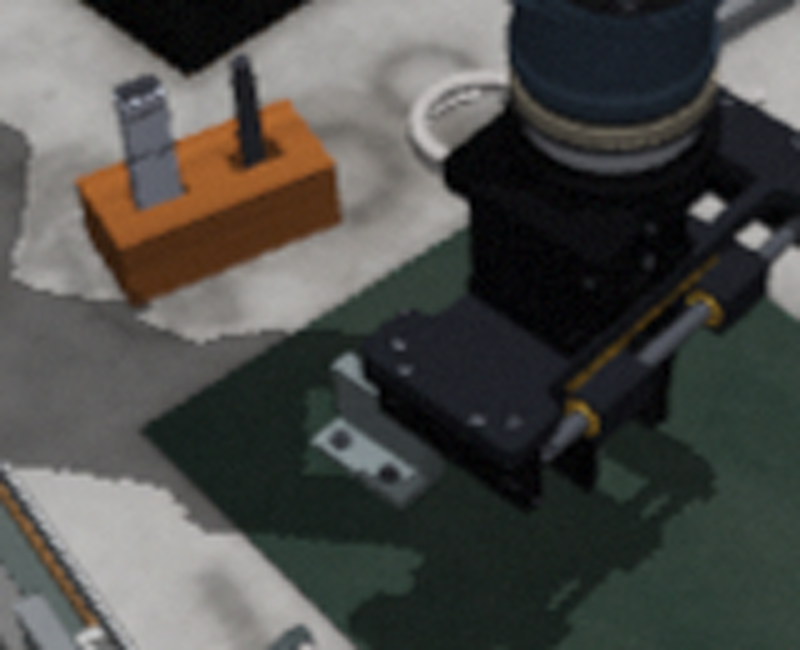

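View pics/t5.png

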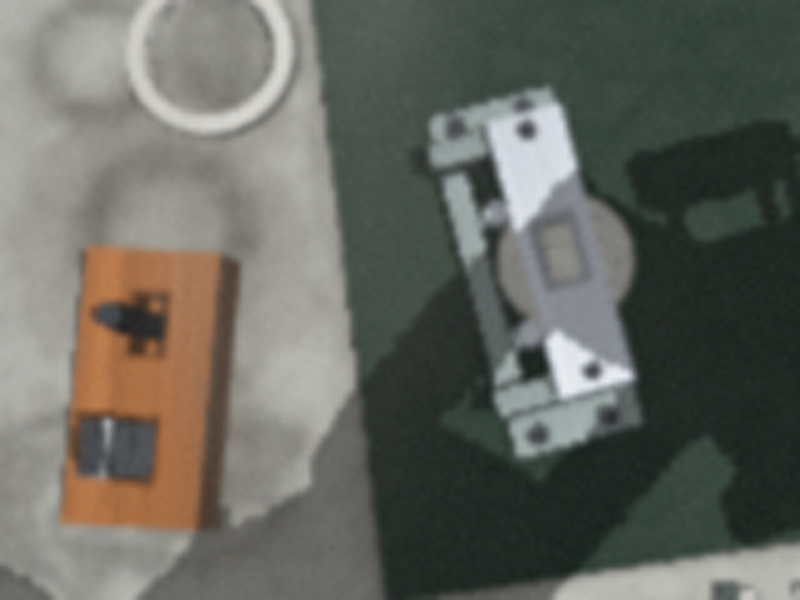

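```bash
python3 - <<'E'
from h import *
c=load("top5")
print("block",plane(c,180+566/5-.4,165+262/5-.4,.015)*1000, "pred pix of origin z.015",(proj(c,np.array([.5718,.0179,.015]))-[180,165]+.4)*5)
im=c["color"]
hsv=cv2.cvtColor(im,cv2.COLOR_RGB2HSV).astype(int)
sub=hsv[205:275,190:230]
# stamp: low saturation in rack area
m=(sub[...,1]<90)
for r in range(40,60): print(205+r,' '.join('%3d'%v for v in sub[r,2:28,2]))
print(np.round(plane(c,198.1,254.4,.12)*1000,1))
E
python3 - <<'E'
from h import *
crop("top5",188,240,218,266,25,"t5s.png");crop("scene5",225,140,255,176,16,"s5s.png")
E
```

```text
block [571.21754789  17.75231097  15.        ] pred pix of origin z.015 [565.66750108 260.76755822]
245 160 152 148 167 173 179 184 186 186 178 166 165 166 171 173 172 173 172 170 170 173 173 169 165 166 164
246 148 131 147 161 166 170 177 177 176 169 159 162 166 167 169 172 173 171 169 169 173 170 168 166 165 164
247 137 117 136 133 129 131 137 134 134 129 128 141 150 151 155 158 163 163 159 158 168 171 167 165 165 164
248 136 117 136 119 105  96  94  92 106 120 105 107 105 104 107 118 127 137 130 137 162 171 169 166 167 165
249 136 120 139 118  92  83  78  77 111 163 121  81  75  75  73  81  91  98 101 119 158 167 166 167 167 162
250 141 114 119 107  88  78  77  76 109 161 120  79  79  79  74  78  80  83  87 114 158 170 169 167 165 161
251 143 112 108  97  79  78  79  74  99 150 116  83  85  85  75  82  87  87  84 118 161 172 168 164 166 163
252 144 117 105  93  76  77  79  76  96 145 109  84  85  81  72  80  88  86  88 122 162 169 168 166 165 161
253 144 119 101  90  77  78  79  80  99 136 101  85  86  83  73  78  85  86  90 131 163 170 169 165 163 164
254 144 120 102  87  78  78 
[... 479 characters left out ...]
  98 142 166 169 167 165 164 160
259 123 149 160 124  93  87  90 100 131  97  70  76  83  80  81  81  83  81 105 148 167 169 167 165 163 159
260 128 155 169 149 136 135 140 140 146 123  96  90  85  82  80  84  87  90 118 153 167 167 167 166 162 159
261 130 160 172 170 171 173 174 170 167 156 141 130 130 129 122 116 113 114 133 159 169 169 166 167 161 160
262 137 161 172 176 181 179 182 176 174 169 162 160 160 160 159 151 147 143 153 167 170 168 167 163 163 159
263 140 160 170 176 181 180 181 178 171 169 165 166 166 169 173 168 162 159 165 168 169 169 165 166 163 159
264 139 160 171 176 180 182 181 177 171 168 166 165 168 167 172 170 166 165 169 167 168 169 166 166 162 158
[488.3 207.8 120. ]
```

View pics/t5s.png

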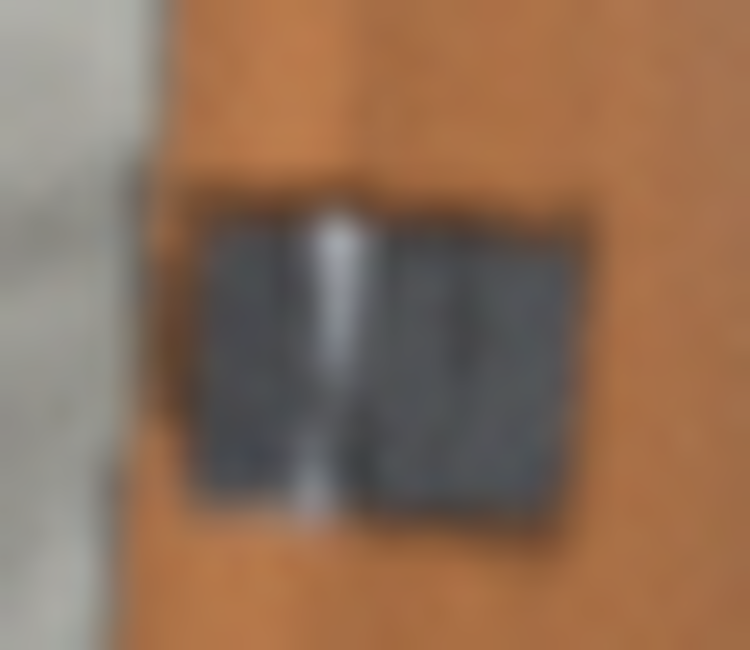

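View pics/s5s.png

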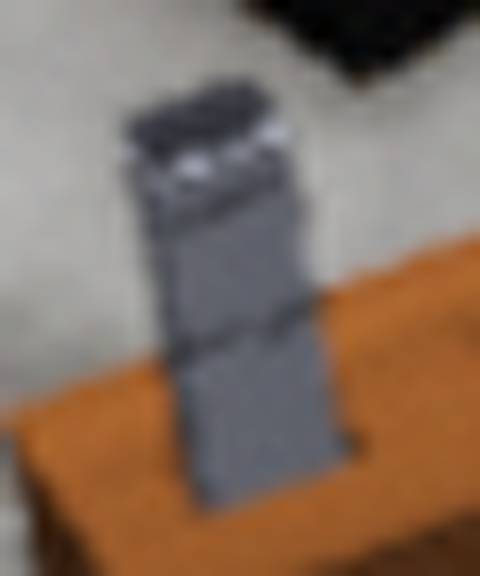

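Top view: the block is centred under the bridge at (293,217), which measures (571.2, 17.8) mm against a slot estimate of (571.8, 17.9), so it is seated. The stamp head is at top (199,254), about (488, 207) mm.

```bash
python3 - <<'E'
from h import *
c=load("scene5");print(plane(c,237.0,147.5,.12)*1000)
c=load("top5");print(plane(c,199.,253.8,.12)*1000)
E
python3 plan.py 488.3 207 190 86.2
```

```text
[485.5722366  203.98101446 120.        ]
[489.46289806 206.03046734 120.        ]
t 10.45 p [ 513.4 -166.5  194.9] f [-0.7  0.7 -0.5] op 0.37 yaw 14.29 z [ 0.0046  0.0117 -0.9999]
slide [[44.2, 8.1, 1.1], [42.7, 14.2, 1.1], [40.3, 20.1, 1.0], [37.1, 25.5, 1.0], [33.2, 30.4, 0.9], [28.6, 34.7, 0.9], [23.5, 38.4, 0.8], [17.9, 41.3, 0.7], [3.8, 13.8, 0.2]]
twist [[0.001, -0.0, -0.14], [0.001, -0.0, -0.14], [0.001, -0.0, -0.14], [0.001, -0.0, -0.14], [0.001, -0.0, -0.14], [0.001, -0.0, -0.14], [0.001, -0.0, -0.14], [0.001, -0.0, -0.14], [0.001, -0.0, -0.135]]
```

>>> {"method": "carry_out", "body": {
  "grip": [1,1,1,1,1,1,1,1,1,1,1],
  "slide": [
    [44,8,0],
    [42.5,14,0],
    [40,20,0],
    [37,25.5,0],
    [33,30.5,0],
    [28.5,34.5,0],
    [23.5,38.5,0],
    [18,41,0],
    [4,14,0],
    [0,0,0],
    [0,0,0]
  ],
  "twist": [
    [0.001,0,-0.14],
    [0.001,0,-0.14],
    [0.001,0,-0.14],
    [0.001,0,-0.14],
    [0.001,0,-0.14],
    [0.001,0,-0.14],
    [0.001,0,-0.14],
    [0.001,0,-0.14],
    [0.001,0,-0.135],
    [0,0,0],
    [0,0,0]
  ]
}}

```text
time_s: 11.55
position: [0.5004, 0.2263, 0.1965]
tcp_rot: [[-1.0, 0.019, 0.018], [0.019, 1.0, 0.013], [-0.018, 0.013, -1.0]]
force: [0.1, -0.4, 0.8]
opening: 0.996
```

```bash
python3 plan.py 488 206 76 86.2 15;python3 - <<'E'
from h import *
c=load("scene5")
for y in np.arange(0,1):pass
E
```

```text
t 11.55 p [500.4 226.3 196.5] f [ 0.1 -0.4  0.8] op 0.996 yaw 88.91 z [ 0.018   0.0131 -0.9998]
slide [[1.7, -2.7, 14.7], [1.3, -2.6, 14.7], [1.3, -2.6, 14.7], [1.3, -2.6, 14.7], [1.3, -2.6, 14.7], [1.3, -2.6, 14.7], [1.3, -2.6, 14.7], [1.3, -2.6, 14.7], [0.3, -0.5, 2.8]]
twist [[0.014, 0.017, 0.047], [-0.0, -0.0, -0.0], [0.0, 0.0, -0.0], [0.0, 0.0, -0.0], [0.0, 0.0, -0.0], [0.0, 0.0, -0.0], [0.0, 0.0, -0.0], [0.0, 0.0, -0.0], [0.0, 0.0, -0.0]]
```

Next I'll correct the lateral offset and tilt before lowering.

>>> {"method": "carry_out", "body": {
  "grip": [1,1,1,1,1],
  "slide": [
    [6,-10,5],
    [6,-10,5],
    [0,0,10],
    [0,0,10],
    [0,0,0]
  ],
  "twist": [
    [0.014,0.017,0.047],
    [0,0,0],
    [0,0,0],
    [0,0,0],
    [0,0,0]
  ]
}}

```text
time_s: 12.05
position: [0.4896, 0.203, 0.1636]
tcp_rot: [[-0.997, 0.079, 0.001], [0.079, 0.997, 0.001], [-0.001, 0.001, -1.0]]
force: [0.6, -0.5, -0.4]
opening: 0.998
```

```bash
python3 plan.py 488 206 76 86.2 15;python3 - <<'E'
from rig import bot
from h import *
for n in("scene","top"):
    c=bot.capture(n);pickle.dump(c,open(n+"6.pkl","wb"))
crop("scene6",190,90,310,200,6,"s6.png")
E
```

```text
t 12.05 p [489.6 203.  163.6] f [ 0.6 -0.5 -0.4] op 0.998 yaw 85.48 z [ 1.e-03  5.e-04 -1.e+00]
slide [[0.3, 0.5, 15.0], [0.3, 0.5, 15.0], [0.3, 0.5, 15.0], [0.3, 0.5, 15.0], [0.3, 0.5, 15.0], [0.3, 0.4, 12.7]]
twist [[0.001, 0.001, -0.013], [0.0, 0.0, -0.0], [-0.0, 0.0, -0.0], [-0.0, 0.0, -0.0], [-0.0, 0.0, -0.0], [-0.0, 0.0, -0.0]]
```

View pics/s6.png

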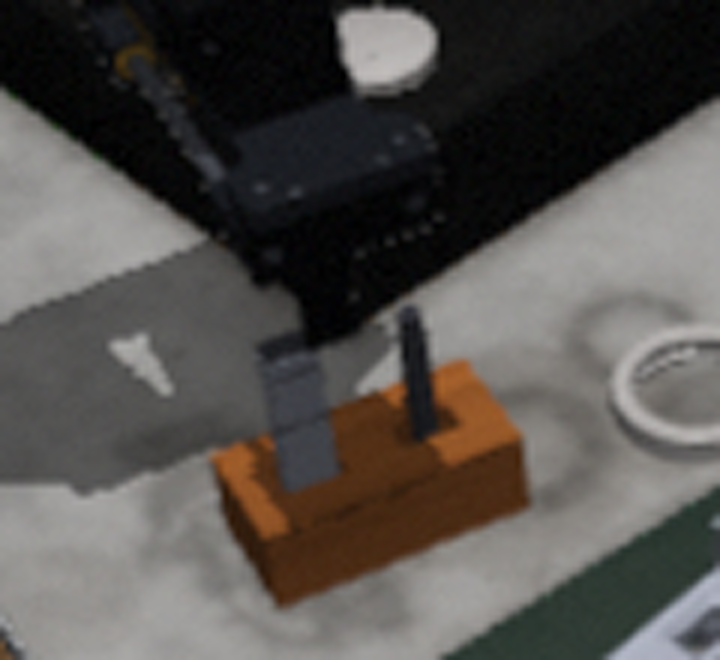

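```bash
python3 - <<'E'
from h import *
c=load("scene6")
for P in [(.4896,.152,.1636),(.4896,.254,.1636),(.4896,.203,.1636),(.488,.206,.12)]:
    print(P,(proj(c,np.array(P))-[190,90]+.5)*6)
E
```

```text
(0.4896, 0.152, 0.1636) [340.29176926 334.98684104]
(0.4896, 0.254, 0.1636) [222.71741924 200.06761522]
(0.4896, 0.203, 0.1636) [280.11862529 265.9367974 ]
(0.488, 0.206, 0.12) [287.88056594 343.07720966]
```

The near fingertip shows at crop (335,335), where I predicted it, and the stamp top is at (288,345) against a predicted (288,343). Now lowering.

>>> {"method": "carry_out", "body": {
  "grip": [1,1,1,1,1,1,1,1,1],
  "slide": [
    [0.5,1,14],
    [0.5,1,14],
    [0,0.5,14],
    [0,0,14],
    [0,0,14],
    [0,0,10],
    [0,0,3],
    [0,0,1],
    [0,0,0]
  ],
  "twist": [
    [0,0.001,-0.013],
    [0,0,0],
    [0,0,0],
    [0,0,0],
    [0,0,0],
    [0,0,0],
    [0,0,0],
    [0,0,0],
    [0,0,0]
  ]
}}

```text
time_s: 13.05
position: [0.4962, 0.2083, 0.0814]
tcp_rot: [[-0.998, 0.064, 0.015], [0.064, 0.998, 0.004], [-0.015, 0.005, -1.0]]
force: [-0.6, 0.2, 0.1]
opening: 0.998
```

```bash
python3 plan.py 488 206 76 86.2 15
```

```text
t 13.05 p [496.2 208.3  81.4] f [-0.6  0.2  0.1] op 0.998 yaw 86.31 z [ 0.0149  0.0042 -0.9999]
slide [[8.1, -2.8, 5.3]]
twist [[0.005, 0.015, 0.002]]
```

>>> {"method": "carry_out", "body": {
  "grip": [1,1,1,1],
  "slide": [
    [4,-1,2],
    [4,-1,2],
    [0,0,1],
    [0,0,0]
  ],
  "twist": [
    [0.005,0.015,0],
    [0,0,0],
    [0,0,0],
    [0,0,0]
  ]
}}

```text
time_s: 13.45
position: [0.4884, 0.2069, 0.0776]
tcp_rot: [[-0.998, 0.064, 0.001], [0.064, 0.998, 0.0], [-0.001, 0.001, -1.0]]
force: [0.3, -0.9, 0.6]
opening: 1.005
```

```bash
python3 plan.py 488 206 76 86.2 15
```

```text
t 13.45 p [488.4 206.9  77.6] f [ 0.3 -0.9  0.6] op 1.005 yaw 86.31 z [ 1.4e-03  4.0e-04 -1.0e+00]
slide [[0.4, -1.0, 1.6]]
twist [[0.001, 0.001, 0.002]]
```

>>> {"method": "carry_out", "body": {
  "grip": [-1,-1,-1,-1,-1,-1,-1,-1,-1,-1],
  "slide": [
    [0,0,0],
    [0,0,0],
    [0,0,0],
    [0,0,0],
    [0,0,0],
    [0,0,0],
    [0,0,0],
    [0,0,0],
    [0,0,0],
    [0,0,0]
  ],
  "twist": [
    [0,0,0],
    [0,0,0],
    [0,0,0],
    [0,0,0],
    [0,0,0],
    [0,0,0],
    [0,0,0],
    [0,0,0],
    [0,0,0],
    [0,0,0]
  ]
}}

```text
time_s: 14.45
position: [0.4888, 0.207, 0.0779]
tcp_rot: [[-0.998, 0.064, 0.002], [0.064, 0.998, 0.001], [-0.002, 0.001, -1.0]]
force: [0.7, 0.7, -0.8]
opening: 0.169
```

```bash
python3 plan.py 488.4 207 160 86.3 15;python3 - <<'E'
from rig import bot
from h import *
for n in("scene","top"):
    c=bot.capture(n);pickle.dump(c,open(n+"7.pkl","wb"))
crop("scene7",190,90,310,200,6,"s7.png")
E
```

```text
t 14.45 p [488.8 207.   77.9] f [ 0.7  0.7 -0.8] op 0.169 yaw 86.3 z [ 2.3e-03  6.0e-04 -1.0e+00]
slide [[0.0, 0.0, -15.0], [0.1, -0.0, -15.0], [0.1, -0.0, -15.0], [0.1, -0.0, -15.0], [0.1, -0.0, -15.0], [0.0, -0.0, -7.1]]
twist [[0.001, 0.002, 0.0], [-0.0, -0.0, -0.0], [0.0, 0.0, -0.0], [0.0, 0.0, -0.0], [0.0, 0.0, -0.0], [0.0, 0.0, -0.0]]
```

View pics/s7.png

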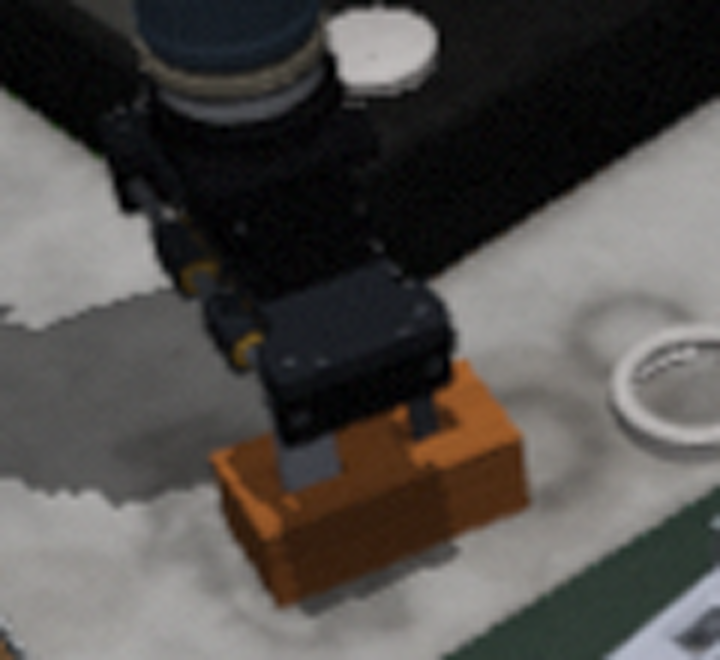

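>>> {"method": "carry_out", "body": {
  "grip": [-1,-1,-1],
  "slide": [
    [0,0,0],
    [0,0,0],
    [0,0,0]
  ],
  "twist": [
    [0,0,0],
    [0,0,0],
    [0,0,0]
  ]
}}

```text
time_s: 14.85
position: [0.4889, 0.2081, 0.0778]
tcp_rot: [[-0.998, 0.065, 0.003], [0.065, 0.998, 0.002], [-0.003, 0.003, -1.0]]
force: [-0.2, 1.6, 0.5]
opening: 0.134
```

>>> {"method": "carry_out", "body": {
  "grip": [-1,-1,-1,-1,-1],
  "slide": [
    [0,0,-4],
    [0,0,-8],
    [0,0,-8],
    [0,0,-8],
    [0,0,0]
  ],
  "twist": [
    [0,0.002,0],
    [0,0,0],
    [0,0,0],
    [0,0,0],
    [0,0,0]
  ]
}}

```text
time_s: 15.35
position: [0.4884, 0.2078, 0.1079]
tcp_rot: [[-0.998, 0.065, -0.001], [0.065, 0.998, 0.002], [0.001, 0.002, -1.0]]
force: [-0.1, -0.6, -0.4]
opening: 0.136
```

>>> {"method": "carry_out", "body": {
  "grip": [-1,-1,-1,-1,-1],
  "slide": [
    [0,0,-20],
    [0,0,-25],
    [0,0,-25],
    [0,0,-12],
    [0,0,0]
  ],
  "twist": [
    [0,0,0],
    [0,0,0],
    [0,0,0],
    [0,0,0],
    [0,0,0]
  ]
}}

```text
time_s: 15.85
position: [0.4869, 0.2052, 0.1933]
tcp_rot: [[-0.998, 0.064, -0.003], [0.064, 0.998, -0.003], [0.003, -0.003, -1.0]]
force: [0.0, 0.3, -1.6]
opening: 0.136
```

```bash
python3 plan.py 572 -60 165 104.5 40
```

```text
t 15.85 p [486.9 205.2 193.3] f [ 0.   0.3 -1.6] op 0.136 yaw 86.34 z [-0.0035 -0.0027 -1.    ]
slide [[-14.6, -37.0, 4.1], [-9.3, -38.7, 4.1], [-3.8, -39.6, 4.0], [-2.3, -39.7, 4.0], [-2.3, -39.7, 4.0], [-2.3, -39.7, 4.0], [-2.3, -39.7, 4.0]]
twist [[-0.001, -0.002, -0.14], [-0.001, -0.002, -0.14], [-0.0, -0.0, -0.037], [-0.0, 0.0, -0.0], [0.0, 0.0, -0.0], [0.0, 0.0, -0.0], [0.0, 0.0, -0.0]]
```

```bash
python3 plan.py 571.5 17.8 165 104.5 30
```

```text
t 15.85 p [486.9 205.2 193.3] f [ 0.   0.3 -1.6] op 0.136 yaw 86.34 z [-0.0035 -0.0027 -1.    ]
slide [[-14.0, -26.2, 4.1], [-10.1, -27.9, 4.1], [-6.1, -29.1, 4.1], [-5.1, -29.3, 4.1], [-5.1, -29.3, 4.1], [-5.1, -29.3, 4.1], [-4.6, -26.9, 3.7]]
twist [[-0.001, -0.002, -0.14], [-0.001, -0.002, -0.14], [-0.0, -0.0, -0.037], [-0.0, 0.0, -0.0], [0.0, 0.0, -0.0], [0.0, 0.0, -0.0], [0.0, 0.0, -0.0]]
```

>>> {"method": "carry_out", "body": {
  "grip": [-1,-1,-1,-1,-1,-1,-1,-1,-1],
  "slide": [
    [-14,-26,4],
    [-10,-28,4],
    [-6,-29,4],
    [-5,-29,4],
    [-5,-29,4],
    [-5,-29,4],
    [-3,-15,2],
    [0,0,0],
    [0,0,0]
  ],
  "twist": [
    [-0.001,-0.002,-0.14],
    [-0.001,-0.002,-0.14],
    [0,0,-0.037],
    [0,0,0],
    [0,0,0],
    [0,0,0],
    [0,0,0],
    [0,0,0],
    [0,0,0]
  ]
}}

```text
time_s: 16.75
position: [0.5648, 0.024, 0.1605]
tcp_rot: [[-0.964, -0.266, -0.012], [-0.266, 0.964, -0.001], [0.012, 0.002, -1.0]]
force: [-0.6, 0.2, -2.1]
opening: 0.136
```

```bash
python3 plan.py 571.5 17.8 165 104.5 10
```

```text
t 16.75 p [564.8  24.  160.5] f [-0.6  0.2 -2.1] op 0.136 yaw 105.45 z [-0.0117 -0.0015 -0.9999]
slide [[-4.7, -7.6, -4.5]]
twist [[0.002, -0.012, 0.017]]
```

>>> {"method": "carry_out", "body": {
  "grip": [-1,-1,-1,-1],
  "slide": [
    [-2.5,-4,0],
    [-2.5,-4,0],
    [0,0,0],
    [0,0,0]
  ],
  "twist": [
    [0.002,-0.012,0.017],
    [0,0,0],
    [0,0,0],
    [0,0,0]
  ]
}}

```text
time_s: 17.15
position: [0.5701, 0.0211, 0.1607]
tcp_rot: [[-0.968, -0.253, -0.0], [-0.253, 0.968, 0.001], [0.0, 0.001, -1.0]]
force: [-1.1, -0.1, -1.2]
opening: 0.134
```

```bash
python3 plan.py 571.5 17.8 160 104.5 10
python3 - <<'E'
from rig import bot
from h import *
for n in("scene","top"):
    c=bot.capture(n);pickle.dump(c,open(n+"8.pkl","wb"))
crop("scene8",240,100,370,220,6,"s8.png")
crop("top8",220,140,360,260,5,"t8.png")
E
```

```text
t 17.15 p [570.1  21.1 160.7] f [-1.1 -0.1 -1.2] op 0.134 yaw 104.64 z [-5.e-04  1.e-03 -1.e+00]
slide [[-0.6, -3.6, 0.7]]
twist [[0.001, -0.0, 0.002]]
```

View pics/s8.png

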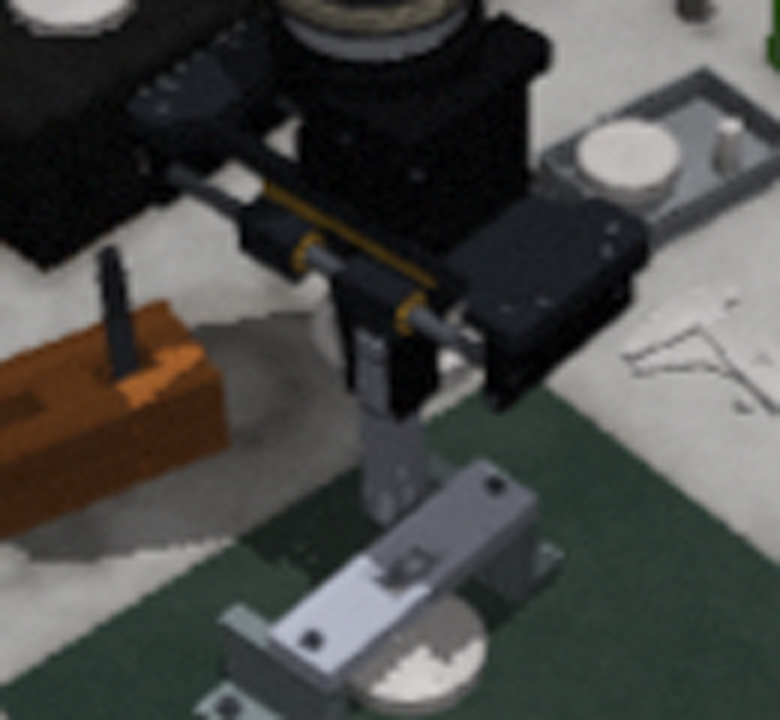

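View pics/t8.png

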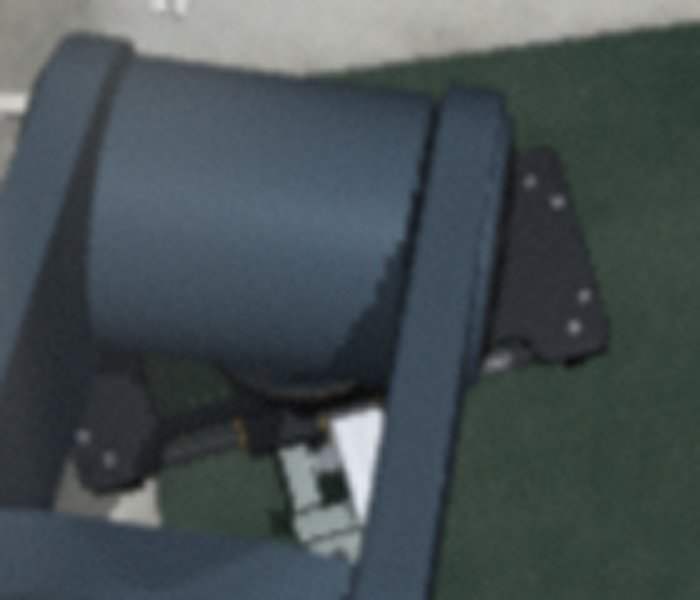

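>>> {"method": "carry_out", "body": {
  "grip": [-1,-1,-1,-1,-1],
  "slide": [
    [-0.3,-1.8,6],
    [-0.3,-1.8,6],
    [0,0,4],
    [0,0,2],
    [0,0,0]
  ],
  "twist": [
    [0.001,0,0.002],
    [0,0,0],
    [0,0,0],
    [0,0,0],
    [0,0,0]
  ]
}}

```text
time_s: 17.75
position: [0.5714, 0.0177, 0.1408]
tcp_rot: [[-0.968, -0.251, -0.001], [-0.251, 0.968, -0.0], [0.001, 0.0, -1.0]]
force: [0.6, 0.5, -1.7]
opening: 0.137
```

```bash
python3 plan.py 571.5 17.8 130 104.5 10
python3 - <<'E'
from rig import bot
from h import *
s=bot.read_state()
for n in("scene",):
    c=bot.capture(n);pickle.dump(c,open(n+"9.pkl","wb"))
c=load("scene9")
im=c["color"][150:215,280:345,::-1];k=12
im=cv2.resize(im,None,fx=k,fy=k,interpolation=cv2.INTER_CUBIC)[:600]
cv2.imwrite("pics/s9.png",im)
# overlay: predicted foot rectangle from tool, and slot rectangle
p=s["position"];M=s["tcp_rot"]
def poly(P): 
    q=(proj(c,np.array(P))+.5-[280,150])*k
    return q.astype(np.int32)
foot=[p+M@np.array([a*.012,b*.006,.0679]) for a,b in((1,1),(1,-1),(-1,-1),(-1,1))]
g=np.array([.5718,.0179,.063]);a=np.radians(14.5);gy=np.array([np.cos(a),np.sin(a),0]);gx=np.array([-np.sin(a),np.cos(a),0])
slot=[g+u*gx*.007+v*gy*.013 for u,v in((1,1),(1,-1),(-1,-1),(-1,1))]
br=[g+u*gx*.017+v*gy*.065 for u,v in((1,1),(1,-1),(-1,-1),(-1,1))]
for P,col in((foot,(0,0,255)),(slot,(0,255,0)),(br,(255,255,0))): cv2.polylines(im,[poly(P)],True,col,1)
cv2.imwrite("pics/s9o.png",im)
E
```

```text
t 17.75 p [571.4  17.7 140.8] f [ 0.6  0.5 -1.7] op 0.137 yaw 104.54 z [-7.e-04 -0.e+00 -1.e+00]
slide [[-0.1, 0.1, 10.0], [-0.0, 0.0, 0.8]]
twist [[0.0, -0.001, 0.001], [-0.0, 0.0, -0.0]]
```

View pics/s9.png

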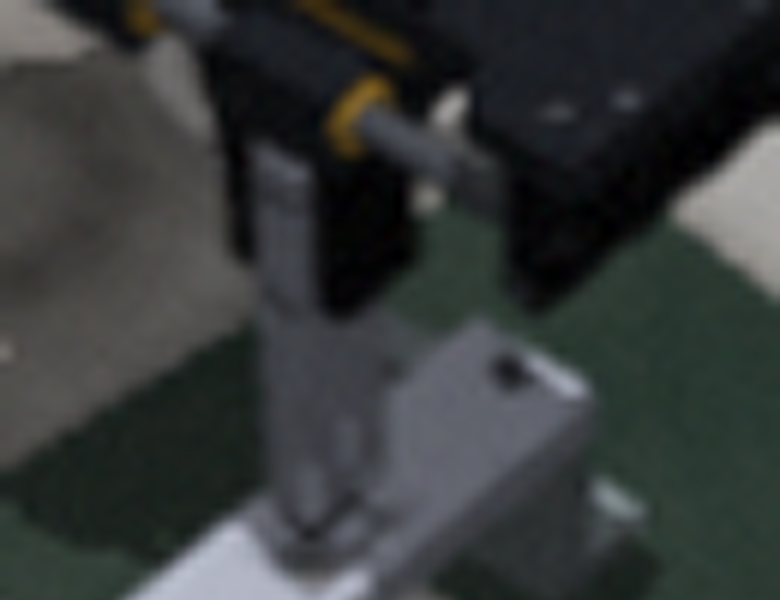

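View pics/s9o.png

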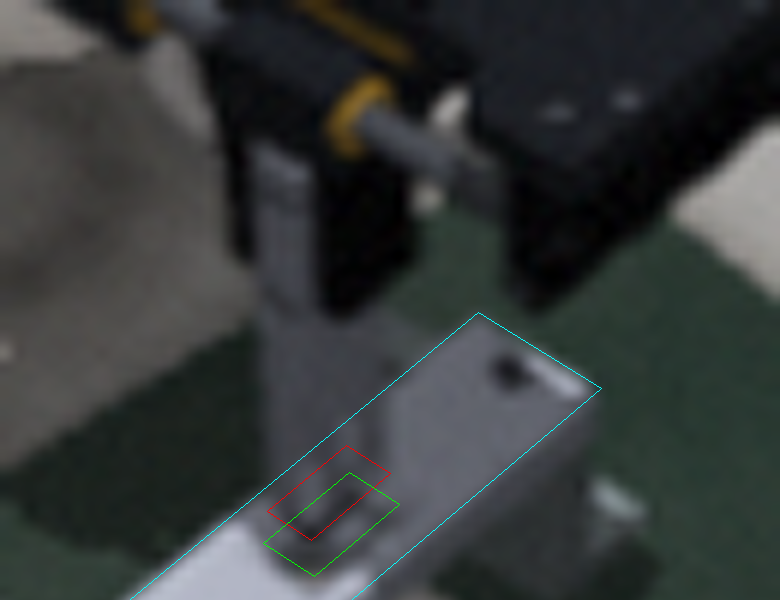

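The stamp's foot is at scene crop (312,538), matching the projected tool pose. The projected bridge outline fits too, so the foot is over the slot. Lowering in small steps and watching the force.

>>> {"method": "carry_out", "body": {
  "grip": [-1,-1,-1,-1,-1,-1],
  "slide": [
    [0,0,3],
    [0,0,3],
    [0,0,3],
    [0,0,3],
    [0,0,2],
    [0,0,0]
  ],
  "twist": [
    [0,0,0],
    [0,0,0],
    [0,0,0],
    [0,0,0],
    [0,0,0],
    [0,0,0]
  ]
}}

```text
time_s: 18.4
position: [0.5717, 0.0176, 0.126]
tcp_rot: [[-0.968, -0.251, 0.0], [-0.251, 0.968, -0.0], [-0.0, -0.0, -1.0]]
force: [-0.6, 0.0, -1.8]
opening: 0.134
```

>>> {"method": "carry_out", "body": {
  "grip": [-1,-1,-1,-1],
  "slide": [
    [0,0,2],
    [0,0,2],
    [0,0,2],
    [0,0,0]
  ],
  "twist": [
    [0,0,0],
    [0,0,0],
    [0,0,0],
    [0,0,0]
  ]
}}

```text
time_s: 18.8
position: [0.5728, 0.0179, 0.1254]
tcp_rot: [[-0.968, -0.251, 0.003], [-0.251, 0.968, -0.0], [-0.003, -0.001, -1.0]]
force: [0.3, 0.1, -2.2]
opening: 0.137
```

>>> {"method": "carry_out", "body": {
  "grip": [-1,-1,-1,-1],
  "slide": [
    [-0.8,0,1],
    [-0.8,0,2],
    [0,0,3],
    [0,0,3]
  ],
  "twist": [
    [0,-0.003,0],
    [0,0,0],
    [0,0,0],
    [0,0,0]
  ]
}}

```text
time_s: 19.2
position: [0.576, 0.0186, 0.1242]
tcp_rot: [[-0.968, -0.251, 0.011], [-0.251, 0.968, 0.0], [-0.011, -0.003, -1.0]]
force: [-5.1, 1.7, 19.3]
opening: 0.136
```

```bash

python3 - <<'E'
from rig import bot
from h import *
s=bot.read_state();print(s["position"],s["force"],s["moment"],s["tcp_rot"])
c=bot.capture("scene");pickle.dump(c,open("scene10.pkl","wb"))
k=12
im=cv2.resize(c["color"][150:215,280:345,::-1],None,fx=k,fy=k,interpolation=cv2.INTER_CUBIC)[:600]
cv2.imwrite("pics/s10.png",im)
E
```

```text
[0.57604417 0.01862725 0.1241559 ] [-5.06932734  1.69922426 19.28004192] [ 0.27232427  1.13490885 -0.04817736] [[-9.67858956e-01 -2.51244123e-01  1.11996792e-02]
 [-2.51257948e-01  9.67920147e-01  1.78007987e-04]
 [-1.08851186e-02 -2.64172178e-03 -9.99937266e-01]]
```

View pics/s10.png

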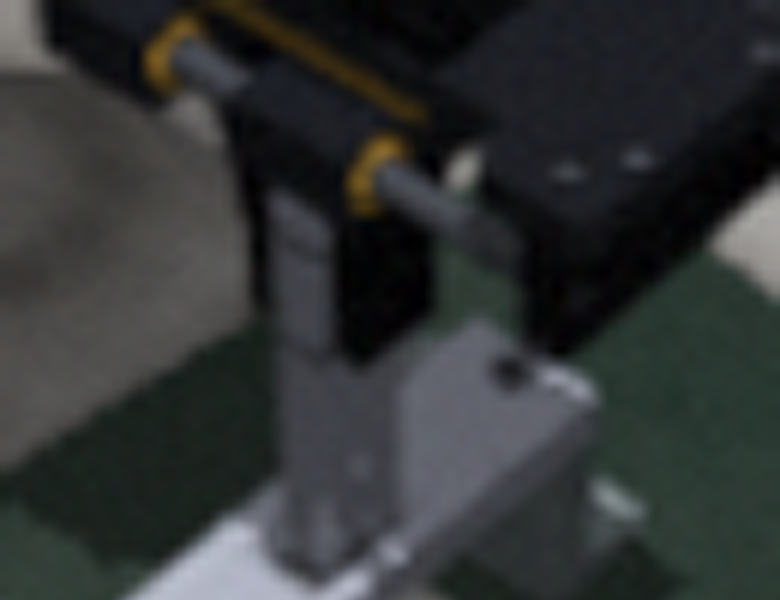

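>>> {"method": "carry_out", "body": {
  "grip": [-1,-1,-1],
  "slide": [
    [0,0,-3],
    [3,0,-3],
    [1,0,0]
  ],
  "twist": [
    [0.002,-0.011,0],
    [0,0,0],
    [0,0,0]
  ]
}}

```text
time_s: 19.55
position: [0.5722, 0.0177, 0.1306]
tcp_rot: [[-0.968, -0.252, 0.024], [-0.252, 0.968, 0.001], [-0.024, -0.005, -1.0]]
force: [-0.9, 0.4, -2.2]
opening: 0.132
```

```bash
python3 plan.py 571.5 17.8 130 104.5 10
python3 - <<'E'
from m import *
for n,(x0,y0,x1,y1) in {"top0":(255,175,315,262),"scene0":(275,170,335,220),}.items():
    c=load(n);k=8
    big=cv2.resize(c["color"],None,fx=1,fy=1)[y0:y1,x0:x1]
    g=cv2.resize(big,None,fx=k,fy=k,interpolation=cv2.INTER_CUBIC).astype(int)
    v=g.max(2);m=(v>150)&(g[...,2]>=g[...,1]+3)
    l,st,ce=comp(m);i=1+np.argmax(st[1:,4]);m=(l==i).astype(np.uint8)
    cs,h=cv2.findContours(m,cv2.RETR_CCOMP,cv2.CHAIN_APPROX_NONE)
    cs=[q for q in cs if cv2.contourArea(q)>300]
    for q in cs:
        q=q[:,0,:];u=(q[:,0]+.5)/k-.5+x0;w=(q[:,1]+.5)/k-.5+y0
        P=plane(c,u,w,.063)*1000
        r,b=rect(P[:,:2]);print(n,np.round(r[0],1),np.round(r[1],1),round(r[2],1))
E
```

```text
t 19.55 p [572.2  17.7 130.6] f [-0.9  0.4 -2.2] op 0.132 yaw 104.57 z [ 2.440e-02  9.000e-04 -9.997e-01]
slide [[0.7, 0.3, 0.6]]
twist [[-0.005, 0.024, 0.001]]
top0 [572.9  18.7] [130.2  35.1] 14.6
top0 [518.2   4.4] [8.2 8.6] 43.9
top0 [572.   17.6] [30.9 19.2] 15.7
top0 [626.6  32.3] [10.2  9.7] 43.7
scene0 [571.   17.5] [127.   34.8] 14.6
scene0 [518.    3.8] [12.2 11.5] 24.2
scene0 [570.7  13.9] [32.2 17.2] 12.7
```

>>> {"method": "carry_out", "body": {
  "grip": [-1,-1,-1,-1],
  "slide": [
    [0,0,-6],
    [0,0,-6],
    [0,0,0],
    [0,0,0]
  ],
  "twist": [
    [-0.005,0.024,0.001],
    [0,0,0],
    [0,0,0],
    [0,0,0]
  ]
}}

```text
time_s: 19.95
position: [0.5706, 0.0176, 0.1408]
tcp_rot: [[-0.968, -0.25, -0.004], [-0.25, 0.968, 0.0], [0.004, 0.001, -1.0]]
force: [0.3, -0.1, -2.0]
opening: 0.135
```

```bash
python3 plan.py 571.8 17.8 130 104.5 10
cat > ov.py <<'E'
import sys
from rig import bot
from h import *
def go(tag,z0=.0679,org=(275,130),k=10,sz=(75,60)):
    s=bot.read_state();c=bot.capture("scene");pickle.dump(c,open(f"scene{tag}.pkl","wb"))
    x0,y0=org
    im=cv2.resize(c["color"][y0:y0+sz[1],x0:x0+sz[0],::-1],None,fx=k,fy=k,interpolation=cv2.INTER_CUBIC)
    raw=im.copy();p=s["position"];M=s["tcp_rot"]
    L=lambda P:((proj(c,np.array(P))+.5-[x0,y0])*k).astype(np.int32)
    q=((1,1),(1,-1),(-1,-1),(-1,1))
    for z,col in((z0,(0,0,255)),(z0-.06,(0,0,255))):
        cv2.polylines(im,[L([p+M@np.array([a*.012,b*.006,z]) for a,b in q])],True,col,1)
    for a,b in q: cv2.polylines(im,[L([p+M@np.array([a*.012,b*.006,z]) for z in(z0,z0-.06)])],False,(0,0,255),1)
    g=np.array([.572,.0178,.063]);t=np.radians(14.5);gy=np.array([np.cos(t),np.sin(t),0]);gx=np.array([-np.sin(t),np.cos(t),0])
    for w,h_,col in((.007,.013,(0,255,0)),(.011,.017,(0,200,200)),(.017,.065,(255,255,0))):
        cv2.polylines(im,[L([g+u*gx*w+v*gy*h_ for u,v in q])],True,col,1)
    cv2.imwrite(f"pics/ov{tag}.png",im);cv2.imwrite(f"pics/raw{tag}.png",raw)
go(sys.argv[1])
E
python3 ov.py 11
```

```text
t 19.95 p [570.6  17.6 140.8] f [ 0.3 -0.1 -2. ] op 0.135 yaw 104.48 z [-4.1e-03  4.0e-04 -1.0e+00]
slide [[-1.2, -0.1, 9.9], [-0.1, -0.0, 0.8]]
twist [[0.001, -0.004, -0.0], [-0.0, 0.0, 0.0]]
```

View pics/ov11.png

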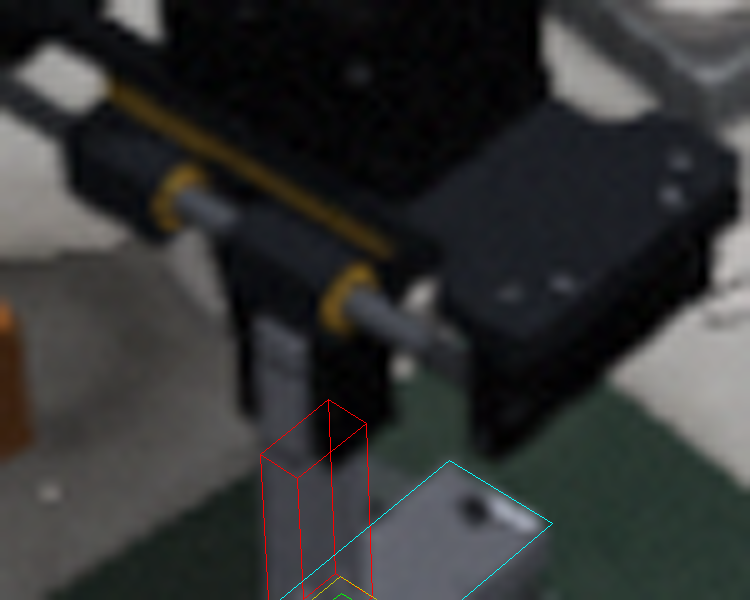

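View pics/raw11.png

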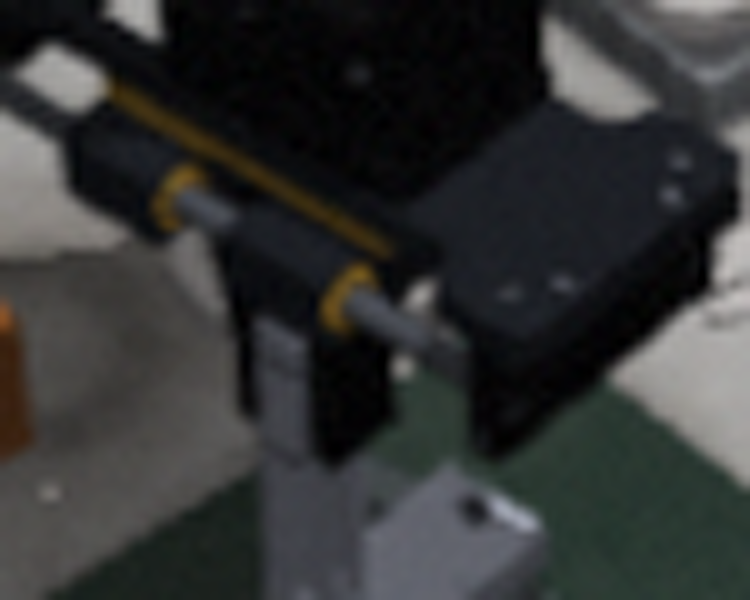

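```bash
sed -i 's/org=(275,130)/org=(278,158)/; s/k=10,sz=(75,60)/k=14,sz=(55,42)/' ov.py; python3 ov.py 12
```

```text
(no output)
```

View pics/ov12.png

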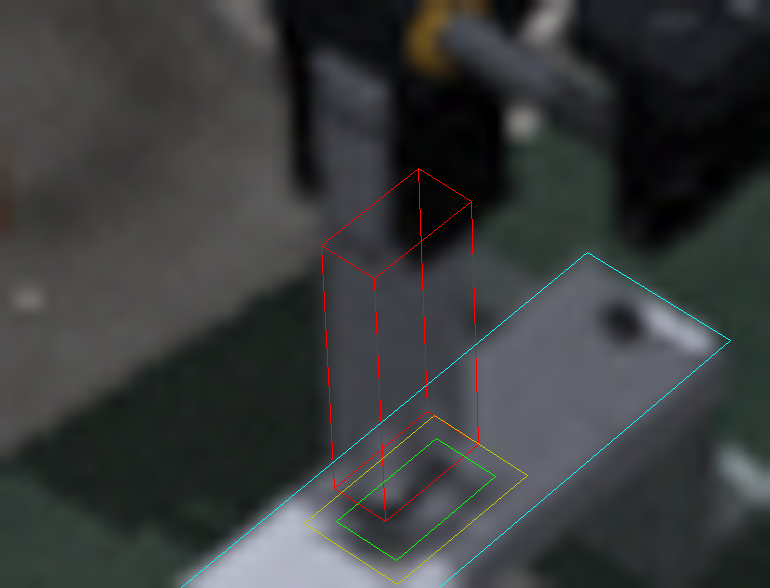

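View pics/raw12.png

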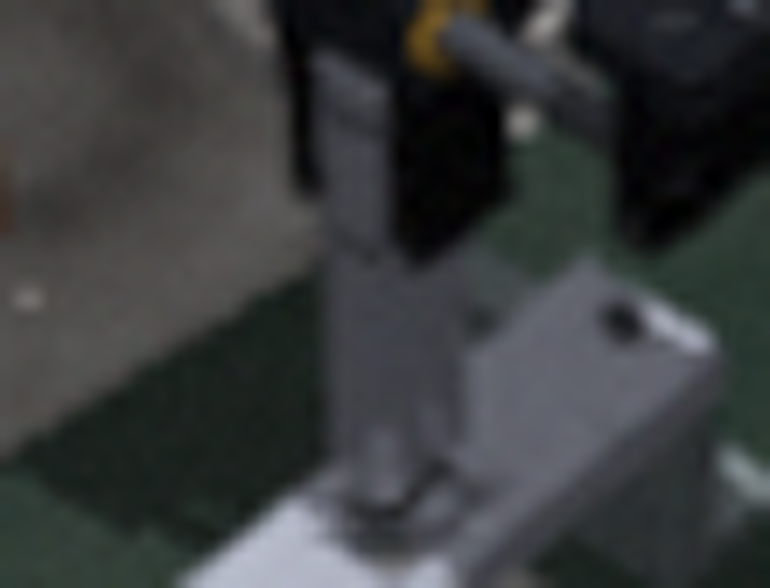

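>>> {"method": "carry_out", "body": {
  "grip": [-1,-1,-1,-1,-1,-1,-1],
  "slide": [
    [-0.8,0,3],
    [-0.8,0,3],
    [0,0,3],
    [0,0,3],
    [0,0,2],
    [0,0,3],
    [0,0,3]
  ],
  "twist": [
    [0.001,-0.004,0],
    [0,0,0],
    [0,0,0],
    [0,0,0],
    [0,0,0],
    [0,0,0],
    [0,0,0]
  ]
}}

```text
time_s: 20.75
position: [0.5769, 0.019, 0.1281]
tcp_rot: [[-0.969, -0.249, 0.012], [-0.249, 0.969, 0.002], [-0.012, -0.001, -1.0]]
force: [-1.5, 1.0, 13.9]
opening: 0.138
```

```bash
python3 plan.py 572 17.8 120 104.5 10; python3 -c "
from rig import bot;s=bot.read_state();print(s['force'],s['moment'],s['tcp_rot'].T@s['force'])"; sed -i 's/+.5-\[x0/+.0-[x0/' ov.py; python3 ov.py 13
```

```text
t 20.75 p [576.9  19.  128.1] f [-1.5  1.  13.9] op 0.138 yaw 104.39 z [ 0.0117  0.0019 -0.9999]
slide [[5.1, 0.0, 8.0]]
twist [[-0.001, 0.012, -0.002]]
[-1.50305836  0.95523766 13.91205254] [ 0.4574081   0.65501757 -0.06284674] [  1.05407599   1.28357518 -13.92688867]
```

View pics/ov13.png

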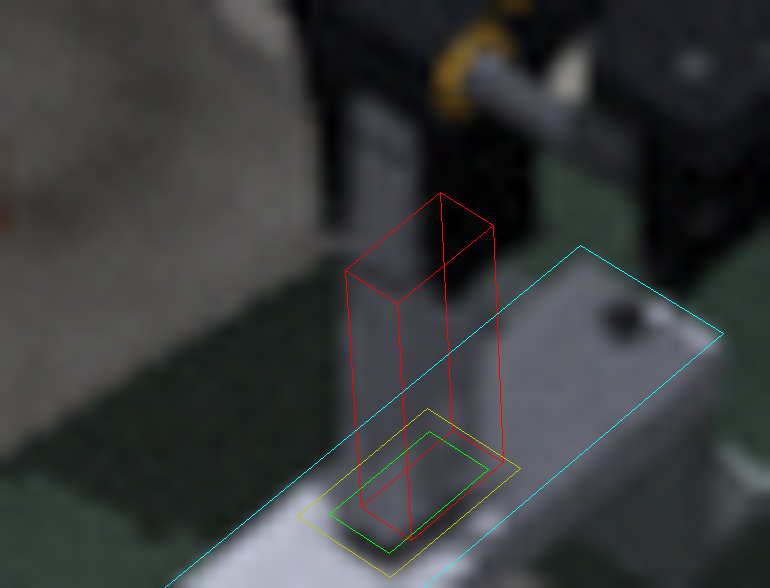

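View pics/raw13.png

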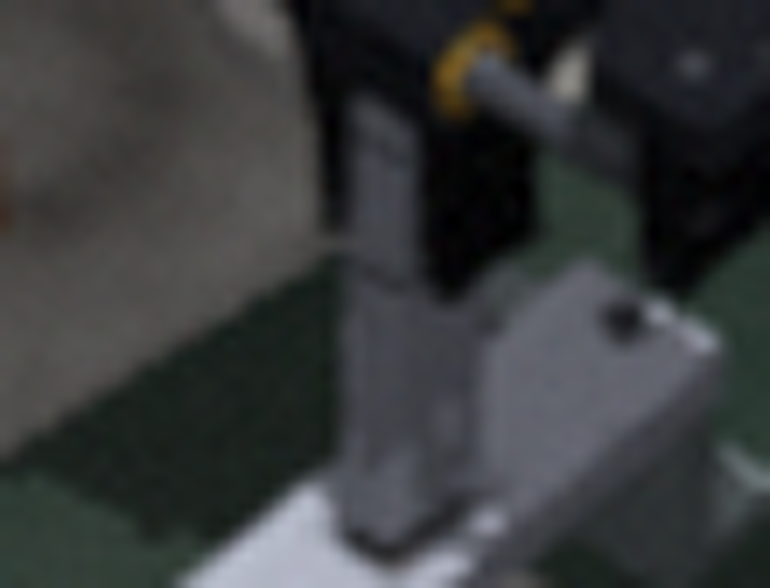

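>>> {"method": "carry_out", "body": {
  "grip": [-1,-1,-1,-1],
  "slide": [
    [0,0,-3],
    [0,0,-3],
    [0,0,0],
    [0,0,0]
  ],
  "twist": [
    [-0.001,0.012,-0.002],
    [0,0,0],
    [0,0,0],
    [0,0,0]
  ]
}}

```text
time_s: 21.2
position: [0.5772, 0.0192, 0.1345]
tcp_rot: [[-0.968, -0.251, 0.001], [-0.251, 0.968, -0.0], [-0.001, -0.001, -1.0]]
force: [-0.4, 0.6, -1.5]
opening: 0.136
```

```bash
python3 plan.py 574.2 16.9 131 104.5 10
```

```text
t 21.2 p [577.2  19.2 134.5] f [-0.4  0.6 -1.5] op 0.136 yaw 104.53 z [ 6.e-04 -4.e-04 -1.e+00]
slide [[3.5, -1.4, 3.5]]
twist [[-0.001, 0.001, 0.0]]
```

>>> {"method": "carry_out", "body": {
  "grip": [-1,-1,-1,-1],
  "slide": [
    [1.8,-0.7,0],
    [1.6,-0.7,0],
    [0,0,0],
    [0,0,0]
  ],
  "twist": [
    [-0.001,0.001,0],
    [0,0,0],
    [0,0,0],
    [0,0,0]
  ]
}}

```text
time_s: 21.6
position: [0.5728, 0.0167, 0.1329]
tcp_rot: [[-0.968, -0.251, -0.004], [-0.251, 0.968, 0.001], [0.004, 0.002, -1.0]]
force: [0.9, 0.7, -1.3]
opening: 0.136
```

```bash
python3 plan.py 574.2 16.9 127 104.5 10; python3 ov.py 14
```

```text
t 21.6 p [572.8  16.7 132.9] f [ 0.9  0.7 -1.3] op 0.136 yaw 104.52 z [-4.e-03  8.e-04 -1.e+00]
slide [[-1.4, -0.2, 5.9]]
twist [[0.002, -0.004, 0.0]]
```

View pics/raw14.png

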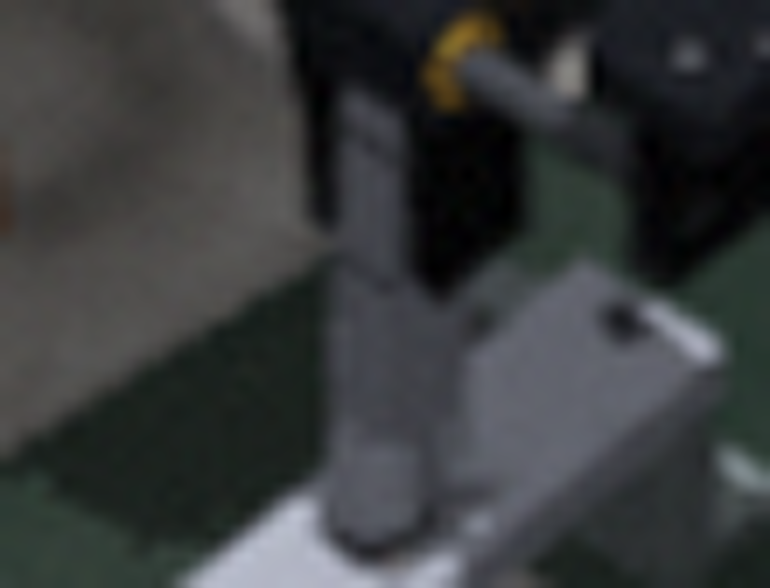

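View pics/ov14.png

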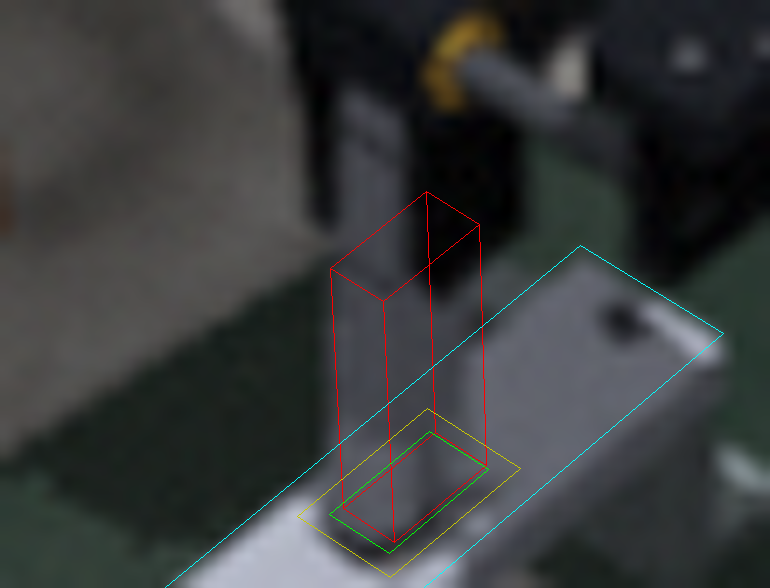

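```bash
python3 - <<'E'
from h import *
for n in("scene9","scene12","scene13","scene14"):
    c=load(n);g=cv2.cvtColor(c["color"],cv2.COLOR_RGB2GRAY).astype(float)
    print(n)
    for v in range(176,198,2):
        print(v,' '.join('%3d'%x for x in g[v,296:318]))
E
```

```text
scene9
176  81  79  77  70  58  62  70  60  57  60  56  36  28  38  53  63  67  62  56  55  53  53
178  71  58  37  31  29  41  60  67  68  68  64  63  62  64  64  67  70  72  71  74  77  90
180  30  28  30  28  29  43  62  65  70  65  65  66  65  63  63  58  52  64  82  95 101  99
182  32  31  32  32  30  38  56  68  67  68  64  66  63  65  62  64  80  96 102 103 100  99
184  32  33  31  33  33  40  57  67  65  62  65  65  69  66  63  70  88 101 101 101  99 100
186  29  31  32  32  31  33  54  64  67  65  62  64  75  77  63  65  87 100 100 102 102 101
188  33  31  32  30  30  37  51  64  68  73  67  64  72  72  65  71  86 101 102  99  98 100
190  30  32  33  28  29  40  57  65  72  84  82  64  60  66  75  85  97  98 101 100 103 101
192  33  34  40  56  87 103  94  68  65  84  83  58  48  62  70  74  80  85  91  98 101  98
194  55 110 164 183 158 113  96  94  74  39  43  70  94  97  82  78  92  97 100  92  78  67
196 177 186 184 180 173 160 117  72  60  53  56  65  72  80  92  99 101  93  72  64  62  51
scene12
176  82  80  79  72  57  56  64  61  49  58  52  26  24  43  58  67  69  
[... 2278 characters left out ...]
  70  71  66  65  64  64  63  61  77  96 101 100 101  99
184  34  32  32  30  34  53  71  67  71  71  65  67  69  64  65  84 101 101  98 100  99 100
186  29  32  32  31  31  51  66  69  69  67  64  67  65  64  68  88 101 102 101 100 101 100
188  31  31  31  31  31  54  79  79  69  67  65  66  65  73  78  86 102 101  98  99 101 101
190  30  30  31  33  35  63  89  88  92  94  86  79  64  73  81  89  97  99 100 101 101 104
192  32  33  38  56  83  91  85  88  91  90  87  77  64  66  76  77  80  86  93  98 102  99
194  54 109 163 184 148  85  86  84  89  91  89  78  48  60  73  86 102 100  99  91  77  66
196 177 187 186 181 155 100  53  62  70  60  48  49  64  79  91 101 101  89  72  62  63  53
```

>>> {"method": "carry_out", "body": {
  "grip": [-1,-1,-1,-1],
  "slide": [
    [0,0,-3],
    [1,0,-3],
    [1,0,0],
    [0,0,0]
  ],
  "twist": [
    [0.002,-0.03,0],
    [0,-0.03,0],
    [0,0,0],
    [0,0,0]
  ]
}}

```text
time_s: 22.05
position: [0.5709, 0.0161, 0.1387]
tcp_rot: [[-0.966, -0.251, 0.056], [-0.25, 0.968, 0.014], [-0.058, -0.0, -0.998]]
force: [-0.1, 0.5, -0.8]
opening: 0.134
```

```bash
python3 plan.py 574.2 16.9 127 104.5 10; python3 ov.py 15;python3 - <<'E'
from h import *
for n in("scene15",):
    c=load(n);g=cv2.cvtColor(c["color"],cv2.COLOR_RGB2GRAY).astype(float)
    print(n)
    for v in range(170,200,1):
        print(v,' '.join('%3d'%x for x in g[v,296:322]))
E
```

```text
t 22.05 p [570.9  16.1 138.7] f [-0.1  0.5 -0.8] op 0.134 yaw 104.51 z [ 0.0558  0.0142 -0.9983]
slide [[-2.2, -0.0, 9.8], [-0.6, -0.0, 2.1]]
twist [[-0.0, 0.058, 0.0], [-0.0, 0.0, -0.0]]
scene15
170  85  86  70  31  17  50  67  68  67  52  19   5   6   1   2   5   3   8  17  41  54  44  38  36  26   6
171  88  88  76  43  17  48  66  66  67  55  23   4   6   6   2   3   2   6  19  43  55  55  51  40  26   4
172  90  90  83  53  28  49  67  69  66  56  23   4   5   3   4   7   3   0  24  46  55  56  57  54  34  11
173  89  89  90  75  56  60  67  69  70  56  27   0   4   3   3   5   4   7  32  50  54  57  55  56  40  12
174  84  85  85  79  74  65  64  66  67  60  36   6   5   2   4   8  18  34  49  56  54  56  55  55  43  15
175  83  81  78  76  64  52  54  62  65  59  35   5   7   7  13  24  48  54  52  51  51  54  55  60  49  20
176  81  82  76  73  62  55  55  53  59  57  39  18   7   7  30  57  70  62  57  56  57  53  75 106  94  35
177  80  75  68  56  42  54  66  63  57  58  59  39  16  31  53  67  72  71  68  62  59  64 104 157 153  91
178  70  59  40  30  35  51  65  67  67 
[... 1635 characters left out ...]
  78  80  68  72  83  97 100  94  81  68  65  60  52
194  55  99 112 105 101  97  78  59  86  77  46  55  83  96  83  70  86 101 101  92  78  66  65  58  50  47
195 122 168 164 131 111  94  74  41  67  71  38  65  80  75  69  84  99 100  87  73  64  63  55  51  45  47
196 177 187 183 179 153 112  83  58  43  43  55  66  71  88 100 100  99  89  73  66  62  52  39  43  48  46
197 185 185 183 181 180 158 120  90  64  68  73  75  76 114 128  98  88  71  64  61  55  36  33  31  37  42
198 184 182 181 182 182 182 176 149 114 111 112 105  95 101  97  87  69  66  69  59  39  29  30  33  34  32
199 182 183 183 184 181 180 179 181 171 149 147 147 123 103  78  65  67  75  83  78  60  40  32  34  32  33
```

View pics/ov15.png

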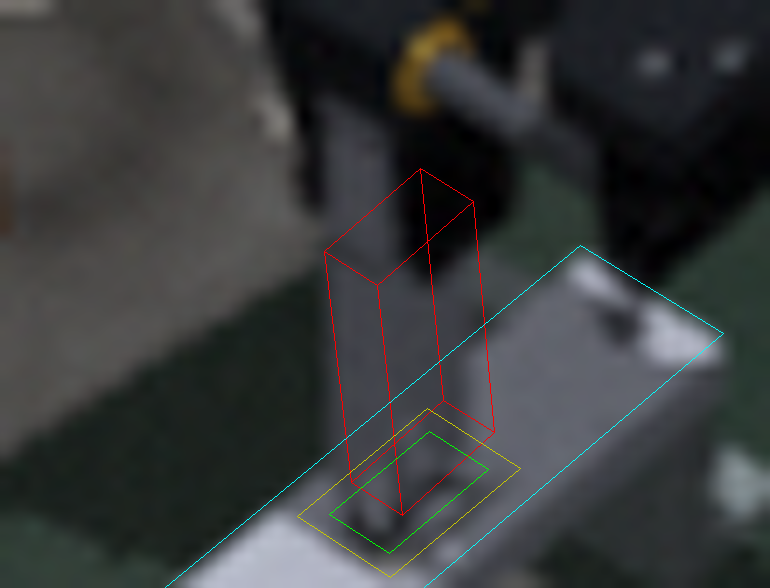

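View pics/raw15.png

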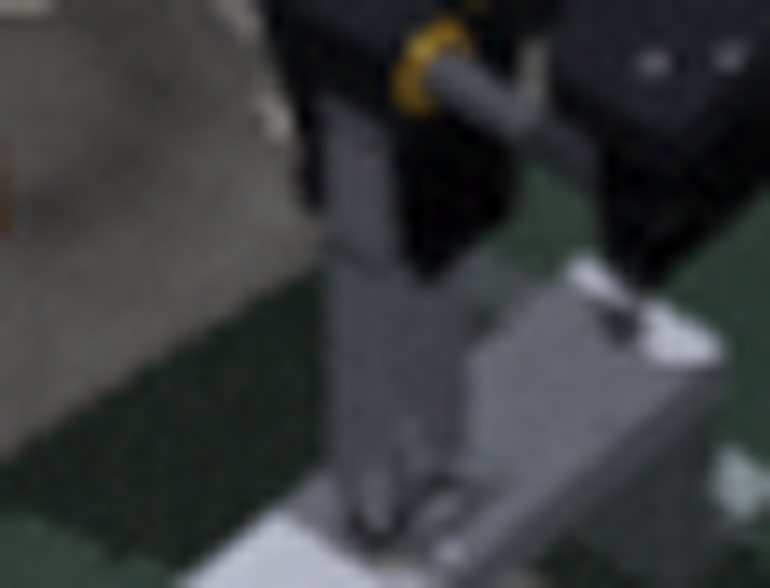

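>>> {"method": "carry_out", "body": {
  "grip": [-1,-1,-1,-1],
  "slide": [
    [1,0.6,0],
    [1,0.6,0],
    [0,0,0],
    [0,0,0]
  ],
  "twist": [
    [0,-0.028,0],
    [0,-0.027,0],
    [0,0,0],
    [0,0,0]
  ]
}}

```text
time_s: 22.5
position: [0.5703, 0.0169, 0.1383]
tcp_rot: [[-0.962, -0.251, 0.11], [-0.25, 0.968, 0.028], [-0.114, -0.001, -0.994]]
force: [0.7, 0.8, -0.8]
opening: 0.133
```

```bash
python3 plan.py 574.2 16.9 127 104.5 10; python3 ov.py 16;python3 - <<'E'
from h import *
for n in("scene16",):
    c=load(n);g=cv2.cvtColor(c["color"],cv2.COLOR_RGB2GRAY).astype(float)
    print(n)
    for v in range(178,200,1):
        print(v,' '.join('%3d'%x for x in g[v,296:322]))
E
```

```text
t 22.5 p [570.3  16.9 138.3] f [ 0.7  0.8 -0.8] op 0.133 yaw 104.55 z [ 0.1101  0.0278 -0.9935]
slide [[-2.1, -0.8, 9.8], [-0.6, -0.2, 1.9]]
twist [[-0.001, 0.114, 0.001], [-0.0, 0.0, 0.0]]
scene16
178  70  58  40  31  42  59  68  64  64  66  58  43  36  54  66  71  73  71  94 119 114 145 166 105  10  10
179  39  35  29  32  35  54  63  66  64  65  67  66  65  67  62  64  65  68  73  82  94 131 159 125  49  13
180  32  29  28  32  36  53  64  64  65  65  65  66  65  64  64  54  48  62  82  96 100 100  99 109  93  33
181  29  32  30  31  30  50  66  64  66  67  66  64  62  62  63  55  51  70  91 102  99  99 100 111 121  89
182  30  29  31  30  28  49  64  64  68  66  63  65  65  64  61  59  75  96 102  99 100 100  99 130 157 137
183  33  31  32  30  34  48  63  65  66  68  64  66  65  64  63  72  91 101 100 100  99  98 100 100  99 128
184  31  31  30  30  34  49  62  66  66  66  66  65  64  64  63  77  95 101 101 102 101 100  99 101 100 100
185  33  32  32  31  33  49  67  65  67  66  63  64  64  64  60  74  93 101  99 100 100  99  99 100  99  99
186  33  28  33  31  29  51  66  64  6
[... 773 characters left out ...]
  82  80  65  72  85  96 100  94  82  70  62  60  51
194  44  68  95 104 100  96  84  58  49  54  41  51  82  97  79  69  88  99 100  92  76  64  66  60  50  45
195  92 102 105 102  99  94  91  76  50  32  37  63  82  75  70  84 100  99  89  72  64  63  56  50  47  45
196 153 132 121 102  99  94  82  64  59  52  54  63  71  76  88 100 101  90  73  66  65  52  38  42  48  45
197 186 186 163 132 118 114 110  76  66  66  72  81  83  91 101  98  88  73  65  62  51  37  31  33  38  42
198 185 182 180 181 162 157 163 126 104  96 100 107 113 101  97  84  69  65  67  56  37  32  31  30  33  33
199 182 182 182 183 181 180 181 181 157 110  90  96 100  93  79  65  68  75  85  78  58  43  31  32  33  35
```

View pics/ov16.png

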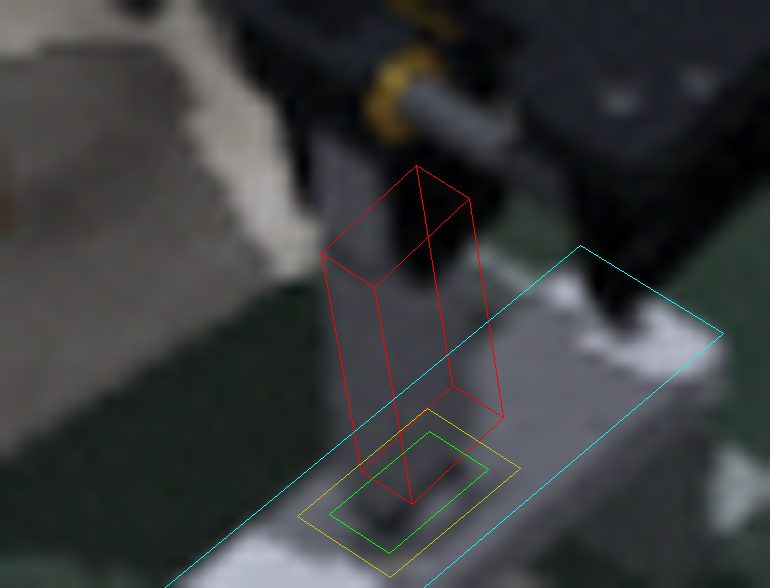

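View pics/raw16.png

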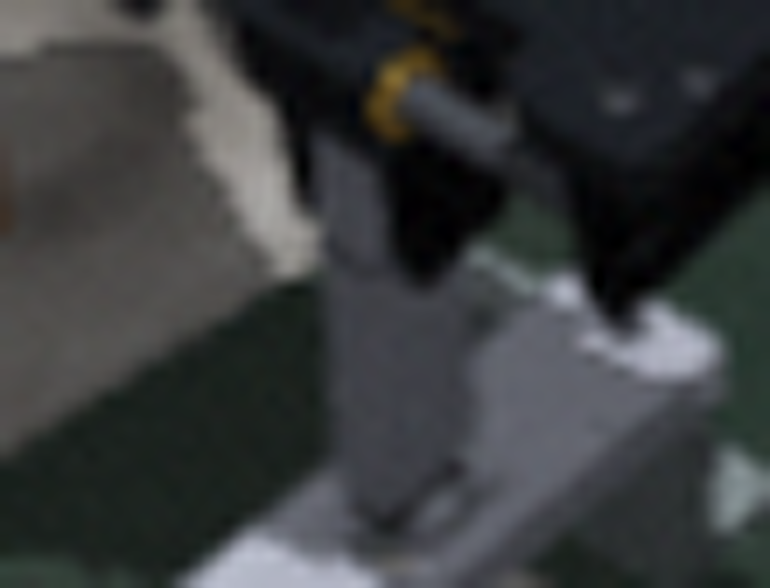

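```bash
python3 - <<'E'
from h import *
c=load("scene16")
for z in(.0695,.071):
  for nm,u,v in(("near",305,195.3),("right",310,190.7),("left",301.9,192.3),("ctr",306,191.5)): print(z,nm,plane(c,np.array(u),np.array(v),z)[:2]*1000)
a=np.radians(14.5);gy=np.array([np.cos(a),np.sin(a),0]);gx=np.array([-np.sin(a),np.cos(a),0])
g=np.array([.571,.0175,.0702])
for u,v in((0,0),(-.006,-.012),(-.006,.012),(.006,-.012),(-.0045,-.0105),(-.0045,.0105),(.0045,-.0105)): print(u,v,proj(c,g+u*gx+v*gy))
E
```

```text
0.0695 near [560.58924898   9.99877129]
0.0695 right [578.91615779  15.68680619]
0.0695 left [559.78787356  22.58474374]
0.0695 ctr [569.43905214  19.070532  ]
0.071 near [559.88918793   8.83428833]
0.071 right [578.18480265  14.51261063]
0.071 left [559.0891809   21.39876962]
0.071 ctr [568.72387962  17.89055857]
0 0 [306.87851757 191.42473091]
-0.006 -0.012 [305.38857335 195.38394593]
-0.006 0.012 [311.98830938 189.85413142]
0.006 -0.012 [301.74033396 193.00405721]
-0.0045 -0.0105 [305.34718313 194.73680442]
-0.0045 0.0105 [311.12270566 189.90352994]
0.0045 -0.0105 [302.61132915 192.95417566]
```

>>> {"method": "carry_out", "body": {
  "grip": [-1,-1,-1,-1,-1,-1,-1,-1],
  "slide": [
    [-1,-0.3,0],
    [-1,-0.3,0],
    [0,0,0],
    [0.3,0,3],
    [0.3,0,3],
    [0.3,0,3],
    [0.2,0,2],
    [0,0,0]
  ],
  "twist": [
    [0,0,0],
    [0,0,0],
    [0,0,0],
    [0,0,0],
    [0,0,0],
    [0,0,0],
    [0,0,0],
    [0,0,0]
  ]
}}

```text
time_s: 23.35
position: [0.5757, 0.0169, 0.1305]
tcp_rot: [[-0.961, -0.252, 0.115], [-0.25, 0.968, 0.027], [-0.118, -0.003, -0.993]]
force: [-0.2, 0.4, -0.7]
opening: 0.14
```

>>> {"method": "carry_out", "body": {
  "grip": [-1,-1,-1],
  "slide": [
    [0.2,0,2],
    [0.2,0,2],
    [0.2,0,2]
  ],
  "twist": [
    [0,0,0],
    [0,0,0],
    [0,0,0]
  ]
}}

```text
time_s: 23.65
position: [0.5769, 0.0171, 0.1299]
tcp_rot: [[-0.96, -0.252, 0.119], [-0.251, 0.968, 0.027], [-0.122, -0.004, -0.992]]
force: [-5.6, 0.5, 15.7]
opening: 0.133
```

```bash
python3 ov.py 17
```

```text
(no output)
```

View pics/raw17.png

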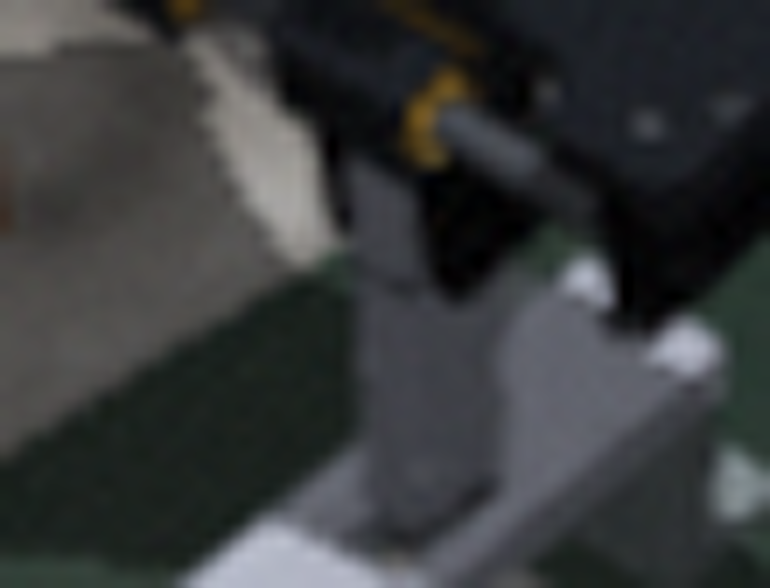

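>>> {"method": "carry_out", "body": {
  "grip": [-1,-1,-1,-1,-1],
  "slide": [
    [-0.3,0,-3],
    [-0.3,0,-3],
    [2,0,0],
    [2,0,0],
    [0,0,0]
  ],
  "twist": [
    [0,0,0],
    [0,0,0],
    [0,0,0],
    [0,0,0],
    [0,0,0]
  ]
}}

```text
time_s: 24.2
position: [0.5718, 0.0161, 0.1345]
tcp_rot: [[-0.961, -0.252, 0.118], [-0.251, 0.968, 0.027], [-0.121, -0.003, -0.993]]
force: [0.2, -0.2, -2.7]
opening: 0.132
```

```bash
python3 plan.py 574.2 16.9 127 104.5 10; python3 ov.py 18;python3 - <<'E'
from h import *
for n in("scene18",):
    c=load(n);g=cv2.cvtColor(c["color"],cv2.COLOR_RGB2GRAY).astype(float)
    print(n)
    for v in range(178,200,1):
        print(v,' '.join('%3d'%x for x in g[v,296:322]))
E
```

```text
t 24.2 p [571.8  16.1 134.5] f [ 0.2 -0.2 -2.7] op 0.132 yaw 104.6 z [ 0.1175  0.0273 -0.9927]
slide [[-1.6, 0.2, 7.8]]
twist [[-0.003, 0.121, 0.002]]
scene18
178  69  58  40  30  37  61  69  60  50  50  51  40  14  15  32  53  68  73  96 117 115 146 180 139  40   9
179  42  33  30  28  28  43  62  66  65  64  65  55  40  42  57  63  65  70  74  83  95 132 158 128  57   8
180  32  29  31  31  29  45  61  67  66  69  65  66  66  64  65  59  54  64  82  95 101 100 101  94  65  19
181  29  29  29  31  34  44  60  64  65  69  65  64  64  64  64  63  61  70  91 100 100  99 100 111 115  71
182  31  33  32  33  34  38  54  64  68  69  63  65  66  66  65  65  79  96 101  99 101 101  99 131 159 137
183  32  32  32  29  32  38  54  68  68  66  64  65  64  64  65  67  87 101 101 100 101  99  99  99  99 129
184  33  30  30  31  29  38  54  64  64  66  63  64  66  65  66  68  86  99 100  99  99  98 100  99 101  99
185  31  32  32  30  30  38  52  64  67  64  63  66  65  63  62  68  85  99  99 100 100 100  99  98  99 100
186  29  32  32  32  32  34  52  66  63  65  61  66  64  65  63  65  84 100  
[... 734 characters left out ...]
  52  47  59  74  82  98 100  92  79  69  65  58  52
194  43  73  94 104 101  99  90  74  60  63  65  60  48  52  63  70  86  99 101  91  76  65  64  57  50  45
195  92 100 105 103  98  95  92  67  43  52  55  39  53  68  71  82  97 100  90  71  64  61  56  50  47  48
196 152 132 121 102  99  95  81  60  46  35  39  47  64  75  89 101 101  89  71  64  62  53  39  41  48  44
197 186 184 161 131 118  99  93  78  62  65  70  80  84  92 101  99  88  72  64  61  53  37  32  32  35  40
198 184 183 182 182 162 131 132 127 105  95  99 106 111 100  96  85  66  66  67  57  38  32  34  33  32  34
199 182 181 182 182 180 178 182 182 158 109  91  98  99  91  77  65  68  76  85  78  58  41  33  34  31  33
```

View pics/raw18.png

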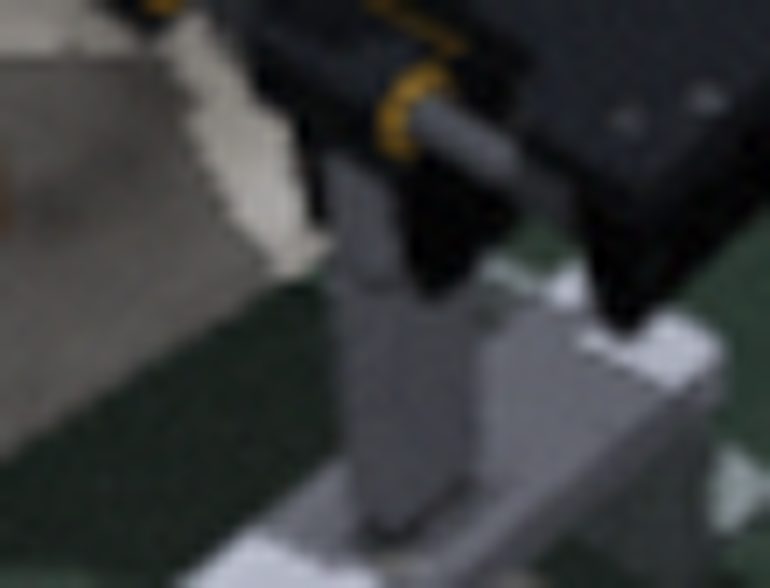

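>>> {"method": "carry_out", "body": {
  "grip": [-1,-1,-1,-1],
  "slide": [
    [-0.3,0,2],
    [0.2,0,1.5],
    [0.2,0,1.5],
    [0,0,0]
  ],
  "twist": [
    [0,0,0],
    [0,0,0],
    [0,0,0],
    [0,0,0]
  ]
}}

```text
time_s: 24.65
position: [0.5727, 0.0162, 0.1304]
tcp_rot: [[-0.96, -0.252, 0.118], [-0.251, 0.968, 0.027], [-0.121, -0.003, -0.993]]
force: [-1.3, -0.7, -1.2]
opening: 0.136
```

```bash
python3 plan.py 572 16.9 127 104.5 10
```

```text
t 24.65 p [572.7  16.2 130.4] f [-1.3 -0.7 -1.2] op 0.136 yaw 104.61 z [ 0.1178  0.0274 -0.9927]
slide [[0.9, 0.8, 3.3]]
twist [[-0.003, 0.121, 0.002]]
```

>>> {"method": "carry_out", "body": {
  "grip": [-1,-1],
  "slide": [
    [0.3,0,2],
    [0.3,0,2]
  ],
  "twist": [
    [0,0,0],
    [0,0,0]
  ]
}}

```text
time_s: 24.85
position: [0.5736, 0.0163, 0.1298]
tcp_rot: [[-0.96, -0.252, 0.121], [-0.251, 0.968, 0.027], [-0.124, -0.004, -0.992]]
force: [-4.9, 0.8, 16.6]
opening: 0.134
```

>>> {"method": "carry_out", "body": {
  "grip": [-1,-1],
  "slide": [
    [0.4,0,2],
    [0.4,0,2]
  ],
  "twist": [
    [0,0,0],
    [0,0,0]
  ]
}}

```text
time_s: 25.05
position: [0.5736, 0.0164, 0.1299]
tcp_rot: [[-0.96, -0.253, 0.123], [-0.252, 0.967, 0.027], [-0.126, -0.005, -0.992]]
force: [-5.2, 0.8, 15.0]
opening: 0.133
```

```bash
sed -i 's/org=(278,158)/org=(290,178)/; s/k=14,sz=(55,42)/k=24,sz=(32,25)/' ov.py; python3 ov.py 19; python3 - <<'E'
from h import *
c0=load("scene0");c=load("scene19")
a=cv2.resize(c0["color"][178:203,290:322,::-1],None,fx=24,fy=24,interpolation=cv2.INTER_CUBIC)
cv2.imwrite("pics/raw0z.png",a)
E
```

```text
(no output)
```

View pics/raw19.png

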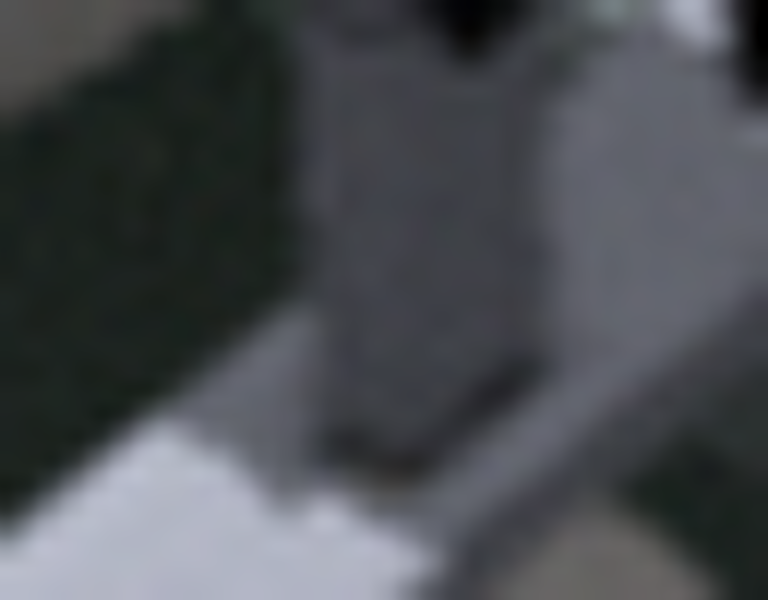

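View pics/raw0z.png

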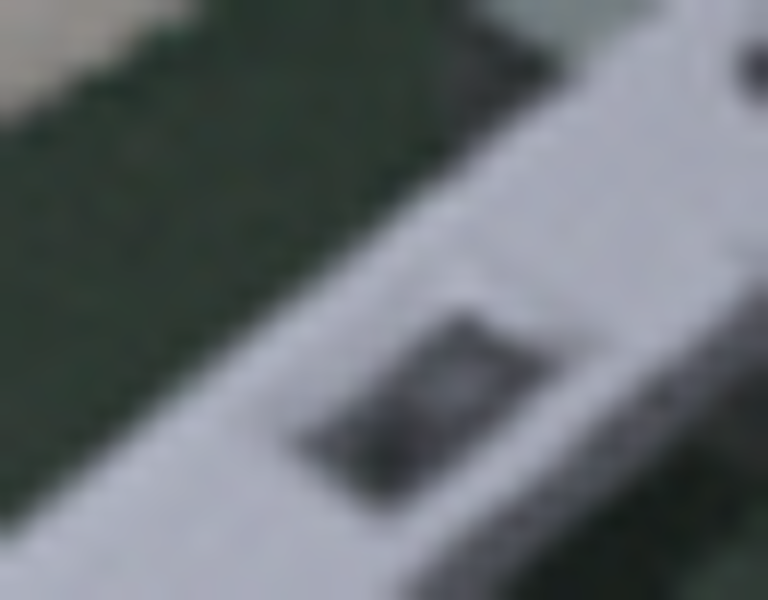

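>>> {"method": "carry_out", "body": {
  "grip": [-1,-1,-1,-1],
  "slide": [
    [0,0,-1.5],
    [0.8,0.6,0],
    [0.6,0.6,0],
    [0,0,0]
  ],
  "twist": [
    [0,0,0],
    [0,0,0],
    [0,0,0],
    [0,0,0]
  ]
}}

```text
time_s: 25.5
position: [0.5719, 0.0173, 0.131]
tcp_rot: [[-0.959, -0.253, 0.124], [-0.252, 0.967, 0.027], [-0.127, -0.005, -0.992]]
force: [0.6, 0.0, -2.4]
opening: 0.134
```

>>> {"method": "carry_out", "body": {
  "grip": [-1,-1],
  "slide": [
    [0.3,0,2],
    [0.4,0,2]
  ],
  "twist": [
    [0,0,0],
    [0,0,0]
  ]
}}

```text
time_s: 25.7
position: [0.5723, 0.0174, 0.1266]
tcp_rot: [[-0.959, -0.253, 0.125], [-0.251, 0.968, 0.028], [-0.128, -0.005, -0.992]]
force: [0.8, 0.4, -1.7]
opening: 0.137
```

>>> {"method": "carry_out", "body": {
  "grip": [-1,-1],
  "slide": [
    [0.4,0,2],
    [0.4,0,2]
  ],
  "twist": [
    [0,0,0],
    [0,0,0]
  ]
}}

```text
time_s: 25.9
position: [0.5732, 0.0175, 0.1239]
tcp_rot: [[-0.959, -0.252, 0.128], [-0.251, 0.968, 0.028], [-0.131, -0.005, -0.991]]
force: [-4.4, 2.8, 22.5]
opening: 0.134
```

>>> {"method": "carry_out", "body": {
  "grip": [-1,-1,-1],
  "slide": [
    [0.4,0.5,-0.5],
    [0.4,0.5,0],
    [0,0,0]
  ],
  "twist": [
    [0,0.003,0],
    [0,0,0],
    [0,0,0]
  ]
}}

```text
time_s: 26.2
position: [0.5729, 0.018, 0.1246]
tcp_rot: [[-0.959, -0.252, 0.127], [-0.251, 0.968, 0.026], [-0.13, -0.007, -0.992]]
force: [0.4, -0.1, -1.8]
opening: 0.132
```

>>> {"method": "carry_out", "body": {
  "grip": [-1,-1],
  "slide": [
    [0.4,0,2],
    [0.4,0,2]
  ],
  "twist": [
    [0,0,0],
    [0,0,0]
  ]
}}

```text
time_s: 26.4
position: [0.5738, 0.0181, 0.1237]
tcp_rot: [[-0.959, -0.252, 0.13], [-0.251, 0.968, 0.027], [-0.133, -0.007, -0.991]]
force: [-3.6, 1.3, 19.2]
opening: 0.138
```

```bash
python3 plan.py 572 17.9 127 104.5 10; python3 ov.py 20
```

```text
t 26.4 p [573.8  18.1 123.7] f [-3.6  1.3 19.2] op 0.138 yaw 104.61 z [ 0.13    0.0267 -0.9912]
slide [[1.3, 0.2, -3.5]]
twist [[-0.007, 0.133, 0.002]]
```

View pics/raw20.png

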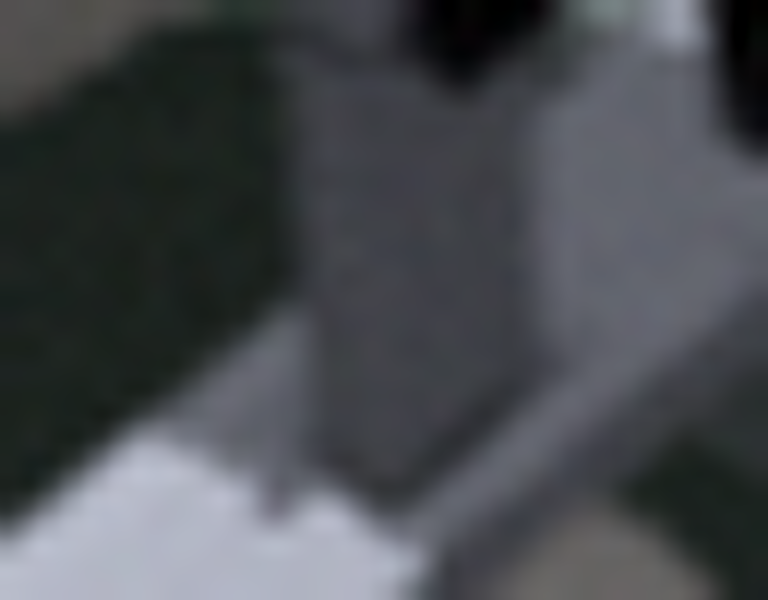

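>>> {"method": "carry_out", "body": {
  "grip": [-1,-1,-1],
  "slide": [
    [0,0,-1],
    [0,0,0],
    [0,0,0]
  ],
  "twist": [
    [0,0.013,0],
    [0,0.012,0],
    [0,0,0]
  ]
}}

```text
time_s: 26.75
position: [0.5748, 0.0182, 0.1252]
tcp_rot: [[-0.962, -0.251, 0.108], [-0.251, 0.968, 0.02], [-0.11, -0.008, -0.994]]
force: [1.7, 0.5, -1.8]
opening: 0.138
```

>>> {"method": "carry_out", "body": {
  "grip": [-1,-1],
  "slide": [
    [0.5,0,2],
    [0.5,0,2]
  ],
  "twist": [
    [0,0,0],
    [0,0,0]
  ]
}}

```text
time_s: 26.95
position: [0.5753, 0.0183, 0.1235]
tcp_rot: [[-0.962, -0.252, 0.11], [-0.251, 0.968, 0.021], [-0.112, -0.008, -0.994]]
force: [-6.2, 1.5, 25.5]
opening: 0.136
```

>>> {"method": "carry_out", "body": {
  "grip": [-1,-1],
  "slide": [
    [0.5,0,2],
    [0.5,0,2]
  ],
  "twist": [
    [0,0,0],
    [0,0,0]
  ]
}}

```text
time_s: 27.15
position: [0.575, 0.0183, 0.1236]
tcp_rot: [[-0.961, -0.252, 0.112], [-0.252, 0.968, 0.021], [-0.114, -0.008, -0.993]]
force: [-4.3, 1.4, 16.0]
opening: 0.138
```

>>> {"method": "carry_out", "body": {
  "grip": [-1,-1,-1],
  "slide": [
    [0,0,-1.2],
    [1,0,0],
    [0.7,0,0]
  ],
  "twist": [
    [0,0,0],
    [0,0,0],
    [0,0,0]
  ]
}}

```text
time_s: 27.45
position: [0.5743, 0.0181, 0.1251]
tcp_rot: [[-0.961, -0.252, 0.115], [-0.251, 0.968, 0.021], [-0.117, -0.009, -0.993]]
force: [2.1, 1.9, 0.6]
opening: 0.138
```

>>> {"method": "carry_out", "body": {
  "grip": [-1,-1],
  "slide": [
    [0.5,0,2],
    [0.5,0,2]
  ],
  "twist": [
    [0,0,0],
    [0,0,0]
  ]
}}

```text
time_s: 27.65
position: [0.5749, 0.0182, 0.1236]
tcp_rot: [[-0.961, -0.251, 0.118], [-0.251, 0.968, 0.021], [-0.119, -0.009, -0.993]]
force: [-5.0, 1.7, 25.3]
opening: 0.137
```

>>> {"method": "carry_out", "body": {
  "grip": [-1,-1],
  "slide": [
    [0.5,0,2],
    [0.5,0,2]
  ],
  "twist": [
    [0,0,0],
    [0,0,0]
  ]
}}

```text
time_s: 27.85
position: [0.5746, 0.0182, 0.1236]
tcp_rot: [[-0.96, -0.252, 0.12], [-0.252, 0.968, 0.021], [-0.121, -0.01, -0.993]]
force: [-3.9, 1.5, 17.2]
opening: 0.134
```

```bash
python3 plan.py 572 17.9 127 104.5 10; python3 ov.py 21
```

```text
t 27.85 p [574.6  18.2 123.6] f [-3.9  1.5 17.2] op 0.134 yaw 104.61 z [ 0.1197  0.0213 -0.9926]
slide [[2.2, 0.3, -3.7]]
twist [[-0.009, 0.122, 0.003]]
```

View pics/raw21.png

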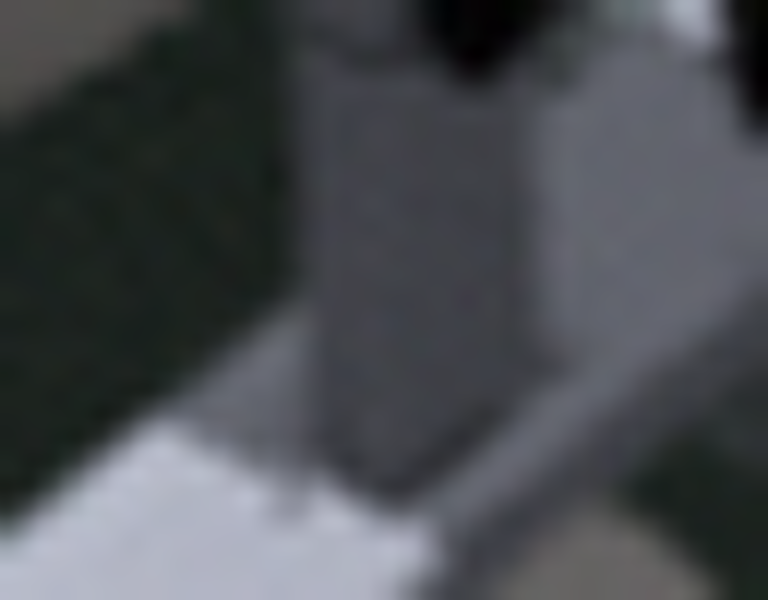

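>>> {"method": "carry_out", "body": {
  "grip": [-1,-1,-1],
  "slide": [
    [0,0.5,-1.2],
    [0,0.6,0],
    [0,0.5,0]
  ],
  "twist": [
    [-0.01,0,0],
    [0,0,0],
    [0,0,0]
  ]
}}

```text
time_s: 28.2
position: [0.574, 0.019, 0.1244]
tcp_rot: [[-0.96, -0.254, 0.117], [-0.252, 0.967, 0.03], [-0.121, -0.001, -0.993]]
force: [1.9, -0.6, -0.7]
opening: 0.137
```

>>> {"method": "carry_out", "body": {
  "grip": [-1,-1],
  "slide": [
    [0.4,0,2],
    [0.4,0,2]
  ],
  "twist": [
    [0,0,0],
    [0,0,0]
  ]
}}

```text
time_s: 28.4
position: [0.5753, 0.0192, 0.1228]
tcp_rot: [[-0.96, -0.253, 0.121], [-0.252, 0.967, 0.031], [-0.124, -0.001, -0.992]]
force: [-1.6, 2.9, 18.3]
opening: 0.133
```

>>> {"method": "carry_out", "body": {
  "grip": [-1,-1],
  "slide": [
    [0.4,0,2],
    [0.4,0,2]
  ],
  "twist": [
    [0,0,0],
    [0,0,0]
  ]
}}

```text
time_s: 28.6
position: [0.5763, 0.0196, 0.1225]
tcp_rot: [[-0.959, -0.254, 0.124], [-0.252, 0.967, 0.031], [-0.128, -0.001, -0.992]]
force: [-1.5, 1.0, 16.2]
opening: 0.133
```

>>> {"method": "carry_out", "body": {
  "grip": [-1,-1,-1],
  "slide": [
    [0.7,0.5,-0.8],
    [0.7,0.5,0],
    [0.4,0.3,0]
  ],
  "twist": [
    [0,0.004,0],
    [0,0,0],
    [0,0,0]
  ]
}}

```text
time_s: 28.9
position: [0.5757, 0.0202, 0.1232]
tcp_rot: [[-0.959, -0.254, 0.124], [-0.252, 0.967, 0.029], [-0.127, -0.003, -0.992]]
force: [1.8, 0.3, 1.9]
opening: 0.138
```

>>> {"method": "carry_out", "body": {
  "grip": [-1,-1,-1],
  "slide": [
    [0.5,0,2.5],
    [0.6,0,2.5],
    [0.6,0,2.5]
  ],
  "twist": [
    [0,0,0],
    [0,0,0],
    [0,0,0]
  ]
}}

```text
time_s: 29.2
position: [0.5788, 0.0206, 0.1214]
tcp_rot: [[-0.959, -0.252, 0.132], [-0.25, 0.968, 0.03], [-0.136, -0.004, -0.991]]
force: [-1.9, 1.4, 16.5]
opening: 0.135
```

```bash
python3 plan.py 572 17.9 127 104.5 10; python3 ov.py 22
```

```text
t 29.2 p [578.8  20.6 121.4] f [-1.9  1.4 16.5] op 0.135 yaw 104.6 z [ 0.1324  0.0303 -0.9907]
slide [[6.4, -1.0, -6.5]]
twist [[-0.004, 0.136, 0.002]]
```

View pics/raw22.png

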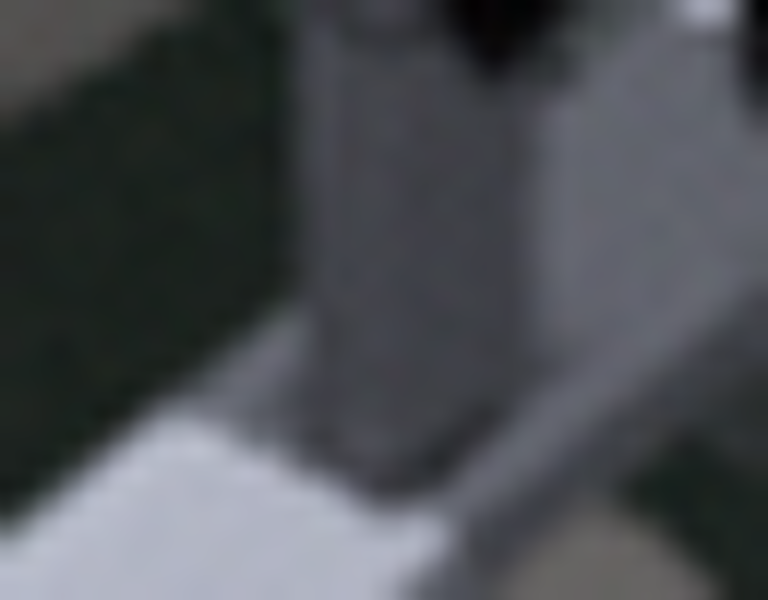

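```bash
python3 - <<'E'
from h import *
c=load("scene22")
a=cv2.resize(c["color"][150:205,285:335,::-1],None,fx=11,fy=11,interpolation=cv2.INTER_CUBIC)
cv2.imwrite("pics/w22.png",a)
c=load("scene5");a2=cv2.resize(c["color"][140:195,220:270,::-1],None,fx=11,fy=11,interpolation=cv2.INTER_CUBIC)
cv2.imwrite("pics/w5.png",a2)
c=load("scene9");a2=cv2.resize(c["color"][150:205,285:335,::-1],None,fx=11,fy=11,interpolation=cv2.INTER_CUBIC)
cv2.imwrite("pics/w9.png",a2)
E
```

```text
(no output)
```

View pics/w22.png

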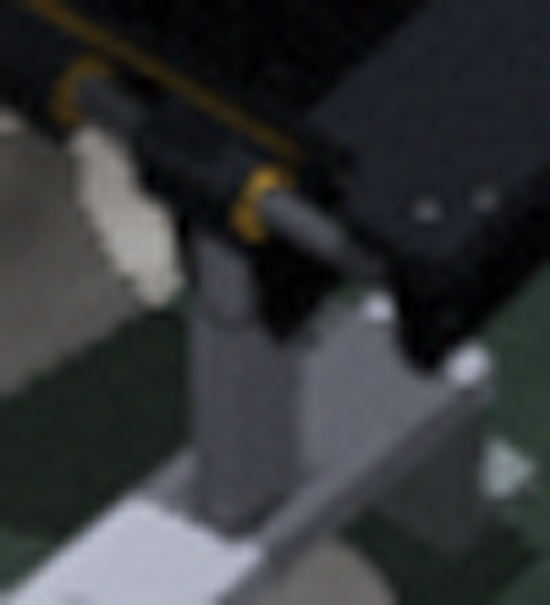

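View pics/w5.png

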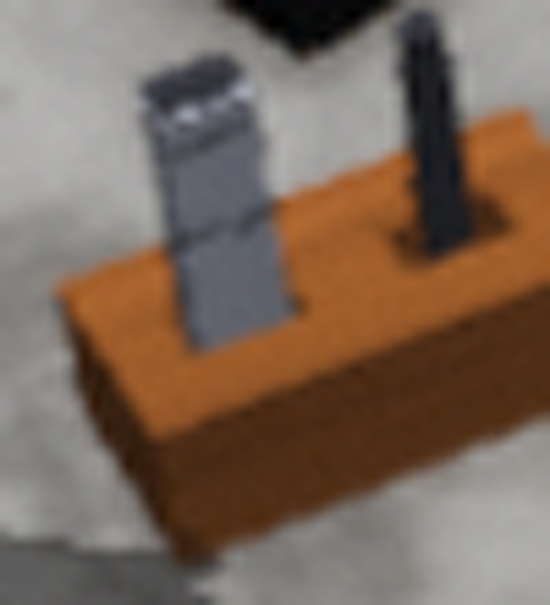

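View pics/w9.png

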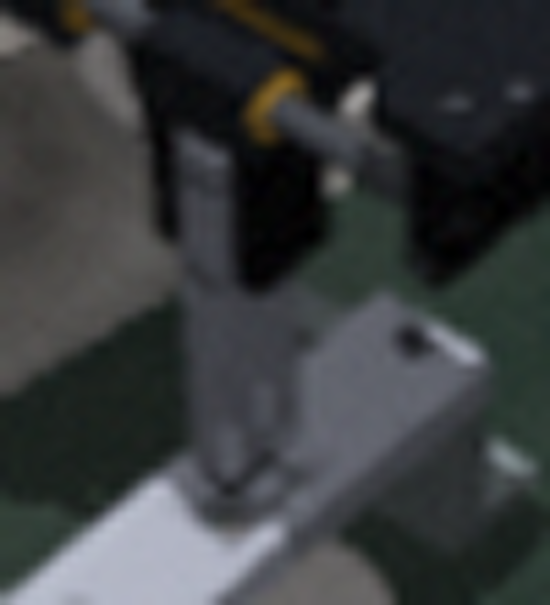

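>>> {"method": "carry_out", "body": {
  "grip": [-1,-1,-1,-1],
  "slide": [
    [0,0,-3],
    [0.5,0,-3],
    [1,0,0],
    [0,0,0]
  ],
  "twist": [
    [0,0,0],
    [0,0,0],
    [0,0,0],
    [0,0,0]
  ]
}}

```text
time_s: 29.65
position: [0.5782, 0.0203, 0.127]
tcp_rot: [[-0.958, -0.251, 0.136], [-0.249, 0.968, 0.031], [-0.14, -0.004, -0.99]]
force: [2.3, -0.3, 0.2]
opening: 0.137
```

```bash
python3 plan.py 572 17.9 127 104.5 10; python3 ov.py 23;python3 - <<'E'
from h import *
c=load("scene23")
a=cv2.resize(c["color"][150:205,285:335,::-1],None,fx=11,fy=11,interpolation=cv2.INTER_CUBIC)
cv2.imwrite("pics/w23.png",a)
g=cv2.cvtColor(c["color"],cv2.COLOR_RGB2GRAY).astype(float)
for v in range(176,201,1):
        print(v,' '.join('%3d'%x for x in g[v,296:322]))
E
```

```text
t 29.65 p [578.2  20.3 127. ] f [ 2.3 -0.3  0.2] op 0.137 yaw 104.53 z [ 0.1362  0.0308 -0.9902]
slide [[6.5, -0.8, -1.0]]
twist [[-0.004, 0.14, 0.001]]
176  82 115 141 133 107  68  55  56  62  69  67  49  22   2   3   1  12  28  53  62  54  53  72  88  59   7
177  81 103 122 102  66  50  56  56  50  58  57  46  30   5   4  12  32  59  80  79  60  65 117 153 103   6
178  70  59  37  30  30  39  59  67  62  51  49  56  53  23  13  31  55  73  73  75  84  97 131 159 114   8
179  40  32  29  31  28  28  49  67  69  65  68  64  64  49  33  52  64  71  73  81  94 101 101 100  70  13
180  30  28  31  32  31  32  53  67  67  70  68  64  65  59  58  63  58  63  80  93 101 101 100  98  72  25
181  30  29  31  30  32  33  48  66  68  69  66  64  63  64  64  65  66  71  91 102 101 101 100  98  85  49
182  31  28  28  31  33  28  47  65  68  68  66  65  66  63  65  69  83  97 102 101 100  99 101 100 100  83
183  32  31  30  32  32  29  49  67  69  67  67  64  64  64  63  69  89 101 102 100 100 100  99  99  99 100
184  32  33  30  32  31  25  47  68  67  70  67  64  65  65  63  68  88 100 100  97
[... 1052 characters left out ...]
  41  36  58  86  98  99  91  73  65  62  58  52  47
195 119 144 134 118  97  95  85  64  64  65  65  52  40  51  66  85  99  99  90  73  65  65  54  53  48  45
196 176 186 185 162 128 113  78  51  47  60  49  47  61  77  89  99 100  89  75  66  62  54  40  43  49  47
197 185 186 182 182 180 159 121  95  65  48  46  66  76  91 101  99  87  71  65  60  49  37  30  31  36  39
198 184 182 181 182 183 182 176 159 129  92  88  99  97 100  97  82  68  65  69  58  37  33  32  33  32  33
199 182 183 181 183 181 181 182 182 173 148 139 138 117  92  75  63  66  77  84  76  57  44  31  31  33  32
200 181 183 183 181 182 180 182 181 180 176 173 176 135  71  65  69  80  94 100  98  92  70  44  31  34  34
```

View pics/raw23.png

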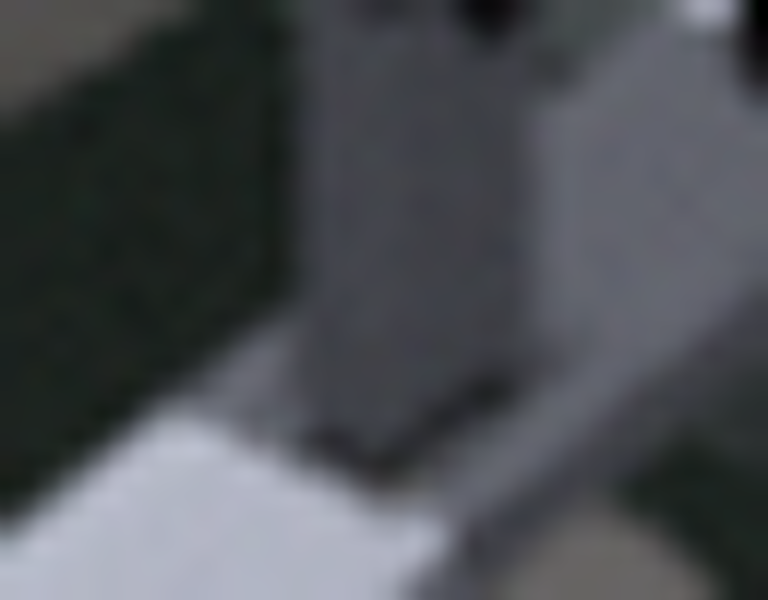

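View pics/w23.png

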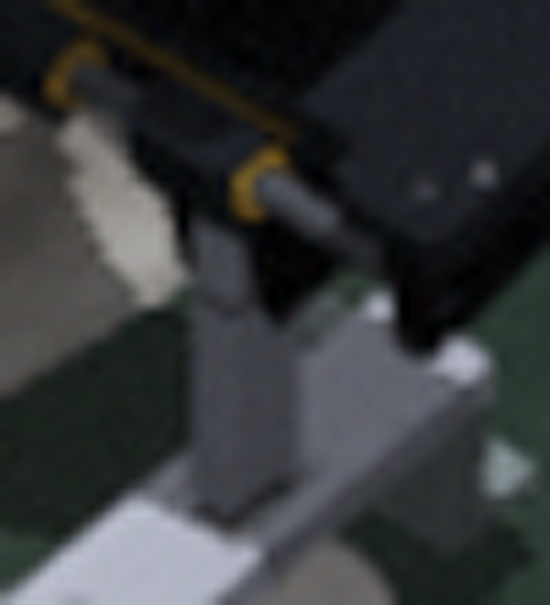

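```bash
python3 - <<'E'
from h import *
from scipy.optimize import minimize_scalar
def zat(n,xy,u,v):
    c=load(n);f=lambda z:(proj(c,np.array([*xy,z]))[1]-v)**2
    z=minimize_scalar(f,bounds=(0,.2),method="bounded").x
    return z*1000,proj(c,np.array([*xy,z])),(u,v)
# rack: front-left edge
for n,xy,u,v in(("scene5",(.476,.2008),220+185/11-.5,140+238/11-.5),("scene5",(.476,.2008),220+165/11-.5,140+125/11-.5),
 ("scene9",(.5714-.0116+.0015,.0177-.003-.0058),285+243/11-.5,150+290/11-.5),
 ("scene9",(.5714-.0116+.0015,.0177-.003-.0058),285+230/11-.5,150+490/11-.5),
 ("scene22",(.571-.0116+.0015,.0175-.003-.0058),285+248/11-.5,150+328/11-.5),
 ("scene22",(.571-.0116+.0015,.0175-.003-.0058),285+238/11-.5,150+538/11-.5),
 ("scene23",(.571-.0116+.0015,.0175-.003-.0058),285+245/11-.5,150+312/11-.5),
 ("scene23",(.571-.0116+.0015,.0175-.003-.0058),285+230/11-.5,150+522/11-.5)):
    print(n,zat(n,xy,u,v))
E
```

```text
scene5 (np.float64(80.43506826230423), array([236.39979347, 161.13678676]), (236.3181818181818, 161.13636363636363))
scene5 (np.float64(116.04294499420143), array([234.42127226, 150.86365903]), (234.5, 150.86363636363637))
scene9 (np.float64(137.30577564035815), array([304.51384734, 175.86363993]), (306.59090909090907, 175.86363636363637))
scene9 (np.float64(74.5662751097612), array([305.42318437, 194.04572025]), (305.40909090909093, 194.04545454545456))
scene22 (np.float64(126.18081493453515), array([304.58404664, 179.31772411]), (307.04545454545456, 179.3181818181818))
scene22 (np.float64(59.17087719939694), array([305.54316442, 198.40901241]), (306.1363636363636, 198.4090909090909))
scene23 (np.float64(131.05463222191247), array([304.51099477, 177.863623  ]), (306.77272727272725, 177.86363636363637))
scene23 (np.float64(64.48221754331735), array([305.47009362, 196.95453445]), (305.40909090909093, 196.95454545454544))
```

```bash
cat > dep.py <<'E'
from h import *
a=np.radians(14.5);gy=np.array([np.cos(a),np.sin(a),0]);gx=np.array([-np.sin(a),np.cos(a),0]);g0=np.array([.571,.0175,.003])
def pts(c,us,vs):
    U,V=np.meshgrid(us,vs);d=ray(c,U,V);D=c["depth"][V,U]
    P=np.asarray(c["position"])+d*D[...,None]
    Q=(P-g0)*1000
    return U,V,Q@gx,Q@gy,Q[...,2],D
E
python3 - <<'E'
from dep import *
c=load("scene0")
U,V,x,y,z,D=pts(c,range(296,320),range(184,202))
print("scene0 z");[print(V[i,0],' '.join('%3.0f'%q for q in z[i])) for i in range(len(z))]
c=load("scene23")
U,V,x,y,z,D=pts(c,range(299,316),range(176,202))
for nm,A in(("gx",x),("gy",y),("z",z)):
    print(nm);[print(V[i,0],' '.join('%4.0f'%q for q in A[i])) for i in range(len(z))]
E
```

```text
scene0 z
184  -3   1  -1  -3  -1  -0  -2  -1  -2  -1   1  -0   1  22  24  58  59  58  55  58  58  59  61  59
185  -6  -0  -0  -0  -0   0   3  -4  -1  -1  -1  -4  -1  61  61  59  60  59  58  59  61  59  57  59
186   1  -1  -1  -2   2  -0  -2   2  -2  -2   3  -2  59  61  56  59  61  59  59  61  61  61  63  62
187  -3   0   0  -5  -1  -2  -1  -0  -1   1  -0  56  60  61  58  59  58  60  61  60  60  58  58  62
188  -3  -2  -4  -2  -3   1  -4  -5  -5  17  61  61  58  61  60  59  58  58  58  60  59  61  60  56
189   1  -3   1  -2  -2  -2  -6   0  16  59  59  58  59  59  58  57  57  59  61  57  57  60  61  59
190  -2  -1  -3  -0  -1  -1  -0  58  61  57  61  55  56  59  57  58  58  57  61  58  61  58  59  61
191  -0  -4  -2  -1   1   3  59  60  61  60  59  59  56  53  57  57  56  57  60  58  63  61  58  60
192  -1  -4  -3  -2  -4  56  58  57  59  57  58  56  51  48 945  56  57  57  59  60  60  58  59  56
193   2  -4   2  17  62  62  59  58  61  55  57  51  48  20  45  51  56  53  57  62  60  62  58  57
194  -2  -1  17  59  60  60  60  55  57  56  52  49  22  20  16  17  48  58  59  60  61  59
[... 6958 characters left out ...]
60   57   57   68   68   77   73   72   66   63   62   15   50   62   60   61
195   60   59   59   57   65   66   70   68   66   65   60   18   13   61   58   57   57
196   59   61   57   53   51   63   69   69   60   61   15   53   57   60   61   61   57
197   59   59   58   59   50    4   58   62   60    9   60   58   60   60   58   56   53
198   59   61   60   58   63   59   11    6    7   57   62   60   59   59   57   51   48
199   58   60   61   61   60   59   63   53   60   59   61   59   58   56   51   48   11
200   62   59   59   61   61   60   61   58   60   60   57   58   53   52   49   14   11
201   56   59   58   58   62   64   59   59   63   58   56   56   53   47   10   13   10
```

```bash
cat > meas.py <<'E'
from dep import *
import sys
def meas(c,rows):
    D=c["depth"];out=[];fx=[]
    g=cv2.cvtColor(c["color"],cv2.COLOR_RGB2GRAY).astype(float)
    for v in rows:
        U,V,x,y,z,_=pts(c,range(292,330),[v]);x,y,z=x[0],y[0],z[0];U=U[0]
        m=(z>64)&(np.abs(x)<16)&(np.abs(y)<22)
        if m.sum()<6: continue
        idx=np.where(m)[0];l,r=U[idx[0]],U[idx[-1]]
        def sub(u0,s):  # gray edge between u0+s (outside) and u0
            a=g[v,u0+2*s];b=g[v,u0-2*s];t=(a+b)/2
            for k in range(-2,3):
                p,q=g[v,u0+k*1],g[v,u0+k+1]
                if (p-t)*(q-t)<=0 and p!=q: return u0+k+(t-p)/(q-p)
            return np.nan
        ul,ur=sub(l,-1),sub(r,1)
        fx+=list(x[idx[len(idx)//2]:idx[-1]][:]);out.append((v,ul,ur))
    gxf=np.median(fx)-.45;gxc=gxf+6
    res=[]
    for v,ul,ur in out:
        um=(ul+ur)/2;d=ray(c,np.array(um),np.array(float(v)));p=np.asarray(c["position"])
        t=(gxc/1000-(p-g0)@gx)/(d@gx);P=(p+d*t-g0)*1000
        res.append((v,ul,ur,P@gy,P[2]))
    res=np.array(res);ok=~np.isnan(res).any(1);k=np.polyfit(res[ok,4],res[ok,3],1)
    print(np.round(res,2));print("gx centre",round(gxc,2),"gy at z=60",round(np.polyval(k,60),2),"lean dgy/dz",round(k[0],3))
if __name__=="__main__":
    meas(load(sys.argv[1]),range(int(sys.argv[2]),int(sys.argv[3])))
E
python3 meas.py scene23 182 191; python3 meas.py scene22 183 191; python3 meas.py scene9 180 190;python3 meas.py scene12 180 189
```

```text
[[182.   302.06 312.04  -0.95 103.24]
 [183.   301.95 311.68  -1.91 100.55]
 [184.   302.02 311.68  -1.94  97.11]
 [185.   302.   311.83  -1.86  93.57]
 [186.   302.06 311.86  -1.87  90.07]
 [187.   302.13 311.75  -2.1   86.74]
 [188.   301.93 311.79  -2.54  83.57]
 [189.   302.06 311.91  -2.26  79.8 ]
 [190.   301.89 311.84  -2.84  76.72]]
gx centre -2.93 gy at z=60 -3.5 lean dgy/dz 0.049
[[183.   301.81 312.    -1.34  99.93]
 [184.   301.75 312.08  -1.46  96.56]
 [185.   301.89 311.84  -1.8   93.34]
 [186.   302.09 311.68  -1.88  89.91]
 [187.   302.06 311.79  -1.9   86.42]
 [188.   302.03 311.73  -2.22  83.15]
 [189.   302.11 311.78  -2.15  79.55]
 [190.   301.68 311.89  -2.87  76.58]]
gx centre -2.69 gy at z=60 -3.49 lean dgy/dz 0.055
[[ 1.8000e+02  3.0134e+02  3.1347e+02  3.0000e-02  1.0968e+02]
 [ 1.8100e+02  3.0132e+02  3.1330e+02 -4.4000e-01  1.0664e+02]
 [ 1.8200e+02  3.0158e+02  3.1212e+02 -2.1600e+00  1.0456e+02]
 [ 1.8300e+02  3.0156e+02  3.1172e+02 -3.0500e+00  1.0182e+02]
 [ 1.8400e+02  3.0153e+02  3.1167e+02 -3.3500e+00  9.8610e+01]
 [ 1.8500e+02  3.0175e+02  3.1171e+02 -3.0600e+00  9.4900e+01]
 [ 1.8600e+02  3.0176e+02  3.1175e+02 -3.1200e+00  9.1460e+01]
 [ 1.8700e+02  3.0194e+02  3.1169e+02 -3.0800e+00  8.7910e+01]
 [ 1.8800e+02  3.0231e+02  3.1183e+02 -2.3600e+00  8.3800e+01]
 [ 1.8900e+02  3.0257e+02  3.1138e+02 -2.8300e+00  8.0650e+01]]
gx centre -3.46 gy at z=60 -5.01 lean dgy/dz 0.074
[[180.   300.71 309.17  -8.48 116.51]
 [181.   300.94 310.    -6.86 111.83]
 [182.   300.87 311.95  -3.83 106.  ]
 [183.   300.91 310.74  -5.98 104.28]
 [184.   300.89 310.78  -6.11 100.93]
 [185.   300.94 310.73  -6.28  97.6 ]
 [186.   301.   310.86  -6.11  93.98]
 [187.   300.97 311.03  -6.03  90.42]
 [188.   301.18 311.13  -5.66  86.6 ]]
gx centre -3.61 gy at z=60 -4.04 lean dgy/dz -0.051
```

```bash
python3 - <<'E'
from dep import *
c=load("scene0")
th=np.radians(-4);ry=np.array([np.cos(th),np.sin(th),0]);rx=np.array([-np.sin(th),np.cos(th),0]);r0=np.array([.5153,.2059,0])
us=range(232,250);vs=range(145,186)
U,V=np.meshgrid(us,vs);P=np.asarray(c["position"])+ray(c,U,V)*c["depth"][V,U][...,None]
Q=(P-r0)*1000
for nm,A in(("rx",Q@rx),("ry",Q@ry),("z",Q[...,2])):
    print(nm);[print(V[i,0],' '.join('%4.0f'%q for q in A[i])) for i in range(0,len(vs),2)]
E
```

```text
rx
145  145  146  144  139  138  135  135   -1    3    0  134  128  126  128  128  121  120  118
147  135  139    9    2   -0    1   -0   -1   -5   -5   -8  122  118  118  114  115  112  116
149  128    4   -3   -6   -2   -4   -6   -6   -4   -5   -4   -6  114  110  106  105  103  104
151  121    9   -3   -7   -5   -8   -7   -4   -2   -6   -7   -5  100  103   98  101   97   97
153  111  110   -5   -4   -8   -7   -9   -8   -6   -9   -9   -7   97   93   91   92   90   92
155  104  108    6   -4   -7   -6   -7   -6   -8   -7   -5   -7   -6   86   87   82   78   80
157   96   99   92   -0   -9   -7   -6   -7   -7   -6   -5   -4   -6   81 -901   78   29   26
159   94   89   89    0   -8   -7   -7   -2   -7  -10   -5   -6   -5   23   22   24   21   19
161   84   79   84    5   -2   -6   -6   -6   -6   -7   -5   -7   -7   -5   18   13   12   12
163   25   29   28   25   -5   -5   -8   -7   -7   -7   -5   -6   -6   -7   13    9    5    8
165   23   21   20   17    3   -4   -6   -8   -7   -9   -7   -5   -6   -5    6    1    3    1
167   14   11   11   11   10   -2   -6   -5   -4   -7   -8   -8
[... 4129 characters left out ...]
44   47   44   46   43   45   45   43   49
173   47   39   46   43   42   46   45   43   42   45   43   47   47   42   45   44   45   43
175   43   46   40   44   46   42   47   43   40   43   45   44   47   45   43   43   42   39
177   41   44   42   45   43   41   47   45   43   45   44   42   41   40   35   38   36   34
179   30   38   43   44   45   45   44   41   40   36   39   34   35   31   31   28   25   25
181   19   28   36   39   34   36   37   33   32   29   28   28   26   22   23   19   22   18
183    5   16   25   27   27   26   27   26   22   22   20   19   16   16   17   13   10   12
185   -1    7   12   24   23   19   19   20   19   15   12   11   12   11   11    8    6    3
```

```bash
python3 - <<'E'
from dep import *
for n in("scene0","scene22","scene23"):
    c=load(n);U,V,x,y,z,D=pts(c,range(270,345),range(165,225))
    m=(z>49)&(z<57)&(np.abs(y)<50)&(x<-12)&(x>-25)
    print(n,"front",m.sum(),np.median(x[m]),x[m].mean(),x[m].std())
    t=(z>57)&(z<63)&(np.abs(y)<60)&(np.abs(x)<24)
    print("top z",np.median(z[t]),"x range pct",np.percentile(x[t],[1,5,95,99]),"y")
    h=(z<25)&(np.abs(x)<30)&(np.abs(y)<40)
c=load("scene0");U,V,x,y,z,D=pts(c,range(270,345),range(165,225))
# hole pixels: colour dark or depth low surrounded -> list edges along central line via top-plane intersection
d=ray(c,U,V);p=np.asarray(c["position"]);t=(.063-p[2])/d[...,2];T=(p+d*t[...,None]-g0)*1000;tx=T@gx;ty=T@gy
hole=(z<53)&(np.abs(tx)<15)&(np.abs(ty)<20)
print("hole px on top plane: gx",tx[hole].min(),tx[hole].max(),"gy",ty[hole].min(),ty[hole].max(),"mean",tx[hole].mean(),ty[hole].mean())
br=(z>45)&(np.abs(tx)<25)&(np.abs(ty)<80)
print("bridge-ish",tx[br].min(),tx[br].max())
for lo,hi in((-50,-30),(-30,-18),(18,30),(30,50)):
    s=(ty>lo)&(ty<hi)&(np.abs(tx)<30)
    f=s&(z>57.0);print(lo,hi,"top-plane gx of z>57 px",np.percentile(tx[f],[0,2,98,100]))
E
```

```text
scene0 front 58 -18.174002676512814 -18.12493275714116 1.5112337433138783
top z 59.404931955512 x range pct [-19.56956453 -18.46783609  13.76624625  15.04661071] y
scene22 front 74 -18.08551633161817 -17.832412380293487 1.7445759171658235
top z 59.64448496671992 x range pct [-19.72060062 -18.47232257  14.00805645  15.62023501] y
scene23 front 67 -18.06952726602213 -17.974777022679145 1.3590468464256424
top z 59.605991469357406 x range pct [-19.57324559 -18.40885787  13.5180559   15.51965593] y
hole px on top plane: gx -11.008157351947975 3.4828637939121165 gy -15.053110324966198 7.4414097447149645 mean -4.53652930319796 -3.7079007764113623
bridge-ish -24.998771870813872 24.755783929419305
-50 -30 top-plane gx of z>57 px [-20.47755594 -19.38670746  14.20598022  14.91302509]
-30 -18 top-plane gx of z>57 px [-19.51846268 -19.20936511  14.6269259   14.99989751]
18 30 top-plane gx of z>57 px [-21.50242875 -19.7509993   14.80622421  15.17842832]
30 50 top-plane gx of z>57 px [-20.19617887 -19.71447696  13.89335269  14.87038076]
```

>>> {"method": "carry_out", "body": {
  "grip": [-1,-1,-1,-1,-1],
  "slide": [
    [-0.3,0,-2],
    [-1,0.6,0],
    [-1,0.6,0],
    [0,0,0],
    [0,0,0]
  ],
  "twist": [
    [0,0,0],
    [0,0,0],
    [0,0,0],
    [0,0,0],
    [0,0,0]
  ]
}}

```text
time_s: 30.2
position: [0.5775, 0.0209, 0.1282]
tcp_rot: [[-0.959, -0.253, 0.13], [-0.251, 0.968, 0.029], [-0.133, -0.005, -0.991]]
force: [1.2, 0.0, 0.7]
opening: 0.134
```

```bash
python3 plan.py 572 17.9 127 104.5 10; python3 ov.py 24;python3 meas.py scene24 181 190
```

```text
t 30.2 p [577.5  20.9 128.2] f [1.2 0.  0.7] op 0.134 yaw 104.64 z [ 0.1299  0.029  -0.9911]
slide [[6.2, -1.5, 0.4]]
twist [[-0.005, 0.133, 0.003]]
[[181.   301.5  313.32   1.05 104.69]
 [182.   301.41 312.29  -1.01 102.89]
 [183.   301.65 311.55  -2.03 100.25]
 [184.   301.58 311.56  -2.3   96.99]
 [185.   301.56 311.77  -2.13  93.37]
 [186.   301.53 311.74  -2.39  90.08]
 [187.   301.5  311.3   -3.35  87.35]
 [188.   301.53 311.31  -3.46  83.91]
 [189.   301.42 311.33  -3.76  80.62]]
gx centre -2.34 gy at z=60 -7.24 lean dgy/dz 0.153
```

>>> {"method": "carry_out", "body": {
  "grip": [-1,-1,-1,-1,-1],
  "slide": [
    [-0.7,0,-5],
    [-0.7,0,-5],
    [-0.4,0,-3],
    [0,0,0],
    [0,0,0]
  ],
  "twist": [
    [0,0,0],
    [0,0,0],
    [0,0,0],
    [0,0,0],
    [0,0,0]
  ]
}}

```text
time_s: 30.75
position: [0.5725, 0.0225, 0.1401]
tcp_rot: [[-0.96, -0.253, 0.118], [-0.251, 0.967, 0.032], [-0.123, 0.001, -0.992]]
force: [-0.0, 0.1, -0.6]
opening: 0.134
```

```bash
python3 plan.py 572 17.9 127 104.5 10; python3 ov.py 25;python3 meas.py scene25 178 187; python3 - <<'E'
from h import *
c=load("scene25")
a=cv2.resize(c["color"][145:205,275:340,::-1],None,fx=11,fy=10,interpolation=cv2.INTER_CUBIC)
cv2.imwrite("pics/w25.png",a)
E
```

```text
t 30.75 p [572.5  22.5 140.1] f [-0.   0.1 -0.6] op 0.134 yaw 104.66 z [ 0.1185  0.0318 -0.9924]
slide [[2.3, -3.1, 9.2], [0.5, -1.2, 3.7]]
twist [[0.001, 0.123, 0.003], [-0.0, -0.0, 0.0]]
[[178.   299.   310.8   -4.   116.95]
 [179.   298.91 308.15  -8.77 117.31]
 [180.   298.82 308.77  -8.06 113.35]
 [181.   299.24 309.14  -6.91 109.03]
 [182.   299.08 308.4   -8.6  106.94]
 [183.   299.17 310.46  -5.14 100.74]
 [184.   299.   309.38  -7.42  99.1 ]
 [185.   298.85 308.73  -8.97  96.88]
 [186.   299.11 308.77  -8.62  93.11]]
gx centre 0.57 gy at z=60 -9.94 lean dgy/dz 0.056
```

View pics/w25.png

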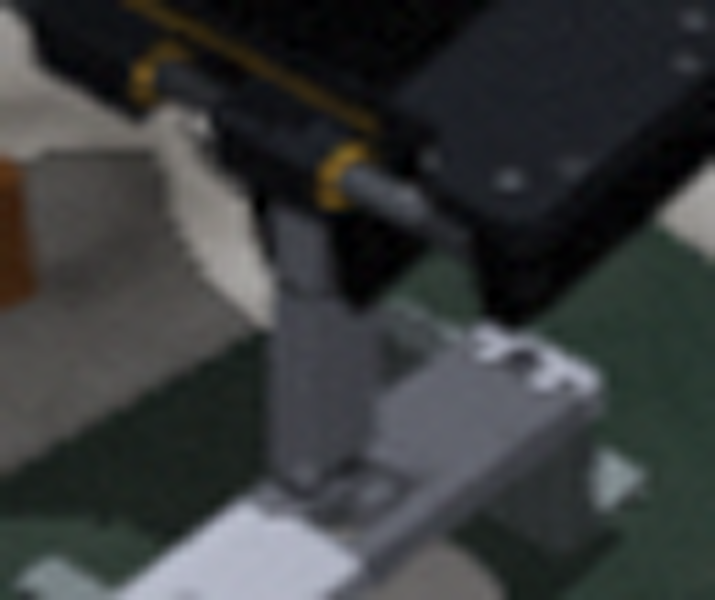

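>>> {"method": "carry_out", "body": {
  "grip": [-1,-1,-1,-1,-1],
  "slide": [
    [-3,-1,0],
    [-2.7,-1,0],
    [0,0,0],
    [0,0,0],
    [0,0,0]
  ],
  "twist": [
    [0,-0.025,0],
    [0,-0.025,0],
    [0,0,0],
    [0,0,0],
    [0,0,0]
  ]
}}

```text
time_s: 31.3
position: [0.5783, 0.0219, 0.1402]
tcp_rot: [[-0.953, -0.253, 0.168], [-0.249, 0.967, 0.045], [-0.174, 0.001, -0.985]]
force: [1.0, 0.2, -2.0]
opening: 0.133
```

```bash
python3 plan.py 572 17.9 127 104.5 10; python3 ov.py 26;python3 meas.py scene26 180 190; python3 - <<'E'
from h import *
c=load("scene26")
a=cv2.resize(c["color"][145:205,275:340,::-1],None,fx=11,fy=10,interpolation=cv2.INTER_CUBIC)
cv2.imwrite("pics/w26.png",a)
E
```

```text
t 31.3 p [578.3  21.9 140.2] f [ 1.   0.2 -2. ] op 0.133 yaw 104.66 z [ 0.1682  0.0454 -0.9847]
slide [[6.1, -1.5, 7.8], [2.6, -0.8, 4.4]]
twist [[0.001, 0.14, 0.002], [0.0, 0.035, 0.001]]
[[ 1.8000e+02  3.0176e+02  3.1345e+02  3.3400e+00  1.0537e+02]
 [ 1.8100e+02  3.0181e+02  3.1339e+02  3.1600e+00  1.0206e+02]
 [ 1.8200e+02  3.0184e+02  3.1210e+02  8.6000e-01  1.0044e+02]
 [ 1.8300e+02  3.0170e+02  3.1161e+02 -3.9000e-01  9.7970e+01]
 [ 1.8400e+02  3.0191e+02  3.1161e+02 -1.9000e-01  9.4330e+01]
 [ 1.8500e+02  3.0185e+02  3.1163e+02 -4.0000e-01  9.1010e+01]
 [ 1.8600e+02  3.0189e+02  3.1177e+02 -2.7000e-01  8.7390e+01]
 [ 1.8700e+02  3.0194e+02  3.1155e+02 -7.1000e-01  8.4230e+01]
 [ 1.8800e+02  3.0183e+02  3.1109e+02 -1.8500e+00  8.1620e+01]
 [ 1.8900e+02  3.0194e+02  3.1075e+02 -2.4200e+00  7.8540e+01]]
gx centre -0.93 gy at z=60 -5.79 lean dgy/dz 0.183
```

View pics/w26.png

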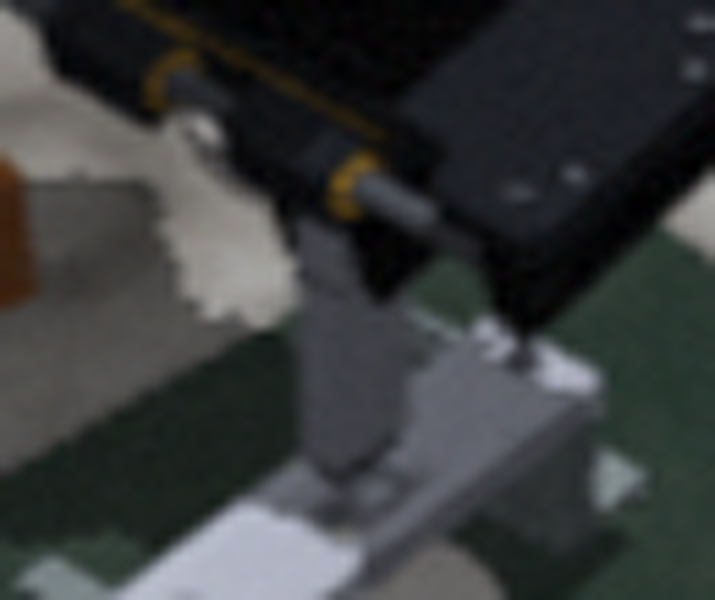

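>>> {"method": "carry_out", "body": {
  "grip": [-1,-1,-1,-1,-1,-1],
  "slide": [
    [0.5,-0.6,3],
    [0.5,0,3],
    [0.5,0,3],
    [0.3,0,1.5],
    [0,0,0],
    [0,0,0]
  ],
  "twist": [
    [0,0,0],
    [0,0,0],
    [0,0,0],
    [0,0,0],
    [0,0,0],
    [0,0,0]
  ]
}}

```text
time_s: 31.95
position: [0.5786, 0.0215, 0.1282]
tcp_rot: [[-0.953, -0.253, 0.168], [-0.249, 0.967, 0.045], [-0.174, 0.002, -0.985]]
force: [-0.4, -0.4, -2.0]
opening: 0.135
```

```bash
python3 plan.py 572 17.9 127 104.5 10; python3 ov.py 27;python3 meas.py scene27 182 192; python3 - <<'E'
from h import *
c=load("scene27")
a=cv2.resize(c["color"][145:205,275:340,::-1],None,fx=11,fy=10,interpolation=cv2.INTER_CUBIC)
cv2.imwrite("pics/w27.png",a)
E
```

```text
t 31.95 p [578.6  21.5 128.2] f [-0.4 -0.4 -2. ] op 0.135 yaw 104.68 z [ 0.1676  0.0455 -0.9848]
slide [[7.4, -1.8, -0.1], [0.0, 0.0, 0.0]]
twist [[0.001, 0.14, 0.002], [0.0, 0.035, 0.001]]
[[ 1.8200e+02  3.0215e+02  3.1221e+02  9.8000e-01  1.0073e+02]
 [ 1.8300e+02  3.0209e+02  3.1200e+02  3.7000e-01  9.7750e+01]
 [ 1.8400e+02  3.0219e+02  3.1198e+02  3.5000e-01  9.4290e+01]
 [ 1.8500e+02  3.0203e+02  3.1207e+02  7.0000e-02  9.1020e+01]
 [ 1.8600e+02  3.0187e+02  3.1197e+02 -5.3000e-01  8.8000e+01]
 [ 1.8700e+02  3.0169e+02  3.1198e+02 -1.0000e+00  8.4860e+01]
 [ 1.8800e+02  3.0190e+02  3.1197e+02 -8.0000e-01  8.1160e+01]
 [ 1.8900e+02  3.0195e+02  3.1195e+02 -9.1000e-01  7.7700e+01]
 [ 1.9000e+02  3.0152e+02  3.1191e+02 -1.8900e+00  7.4930e+01]
 [ 1.9100e+02  3.0279e+02  3.1162e+02 -3.2000e-01  7.0060e+01]]
gx centre -1.5 gy at z=60 -2.06 lean dgy/dz 0.065
```

View pics/raw27.png

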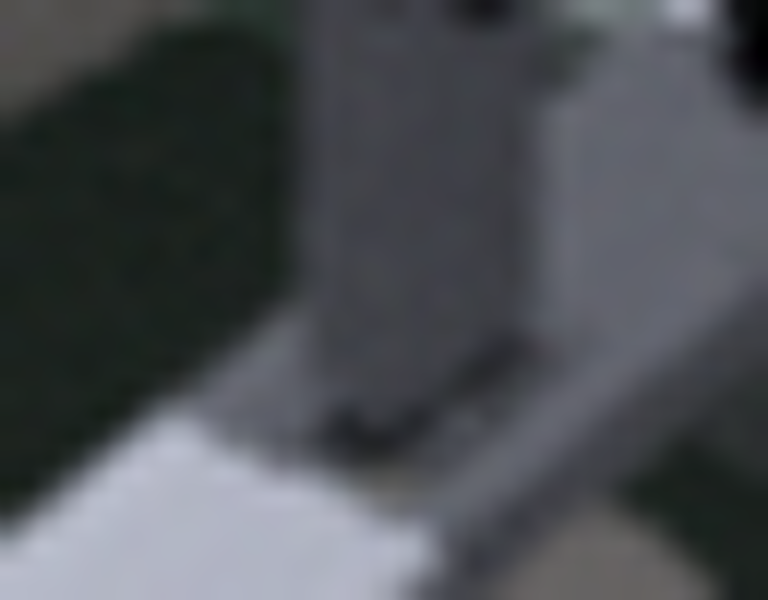

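>>> {"method": "carry_out", "body": {
  "grip": [-1,-1,-1],
  "slide": [
    [0.5,0,3],
    [0.5,0,3],
    [0.6,0,3]
  ],
  "twist": [
    [0,0,0],
    [0,0,0],
    [0,0,0]
  ]
}}

```text
time_s: 32.3
position: [0.5791, 0.0214, 0.1192]
tcp_rot: [[-0.952, -0.253, 0.169], [-0.249, 0.967, 0.045], [-0.175, 0.001, -0.985]]
force: [0.1, -0.2, -1.9]
opening: 0.137
```

>>> {"method": "carry_out", "body": {
  "grip": [-1,-1,-1],
  "slide": [
    [0.6,0,3],
    [0.6,0,3],
    [0.6,0,3]
  ],
  "twist": [
    [0,0,0],
    [0,0,0],
    [0,0,0]
  ]
}}

```text
time_s: 32.6
position: [0.5787, 0.0214, 0.1089]
tcp_rot: [[-0.953, -0.253, 0.169], [-0.249, 0.967, 0.045], [-0.175, 0.001, -0.985]]
force: [-0.4, 1.0, -1.0]
opening: 0.133
```

>>> {"method": "carry_out", "body": {
  "grip": [-1,-1,-1,-1],
  "slide": [
    [0.6,0,3.5],
    [0.6,0,3.5],
    [0.6,0,3.5],
    [0.6,0,3.5]
  ],
  "twist": [
    [0,0,0],
    [0,0,0],
    [0,0,0],
    [0,0,0]
  ]
}}

```text
time_s: 33.0
position: [0.5783, 0.0215, 0.0933]
tcp_rot: [[-0.953, -0.254, 0.167], [-0.25, 0.967, 0.045], [-0.173, 0.002, -0.985]]
force: [-1.3, -1.3, -1.8]
opening: 0.139
```

>>> {"method": "carry_out", "body": {
  "grip": [-1,-1,-1],
  "slide": [
    [0.6,0,3],
    [0.6,0,3],
    [0.5,0,3]
  ],
  "twist": [
    [0,0,0],
    [0,0,0],
    [0,0,0]
  ]
}}

```text
time_s: 33.3
position: [0.578, 0.0215, 0.0831]
tcp_rot: [[-0.953, -0.254, 0.167], [-0.25, 0.967, 0.046], [-0.173, 0.002, -0.985]]
force: [-1.1, -1.1, -1.4]
opening: 0.13
```

```bash
python3 plan.py 572 17.9 127 104.5 10; python3 ov.py 28; python3 - <<'E'
from h import *
c=load("scene28")
a=cv2.resize(c["color"][145:215,275:340,::-1],None,fx=10,fy=8.5,interpolation=cv2.INTER_CUBIC)
cv2.imwrite("pics/w28.png",a)
E
```

```text
t 33.3 p [578.   21.5  83.1] f [-1.1 -1.1 -1.4] op 0.13 yaw 104.7 z [ 0.1668  0.0455 -0.9849]
slide [[-0.2, -0.4, -10.0], [1.2, -0.4, -9.9], [1.5, -0.4, -9.9], [1.5, -0.4, -9.9], [0.7, -0.2, -4.4]]
twist [[0.002, 0.14, 0.003], [0.0, 0.034, 0.001], [0.0, 0.0, 0.0], [0.0, 0.0, 0.0], [0.0, 0.0, 0.0]]
```

View pics/w28.png

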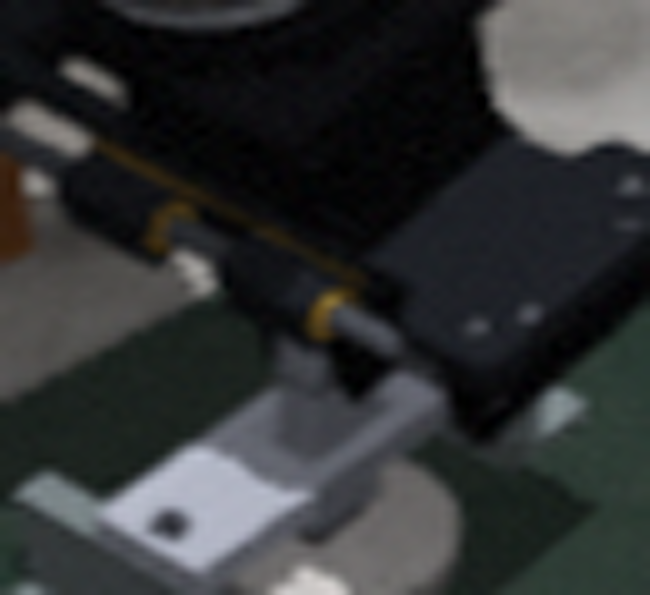

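The stamp is through the slot and its foot shows just above the block at crop (330,530). Lowering to contact.

>>> {"method": "carry_out", "body": {
  "grip": [-1,-1,-1],
  "slide": [
    [0.3,0,1.5],
    [0.3,0,1.5],
    [0.3,0,1.5]
  ],
  "twist": [
    [0,0,0],
    [0,0,0],
    [0,0,0]
  ]
}}

```text
time_s: 33.65
position: [0.5779, 0.0215, 0.0816]
tcp_rot: [[-0.952, -0.254, 0.168], [-0.25, 0.967, 0.046], [-0.174, 0.001, -0.985]]
force: [-5.6, -0.5, 10.1]
opening: 0.135
```

>>> {"method": "carry_out", "body": {
  "grip": [-1,-1],
  "slide": [
    [0.3,0,1.5],
    [0.3,0,1.5]
  ],
  "twist": [
    [0,0,0],
    [0,0,0]
  ]
}}

```text
time_s: 33.85
position: [0.5779, 0.0215, 0.0816]
tcp_rot: [[-0.952, -0.255, 0.17], [-0.251, 0.967, 0.046], [-0.176, 0.001, -0.984]]
force: [-3.8, -0.3, 8.5]
opening: 0.134
```

```bash
python3 - <<'E'
from rig import bot
from h import *
s=bot.read_state();print(s["force"],s["position"])
c=bot.capture("scene");pickle.dump(c,open("scene29.pkl","wb"))
a=cv2.resize(c["color"][175:220,290:330,::-1],None,fx=16,fy=13,interpolation=cv2.INTER_CUBIC)
cv2.imwrite("pics/w29.png",a)
c=bot.capture("top");pickle.dump(c,open("top29.pkl","wb"))
a=cv2.resize(c["color"][175:265,250:330,::-1],None,fx=6.5,fy=6.5,interpolation=cv2.INTER_CUBIC)
cv2.imwrite("pics/t29.png",a)
print(bot.read_state()["force"])
from dep import *
c=load("scene29")
U,V,x,y,z,D=pts(c,range(300,320),range(196,216))
for nm,A in(("gx",x),("gy",y),("z",z)):
    print(nm);[print(V[i,0],' '.join('%4.0f'%q for q in A[i])) for i in range(len(z))]
E
```

```text
[-3.83125924 -0.25196599  8.52901858] [0.57785726 0.02150971 0.08160646]
[-3.89357348 -0.46812419  9.17982048]
gx
196    6    6    4    5   -0   -4   -5   -6   -8   -6  -12  -12  -14  -17  -18  -18  -19  -18   11    9
197    2    3    2    5   -0   -1   -6   -6   -6  -10  -13  -15  -16  -17  -18  -17  -19    9    9    7
198    4    1   -1   -3   -4   -3   -5   -7  -11  -15  -16  -17  -17  -18  -18  -20   11    7    5    3
199    2   -1   -2   -5   -6   -9   -8  -10  -13  -16  -16  -18  -18  -19  -20    1    7    7    3    1
200   -3   -3   -5   -8  -10 -562  -12  -15  -16  -18  -20  -18  -20  -16    0   -1   -1   -4    1   -0
201   -4   -5   -7   -9  -11  -14  -14  -19  -21  -18  -19  -17  -19    0   -1   -3   -3   -7   -9   -3
202   -4   -8  -10  -11  -12  -14  -17  -17  -19  -20  -19   -5   -8   -2   -3   -6   -6  -10  -12  -12
203  -12  -10  -12  -11  -15  -18  -17  -19  -17  -18   -6   -8   -4   -2   -5   -5  -11   -9  -13  -15
204  -10  -11  -15  -15  -18  -18  -18  -19  -18   -8   -7   -7   -3   -5   -8   -9  -10  -13 -562  -15
205  -12  -14  -15  -17  -17  -19  -19  -18   -6  
[... 4558 characters left out ...]
2   14   17   14    7   10   11   11  945   11   14   12   10   10   15   12
210   50   50    8    9   12   12   12   11    9   10   14   12   12   10   12   11   12   14   11   12
211   48   16   11   14   10   13   12   10   10   10   10   13   10   12   10   13   11   12   13   12
212   14   14   14   11   10   10   11    8   11   14   10   12   12   14   13   13    9   10   15    9
213   11   11   12   10   13   10   13   13   12   10   12   11   12   14   10   11   11   13   10    1
214   10    7   15    9   13   12    8    9   13   11   12    9   10   14    9    8   10   10    5    2
215   11   11   10   12   14   12    9    9    8   15   11    8   13   12    9   11   10    6    2   -2
```

View pics/w29.png

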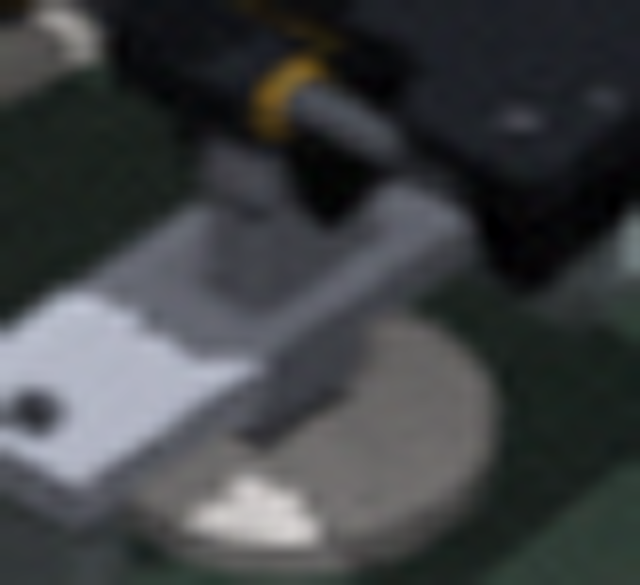

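View pics/t29.png

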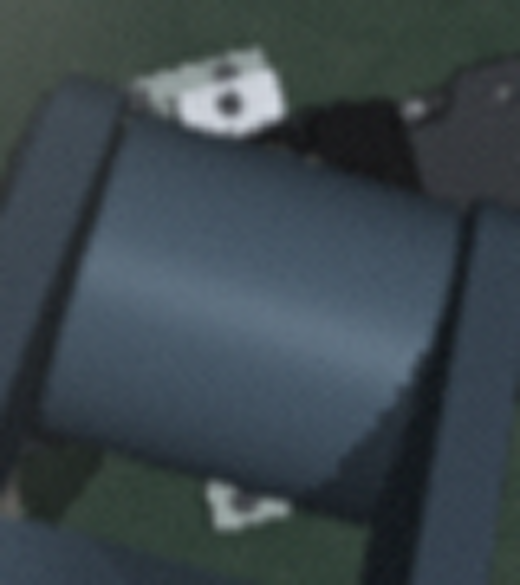

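```bash
python3 - <<'E'
from rig import bot
bot.hand_in();s=bot.read_state();print(s["time_s"],s["force"],s["position"],s["opening"])
E
```

```text
the job is handed in; nothing more can be done
the job is handed in; nothing more can be done
```

I slid the block along the mat with part-closed fingers until it stalled against both stop pins. I then took the stamp from the rack, passed it down through the slot, and handed the job in with it gripped and pressing on the block. The hand-in gave no verdict, and the state could no longer be read afterwards.

**What the last checks showed (clock about 34 s of 67):**
- **Block:** after seating, the top camera put its centre at (571.2, 17.8) mm. The slot measured about (571.8, 17.9) mm, so it is within about 1 mm.
- **Stamp:** the scene camera's depth shows it through the slot and down on the block, about 12 mm above the mat.
- **Press and grip:** the upward force was steady at 8.5–9.2 N, about 11 N of press once the stamp's weight is added. The opening of 0.134 matches the 12 mm bar.

**What went wrong or disagreed:**
- **Insertion:** the first several tries caught on the slot's bevel. The stamp turned and slipped a few millimetres in the fingers. I fixed this by re-measuring its offset from the depth image.
- **Tilted gripper:** the gripper finishes tilted about 0.17 rad to make up for that slip. The stamp itself was within about 0.05 rad of upright when last measured, just before insertion, which is inside the 0.14 rad limit.
- **Side force:** a side force of about 4 N from the slot wall remains.
- **Camera disagreement:** the two cameras' estimates of the slot position differed by 1–2 mm.
- **Not rechecked:** I did not measure the punch or the bystander tools again at the end. No move was aimed near them, and no contact showed in the pictures or forces.

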